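# Build the twist-lock jar tower on its display foot

## Task

Build up the tower of stacking travel jars on the display foot: take the pink jar out of the sloping tester tray, set it on the neck of the black jar that is fixed to the foot and lock it with a quarter turn clockwise (seen from above), as far as it goes, so that the index lines meet. Then lock the cream-coloured jar with the black dome on top of the pink one in the same way, and leave the tower standing upright and by itself. Do not let either jar fall over, and leave all the other goods standing where they are.

Things in the scene. Friction and masses are not known exactly. Their poses are not given: they have to be found in the camera images.
- foot: Display foot fixed to the table, turned at any yaw: aluminium disc 124 mm across, 18 mm thick, carrying the set's black bottom jar, 62 mm across, with its flat shoulder 70 mm above the table and a bayonet neck on it. White index lines run down the black jar, and dark ones along the disc, at +x and -x. Origin on the table at its axis, z up.
- foot_seat (a point): Centre of the black jar's flat shoulder, 70 mm above the table, axes as the foot. When the pink jar is fully home its origin lies here and its x axis is along this x axis, either way round.
- foot_neck (a point): Top centre of the foot's neck, 16 mm above the shoulder, axes as the foot. Grey core 38 mm across, tapering over its top 5 mm to 26. Two white flanges centred on +x and -x, each 68 degrees wide, 50 mm across over both, 7 to 11 mm above the shoulder, crown bevelled to 15. A stop rib 11 degrees wide joins on at the clockwise end (from above) of each and closes the space below it, so jars lock clockwise only.
- pink_jar: Pink round travel jar 62 mm across, 72 mm from bottom rim to flat top shoulder, and on that a neck exactly like the foot's (flanges on the jar's x axis): 88 mm in all, about 160 g. White index lines down its side at +x and -x. Origin at the centre of its bottom rim, z along its axis to the neck. Starts in a tray pocket, square to the pocket floor.
- pink_lug (a point): On the bottom rim of the pink jar, at its +x lug, 25 mm from the axis. The underside is a socket 55 mm across, 18 mm deep, with two inward lugs at the mouth on +x and -x, each 64 degrees wide, 5 mm high, 43 mm between their faces: 2.5 mm play round the neck. It turns easily on the neck and only its weight seats it.
- pink_seat (a point): Centre of the pink jar's flat top shoulder, 72 mm along its axis from its origin, axes as the pink jar. When the cream jar is fully home its origin lies here, x axes in line either way round.
- cream_jar: Cream-coloured travel jar with a closed black domed lid, 62 mm across, 84 mm high, straight-sided up to 74 mm, about 170 g. Origin at the centre of its bottom rim, z along its axis to the dome. Index lines down its side at +x and -x, and a white line across the dome along x. Starts in a tray pocket.
- cream_lug (a point): On the bottom rim of the cream jar, at its +x lug; same socket and lugs as the pink jar. To lock either jar: lower it, x axis 66 to 103 degrees (best 85) anticlockwise from above of the x axis below, till the rim rests on the shoulder, then turn it clockwise to the stop, where the x axes are in line. At other angles it rests on the flanges, over 10 mm high. A half turn makes no difference.
- tray: Sloping beige tester tray, fixed, 322 mm wide (y), about 120 deep (x). Origin under its centre on the table, z up. The deck faces the customers: it falls 25 degrees towards +x, so its jars lean 25 degrees to its +x, away from the robot. Three square pockets 66 mm wide, 10 mm deep, floor centres at x 0, z 50, y -100, 0, 100 mm; jars in any order, index lines to front and rear. Near edge 84 mm high.
- amber_jar: Bystander in the third pocket: amber jar with an aluminium lid, 62 mm across, 72 mm high, origin at the centre of its bottom, z along its axis.
- tonic_bottle: Bystander between tray and foot: white and silver bottle, 40 mm across, 120 mm high, origin at the centre of its bottom.
- red_carton: Bystander behind: red carton 62 x 62 x 150 mm high, origin at the centre of its bottom.
- wine_carton: Bystander behind: dark red carton 55 (x) x 85 (y) x 125 mm high, origin at the centre of its bottom.
- tumbler: Bystander behind: glass, 72 mm across, 95 mm high, with paper sticks up to 150 mm high, origin at the centre of its bottom.
- pump_bottle: Bystander behind: charcoal pump bottle, 50 mm across, 158 mm high, origin at the centre of its bottom.
- cream_pot: Bystander near the robot: low black pot with a lilac lid, 74 mm across, 50 mm high, origin at the centre of its bottom.
Things that resemble listed ones, but are neither listed nor needed, are in the scene too. There is more than one size of the foot; the job needs the largest.

How it is judged:
By the outcome, as a careful person would: the job done as asked, in the order asked, and still so for the second after the job is handed in, with the robot touching nothing.
It also fails if it takes over 72 s, if anything falls off the work surface, if the arm or the gripper's body presses on something with over 40 N, if the wrist force passes 120 N, or if a joint passes its speed limit or range.

## Robot

A 6-joint arm with a two-finger parallel gripper is mounted at the origin on the work surface. World frame = base frame: x ahead of the robot, y to its left, z up, the work surface at z = 0. Lengths are in m, angles in rad, forces in N, time in s.
With the tool pointing down it reaches from about 0.3 to 0.875 m from the base axis. Payload 6.4 kg.
Tool frame: the origin (TCP) lies at the very end of the fingers, on their centre line; the grasp point (between the pads) lies 19 mm behind it; y points along the fingers, x is the direction in which the jaws open and shut, and the axes are right-handed (so a half turn about y gives the same grasp; the last joint's range is limited). The gripper opens to 85 mm and grips with 20 to 120 N. Pads are 22 mm wide; open, the fingers measure 114 mm over their backs; the gripper's body (76 mm by 85 mm) begins 54 mm behind the grasp point. The pads swing forward as they close: fully open they stand 13 mm farther back than shut.
Start: joints at [1.112, 0.181, 1.607, -0, 1.354, -0.206], TCP at [0.144, 0.557, 0.231] pointing down, gripper open.
Joint ranges: [-2.99, 2.99], [-0.89, 2.07], [0.3, 2.58], [-1.14, 4.28], [0, 2.63], [-3.12, 3.12]. Speed limits (rad/s): [2.57, 2.57, 3.01, 3.14, 3.14, 3.14].

## Interface

Orientations are given as [roll, pitch, yaw] about the fixed x, y, z axes, in that order (R = Rz(yaw) Ry(pitch) Rx(roll)).
In Python, from cell import get_state, imaging, ticket gives the robot as it stands. The module is installed in compiled form; this text tells all that it offers.
- The arm moves only by the tool send_rows, never from a script. Its argument "commands" is a list of rows, each an object with "dp": the shift along the tool's x, y, z in m, a list of three; "spin": the turn about the tool's y in rad. In form: [{"dp": [dx, dy, dz], "spin": spin}, ...]. A call has 1 to 20 rows; each row shifts and turns the pose as measured when the row begins, along the tool's axes as they then stand; what a row does not reach is not made up. A row lasts 1/12 s, in which the tool goes at most 41.7 mm and 7.16 degrees, less where a joint would pass 70% of its speed; a pose out of reach is approached as far as the arm can. A call with a gripper value outside its range is refused whole. "hand" is the finger opening in m, from 0 to 0.0854, set as the call begins (left out, the last holds). The fingers move at their own pace and stop on an object; "squeeze" is the grip in N (left out, the last holds). Time passes only in rows, so rows that do not move let the fingers close. It gives the time, the measured TCP pose, the force and the opening at its end, in the units of the state.
- get_state(): the state, without advancing time (a new reading comes with each control period).
- imaging.capture(name): name is "side" or "top"; returns a dict with "pixels" (400x640x3 uint8, blue, green, red), "range_z" (400x640 float32, m along the optical axis (not along the pixel's ray), 0 where there is no reading), "vertical_fov" (degrees; the focal length in pixels is half the picture's height over the tangent of half this angle, whatever the lens; pixels are square), "cx", "cy" (the principal point, pixels), "k1" (the pictures are not rectified: a ray, as slopes to the right and down, at radius r is drawn at 1 + k1 r^2 times it, then the intrinsics apply), "eye" and "rotation" of the camera in the world. Camera axes: x right, y down, z forward; pixel columns grow to the right and rows downward; lengths in m; the calibration is good to about 2 mm. A picture is of the moment at which its call begins.
- ticket.finish_job(): hands the job in, once; it reports no verdict.
The state is a dict: "t": time; "qpos": joint angles; "joint_velocities": joint speeds; "joint_torque": joint torques, N m; "eef_pos": TCP position; "tcp_rot": TCP orientation; "contact_force": force on the tool from outside, world axes, zero at the start; "torque": the same for the moment, N m; "grip_width": finger opening in m.
Only numpy, scipy, OpenCV 4.12 (cv2) and the standard library are available. Lean on these libraries where they do the work, as an engineer would, in place of code of your own. Each camera call takes 0.05 s, during which the arm holds its last target.

## Working session

There is one attempt and no reset: what is moved stays moved. The work goes in short steps, Python scripts to look and compute and a tool call to move; the robot and the scene stay as the last step left them, time stands still between calls to the robot, and variables do not carry over. Pictures are saved under pics/ and viewed, and the job is handed in when it is done.

Besides the shell and the picture viewer there is one more tool, called after "Request:" in YAML: its name, and indented under it one key for each argument. send_rows: Moves the arm, as the interface text tells. Its arguments: {"type":"object","properties":{"commands":{"type":"array","items":{"type":"object","properties":{"dp":{"type":"array","items":{"type":"number"}},"spin":{"type":"number"}}}},"hand":{"type":"number"},"squeeze":{"type":"number"}},"required":["commands"]}

```bash
mkdir -p pics
cat > h.py <<'E'
import numpy as np, cv2
from cell import get_state, imaging, ticket
def cap(n,f=None):
    d=imaging.capture(n)
    if f: cv2.imwrite('pics/'+f,d['pixels'])
    np.savez('last_%s.npz'%n,**{k:np.asarray(v) for k,v in d.items()})
    return d
E
python3 - <<'E'
from h import *
s=get_state(); print(s)
for n in ['side','top']:
    d=cap(n,n+'0.png'); print({k:v for k,v in d.items() if k not in('pixels','range_z')})
E
```

```text
{'t': 0.0, 'qpos': array([ 1.11171042e+00,  1.81540098e-01,  1.60800301e+00, -3.46460374e-05,
        1.35379979e+00, -2.06303861e-01]), 'joint_velocities': array([-0.00166993,  0.00010778, -0.00050915,  0.00031352, -0.00097882,
        0.00018808]), 'joint_torque': array([-1.73700504e-03, -4.44857597e+01, -3.51342416e+01, -4.08614887e-04,
        8.88254464e-03, -3.75359818e-06]), 'eef_pos': array([0.14355257, 0.55622208, 0.2303871 ]), 'tcp_rot': array([-1.5704709 ,  0.00172006,  1.31802205]), 'contact_force': array([-0.56714656, -0.00386889,  0.4943299 ]), 'torque': array([-0.01897238, -0.03709269, -0.01074047]), 'grip_width': 0.08531392840925923}
{'vertical_fov': 46.73093029988821, 'cx': 321.33944814666, 'cy': 200.25617105660115, 'k1': -0.13450348730581155, 'eye': array([ 0.34357387, -0.97670711,  0.75396627]), 'rotation': array([-2.15262635, -0.00760284, -0.23404652])}
{'vertical_fov': 57.03177452604247, 'cx': 319.75998935369137, 'cy': 195.28157168042472, 'k1': -0.06177919023147662, 'eye': array([0.48420454, 0.02143581, 1.12439749]), 'rotation': array([-3.07231724,  0.00989251, -1.55934191])}
```

View pics/side0.png

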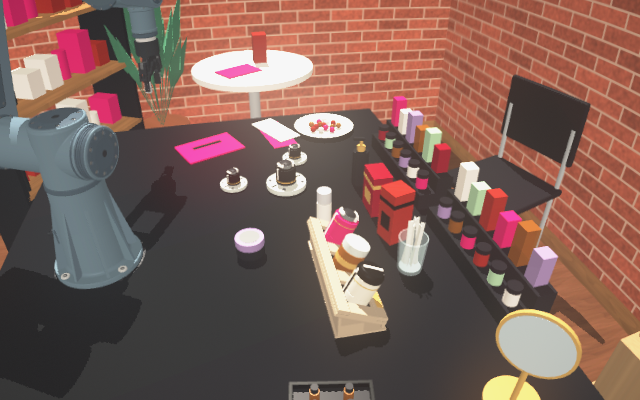

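View pics/top0.png

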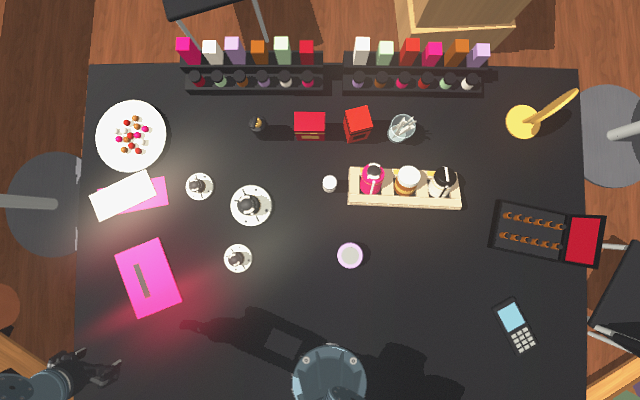

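```bash
cat >> h.py <<'E'
from scipy.spatial.transform import Rotation as R
def cam(d):
    f=200/np.tan(np.radians(float(d['vertical_fov']))/2)
    K=np.array([[f,0,float(d['cx'])],[0,f,float(d['cy'])],[0,0,1]])
    return K,np.array([float(d['k1']),0,0,0]),R.from_euler('xyz',d['rotation']).as_matrix(),np.asarray(d['eye'])
def cloud(d):
    K,D,Rm,e=cam(d)
    v,u=np.mgrid[0:400,0:640]
    p=cv2.undistortPoints(np.stack([u,v],-1).reshape(-1,1,2).astype(np.float64),K,D).reshape(-1,2)
    z=np.asarray(d['range_z']).reshape(-1,1)
    P=np.c_[p,np.ones(len(p))]*z@Rm.T+e
    P[z[:,0]==0]=np.nan
    return P.reshape(400,640,3)
def rays(d,uv):
    K,D,Rm,e=cam(d)
    p=cv2.undistortPoints(np.array(uv,float).reshape(-1,1,2),K,D).reshape(-1,2)
    r=np.c_[p,np.ones(len(p))]@Rm.T
    return e,r
def proj(d,P):
    K,D,Rm,e=cam(d)
    Pc=(np.array(P,float).reshape(-1,3)-e)@Rm
    return cv2.projectPoints(Pc,np.zeros(3),np.zeros(3),K,D)[0].reshape(-1,2)
def onz(d,uv,z):
    e,r=rays(d,uv); return e+r*((z-e[2])/r[:,2])[:,None]
def tri(d1,uv1,d2,uv2):
    e1,r1=rays(d1,[uv1]); e2,r2=rays(d2,[uv2]); r1=r1[0]/np.linalg.norm(r1[0]); r2=r2[0]/np.linalg.norm(r2[0])
    t=np.linalg.lstsq(np.c_[r1,-r2],e2-e1,rcond=None)[0]; a=e1+t[0]*r1;b=e2+t[1]*r2
    return (a+b)/2,np.linalg.norm(a-b)
def load(n): return dict(np.load('last_%s.npz'%n))
def crop(d,u0,u1,v0,v1,s,f): cv2.imwrite('pics/'+f,cv2.resize(d['pixels'][v0:v1,u0:u1],None,fx=s,fy=s,interpolation=cv2.INTER_CUBIC))
E
python3 - <<'E'
from h import *
t=load('top');s=load('side')
crop(t,180,300,160,280,5,'tfoot.png');crop(t,320,480,150,220,5,'ttray.png')
crop(s,210,330,130,210,6,'sfoot.png');crop(s,290,410,180,340,4,'stray.png')
P=cloud(t)
for n,(u,v) in dict(table=(300,240),footneck=(248,204),disc=(250,188),tonic=(330,183),pot=(349,255),amber=(407,177),red=(358,120),wine=(310,122),tumb=(402,128),pump=(257,125),small1=(199,186),small2=(237,258)).items(): print(n,P[v,u].round(3))
P=cloud(s)
for n,(u,v) in dict(table=(240,280),footneck=(286,166),tonic=(324,190),pot=(249,236),amber=(354,246)).items(): print(n,P[v,u].round(3))
E
```

```text
table [ 0.425  0.092 -0.   ]
footneck [0.529 0.236 0.085]
disc [0.581 0.246 0.014]
tonic [0.588 0.004 0.119]
pot [ 0.386 -0.054  0.051]
amber [ 0.607 -0.208  0.117]
red [ 0.756 -0.069  0.15 ]
wine [0.757 0.061 0.125]
tumb [ 0.772 -0.218  0.009]
pump [0.745 0.207 0.131]
small1 [0.583 0.392 0.048]
small2 [0.374 0.27  0.057]
table [ 0.348 -0.153 -0.   ]
footneck [0.527 0.224 0.08 ]
tonic [0.59  0.007 0.119]
pot [ 0.385 -0.053  0.049]
amber [ 0.598 -0.236  0.123]
```

View pics/tfoot.png

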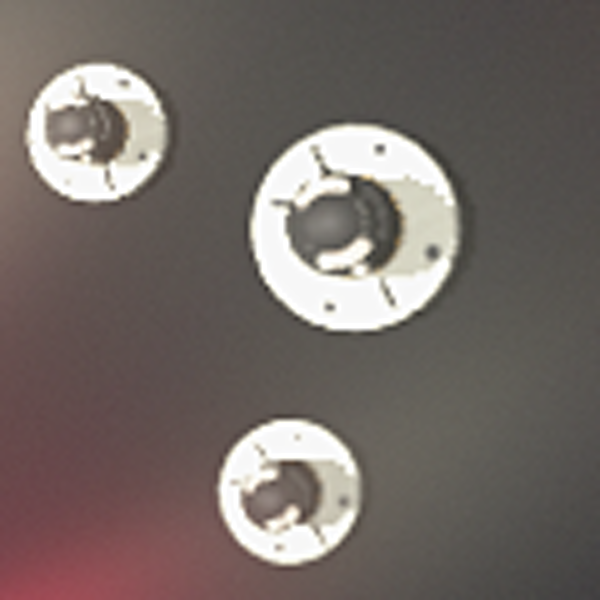

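View pics/ttray.png

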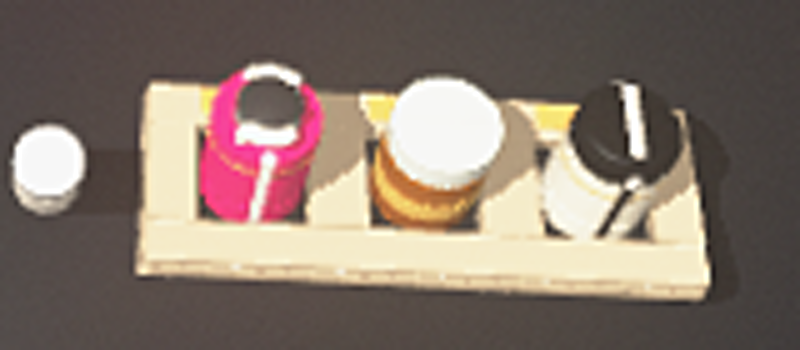

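View pics/sfoot.png

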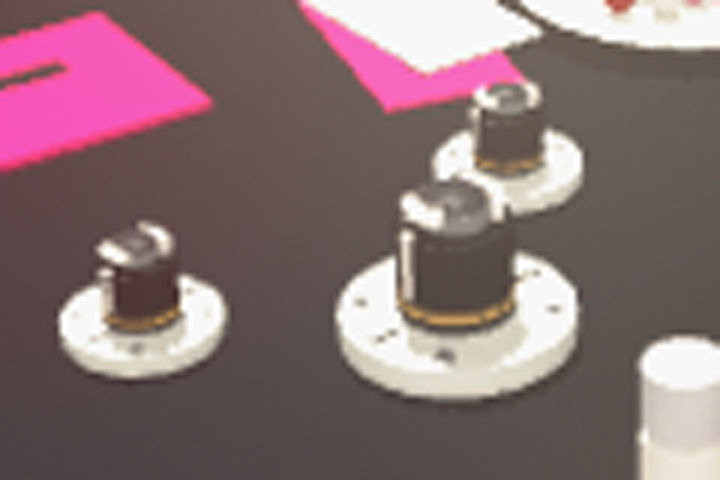

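View pics/stray.png

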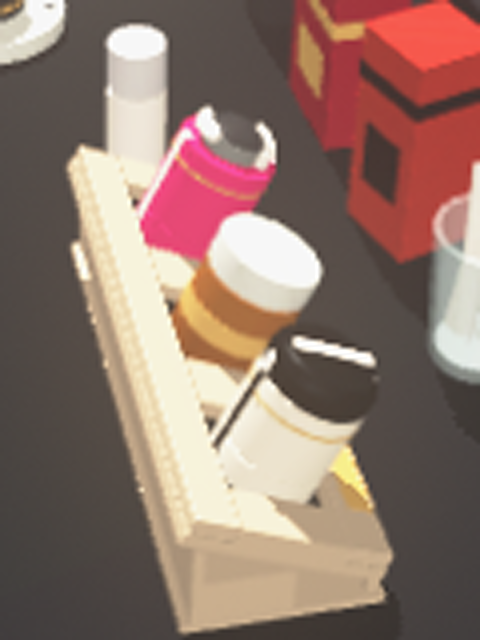

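```bash
cat > fit.py <<'E'
from h import *
from scipy.optimize import least_squares
t=load('top');s=load('side')
hsvmask=lambda d:cv2.cvtColor(d['pixels'],cv2.COLOR_BGR2HSV)
# foot disc cloud at z~18mm
for n,d in (('top',t),('side',s)):
    P=cloud(d); 
    m=(abs(P[...,0]-.53)<.09)&(abs(P[...,1]-.23)<.09)
    Q=P[m&(abs(P[...,2]-.018)<.005)]
    h,x,y=np.histogram2d(Q[:,0],Q[:,1],20)
    # disc extent by min enclosing
    c,r=cv2.minEnclosingCircle((Q[:,:2]*1000).astype(np.float32)); print(n,'disc',c,r,Q[:,2].mean(),len(Q))
    for z0,z1 in((.03,.062),(.066,.075),(.076,.083),(.084,.09)):
        q=P[m&(P[...,2]>z0)&(P[...,2]<z1)]
        if len(q)>5:
            c,r=cv2.minEnclosingCircle((q[:,:2]*1000).astype(np.float32)); print('  ',z0,c,r,len(q),q.mean(0).round(4))
# jars
    H=hsvmask(d)
    for nm,box in (('pink',((.55,.68),(-.15,-.07))),('cream',((.55,.68),(-.36,-.26)))):
        mm=(P[...,0]>box[0][0])&(P[...,0]<box[0][1])&(P[...,1]>box[1][0])&(P[...,1]<box[1][1])&(P[...,2]>.06)
        q=P[mm]; print(n,nm,len(q),q.min(0).round(3),q.max(0).round(3),q.mean(0).round(3))
E
python3 fit.py
```

```text
top disc (528.575439453125, 242.9736785888672) 61.71040344238281 0.01789069582802571 859
   0.03 (526.9606323242188, 232.13653564453125) 28.64931297302246 38 [0.5229 0.2182 0.046 ]
   0.066 (528.4412841796875, 243.27978515625) 32.058101654052734 147 [0.5282 0.2379 0.0698]
   0.076 (528.3511352539062, 243.79425048828125) 25.443777084350586 65 [0.5285 0.2418 0.0807]
   0.084 (527.94140625, 243.90185546875) 22.972461700439453 98 [0.528  0.2434 0.086 ]
top pink 786 [ 0.55 -0.15  0.06] [ 0.645 -0.071  0.138] [ 0.593 -0.109  0.102]
top cream 805 [ 0.55  -0.359  0.06 ] [ 0.64  -0.26   0.138] [ 0.588 -0.307  0.102]
side disc (528.4796752929688, 239.28358459472656) 64.2968978881836 0.017169576777146436 439
   0.03 (524.7386474609375, 231.82009887695312) 29.79867172241211 183 [0.5241 0.2185 0.0462]
   0.066 (527.9730834960938, 240.5430145263672) 33.30340576171875 96 [0.5265 0.2272 0.0695]
   0.076 (527.4924926757812, 238.25267028808594) 26.005849838256836 57 [0.5271 0.2336 0.0801]
   0.084 (525.9676513671875, 236.83132934570312) 21.981489181518555 38 [0.5257 0.239  0.0851]
side pink 960 [ 0.55 -0.15  0.06] [ 0.646 -0.071  0.138] [ 0.594 -0.127  0.099]
side cream 1394 [ 0.55  -0.359  0.06 ] [ 0.637 -0.26   0.135] [ 0.587 -0.325  0.098]
```

```bash
cat > fit2.py <<'E'
from h import *
from scipy.optimize import least_squares
t=load('top');s=load('side')
def jar(nm,q,g):
    # params: px,py (axis point at z=.09), tilt, yaw
    def f(p):
        a=np.array([np.sin(p[2])*np.cos(p[3]),np.sin(p[2])*np.sin(p[3]),np.cos(p[2])])
        v=q-np.array([p[0],p[1],.09]); rr=np.linalg.norm(v-np.outer(v@a,a),axis=1)
        return rr-.031
    r=least_squares(f,[*g,np.radians(25),0],loss='soft_l1',f_scale=.001,x_scale=[.01,.01,.1,.1])
    p=r.x;a=np.array([np.sin(p[2])*np.cos(p[3]),np.sin(p[2])*np.sin(p[3]),np.cos(p[2])])
    v=q-np.array([p[0],p[1],.09]); print(nm,len(q),p[:2].round(4),np.degrees(p[2:]).round(1),'rms',np.sqrt(np.median(f(p)**2)).round(4),'axial',np.percentile(v@a,[1,99]).round(4))
allq={}
for n,d in (('top',t),('side',s)):
    P=cloud(d); H=cv2.cvtColor(d['pixels'],cv2.COLOR_BGR2HSV)
    reg=(P[...,0]>.54)&(P[...,0]<.68)&(P[...,2]>.055)
    pk=reg&(P[...,1]>-.16)&(P[...,1]<-.06)&(abs(H[...,0].astype(int)-168)<12)&(H[...,1]>120)
    am=reg&(P[...,1]>-.26)&(P[...,1]<-.16)
    print(n,'pink px',pk.sum())
    q=P[pk]; allq.setdefault('p',[]).append(q); jar(n+' pink',q,(.59,-.11))
    # plane of tray deck: beige
    bg=(P[...,0]>.5)&(P[...,0]<.7)&(P[...,1]>-.40)&(P[...,1]<-.04)&(P[...,2]>.03)&(abs(H[...,0].astype(int)-18)<8)&(H[...,1]<90)&(H[...,1]>40)&(H[...,2]>150)
    b=P[bg]
    # RANSAC plane
    best=0;rng=np.random.default_rng(0)
    for _ in range(500):
        i=rng.choice(len(b),3,False); nn=np.cross(b[i[1]]-b[i[0]],b[i[2]]-b[i[0]]); 
        if np.linalg.norm(nn)<1e-6: continue
        nn/=np.linalg.norm(nn); k=abs((b-b[i[0]])@nn)<.002
        if abs(nn[2])>.8 and k.sum()>best: best=k.sum();K=k
    c=b[K].mean(0); nn=np.linalg.svd(b[K]-c)[2][2]; nn*=np.sign(nn[2])
    print(n,'deck n',best,c.round(4),'tilt',np.degrees(np.arccos(nn[2])).round(2),'yaw',np.degrees(np.arctan2(nn[1],nn[0])).round(2))
    B=(b[K][:,:2]*1000).astype(np.float32); print(cv2.minAreaRect(B), b[K][:,2].min(),b[K][:,2].max())
jar('both pink',np.vstack(allq['p']),(.59,-.11))
E
python3 fit2.py
```

```text
top pink px 337
top pink 337 [ 0.6073 -0.1132] [25.7 -4. ] rms 0.001 axial [-0.0405  0.0307]
top deck n 1382 [ 0.571  -0.2028  0.0673] tilt 24.8 yaw -2.07
((587.2782592773438, -212.8726806640625), (322.82476806640625, 108.35517120361328), 88.06370544433594) 0.03295976171745241 0.08586640264148104
side pink px 525
side pink 525 [ 0.607  -0.1125] [25.5 -0.5] rms 0.0012 axial [-0.0413  0.0271]
side deck n 467 [ 0.5831 -0.3153  0.0572] tilt 24.82 yaw -1.49
((582.8851318359375, -216.74424743652344), (318.2433166503906, 106.79761505126953), 89.05915069580078) 0.03136211076012296 0.08383726041325834
both pink 862 [ 0.6073 -0.1128] [25.7 -1.7] rms 0.0011 axial [-0.0412  0.0299]
```

```bash
cat > ov.py <<'E'
from h import *
t=load('top');s=load('side')
m=onz(t,[(243.8,191.6),(257.6,218.4)],.018); print('marks',m.round(4), (m[0]+m[1])/2, np.degrees(np.arctan2(*(m[0]-m[1])[1::-1])))
import sys
def circ(r,z,a0=0,a1=360): 
    a=np.radians(np.linspace(a0,a1,60)); return np.c_[r*np.cos(a),r*np.sin(a),0*a+z]
def draw(d,lst,u0,u1,v0,v1,sc,f):
    im=cv2.resize(d['pixels'][v0:v1,u0:u1],None,fx=sc,fy=sc,interpolation=cv2.INTER_CUBIC)
    for P,c in lst:
        uv=proj(d,P); q=((uv-[u0,v0]+.5)*sc-.5).round().astype(int)
        cv2.polylines(im,[q.reshape(-1,1,2)],False,c,1)
    cv2.imwrite('pics/'+f,im)
yaw=float(sys.argv[1]); c=np.array([.528,.243,0])
T=lambda P:P@R.from_euler('z',yaw,degrees=True).as_matrix().T+c
L=[(T(circ(.062,.018)),(0,255,0)),(T(circ(.031,.07)),(0,255,255))]
for k in(0,180): L+=[(T(circ(.025,.081,k-34,k+34)),(0,0,255)),(T(np.array([[.031,0,.02],[.031,0,.07]])*[np.cos(np.radians(k)),1,1]),(255,0,255)),(T(np.array([[.035,0,.018],[.055,0,.018]])*[np.cos(np.radians(k)),1,1]),(255,0,0))]
draw(t,L,220,280,175,235,10,'ovt.png');draw(s,L,255,315,140,210,8,'ovs.png')
E
python3 ov.py 118
python3 - <<'E'
import sys;sys.path.insert(0,'.')
E
```

```text
marks [[0.5695 0.2635 0.018 ]
 [0.4891 0.2196 0.018 ]] [0.52930377 0.2415567  0.018     ] 28.59370621370778
```

```bash
python3 ov.py 28.6 >/dev/null
```

```text
(no output)
```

View pics/ovt.png

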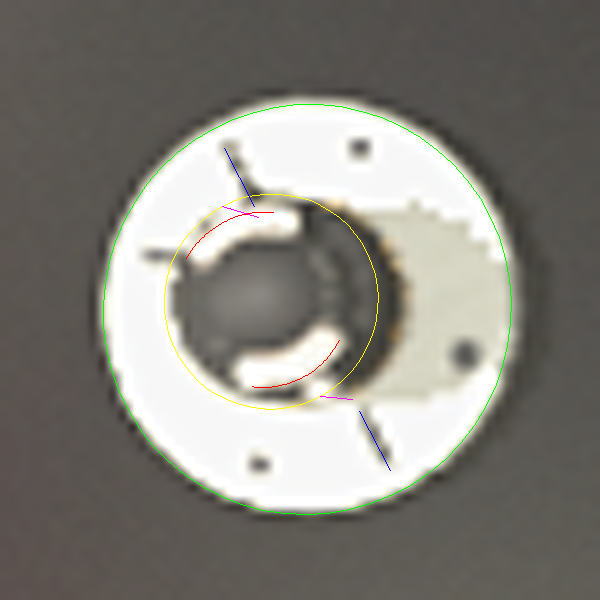

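View pics/ovs.png

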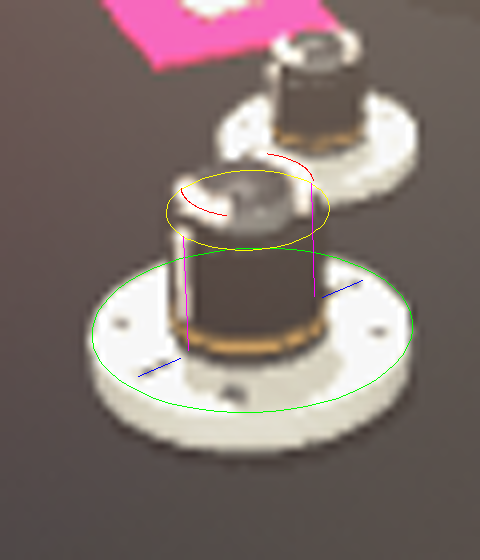

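```bash
cat > ov2.py <<'E'
import sys; sys.argv=['x','28.6']
exec(open('ov.py').read())
Rt=R.from_euler('z',-2,degrees=True).as_matrix()@R.from_euler('y',25,degrees=True).as_matrix()
Tr=R.from_euler('z',-2,degrees=True).as_matrix()
tc=np.array([.5886,-.1124,.05])-Tr@[0,.1,0]
L=[]
for k,(y,h) in enumerate(((.1,.072),(0,.072),(-.1,.074))):
    o=tc+Tr@[0,y,0]; print(o.round(4), 'grasp h40,45', (o+Rt@[0,0,.04]).round(4),(o+Rt@[0,0,.045]).round(4))
    T=lambda P:P@Rt.T+o
    L+=[(T(circ(.031,0)),(0,255,0)),(T(circ(.031,h)),(0,255,255)),(T(np.array([[-.031,0,0],[-.031,0,h],[.031,0,h]])),(255,0,0))]
    if k==0: L.append((T(circ(.019,.083)),(0,0,255)))
draw(t,L,330,470,150,220,5,'ovtt.png');draw(s,L,300,400,190,320,5,'ovst.png')
E
python3 ov2.py
```

```text
marks [[0.5695 0.2635 0.018 ]
 [0.4891 0.2196 0.018 ]] [0.52930377 0.2415567  0.018     ] 28.59370621370778
[ 0.5886 -0.1124  0.05  ] grasp h40,45 [ 0.6055 -0.113   0.0863] [ 0.6076 -0.1131  0.0908]
[ 0.5851 -0.2123  0.05  ] grasp h40,45 [ 0.602  -0.2129  0.0863] [ 0.6041 -0.213   0.0908]
[ 0.5816 -0.3123  0.05  ] grasp h40,45 [ 0.5985 -0.3129  0.0863] [ 0.6006 -0.3129  0.0908]
```

View pics/ovtt.png

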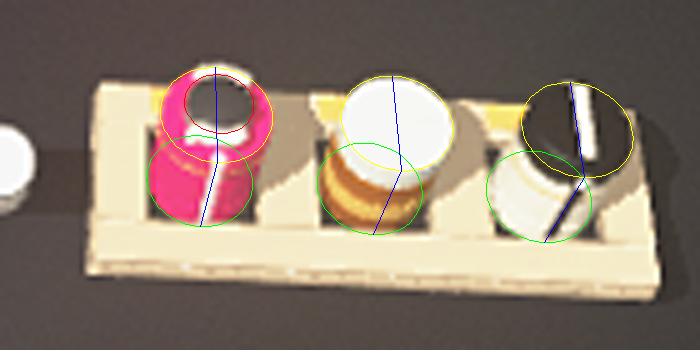

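View pics/ovst.png

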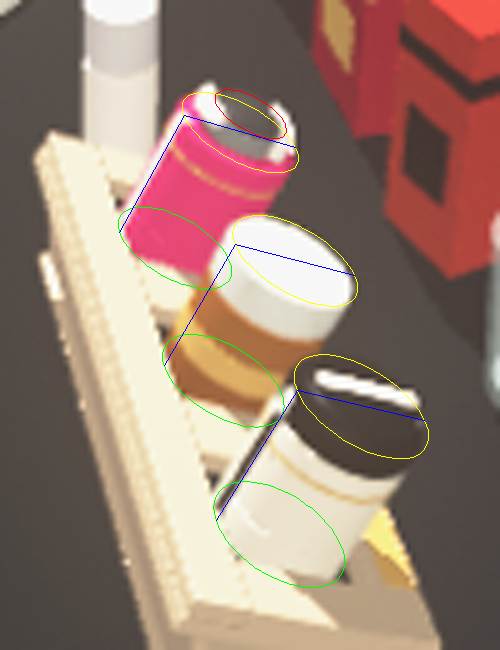

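Request:
send_rows:
  commands:
    - {"dp": [0,0,0],"spin": -0.109}
    - {"dp": [0,0,0],"spin": -0.109}
    - {"dp": [-0.03,0,-0.022],"spin": 0}
    - {"dp": [-0.03,0,-0.022],"spin": 0}
    - {"dp": [-0.03,0,-0.022],"spin": 0}
    - {"dp": [-0.03,0,-0.022],"spin": 0}
  hand: 0.0854
  squeeze: 30

```text
t: 0.6
eef_pos: [0.2259, 0.4333, 0.2267]
tcp_rot: [-1.566, 0.005, 1.558]
contact_force: [0.8, -0.2, 0.5]
grip_width: 0.0851
```

```bash
cat > go.py <<'E'
# usage: go.py x y z yawdeg -> tool-frame remaining
import sys
from h import *
s=get_state(); p=s['eef_pos']; M=R.from_euler('xyz',s['tcp_rot']).as_matrix()
yaw=np.degrees(np.arctan2(M[1,0],M[0,0]))
a=[float(v) for v in sys.argv[1:]]
y1=np.radians(a[3] if len(a)>3 else yaw)
d=np.array(a[:3])-p
T=np.array([d[0]*np.cos(y1)+d[1]*np.sin(y1),-d[2],-d[0]*np.sin(y1)+d[1]*np.cos(y1)])
print('t',round(s['t'],2),'p',p.round(4),'yaw',round(yaw,2),'tilt',M[:,1].round(4),'grip',round(s['grip_width'],4),'F',s['contact_force'].round(1),'Tq',s['torque'].round(2),'q',s['qpos'].round(2))
print('tool-frame total (at target yaw)',T.round(4),'norm',np.linalg.norm(T).round(3),'spin',np.radians(((yaw-(a[3] if len(a)>3 else yaw))+180)%360-180).round(3))
E
python3 go.py .608 -.1135 .23 88
```

```text
t 0.6 p [0.2259 0.4333 0.2267] yaw 89.26 tilt [-0.0051 -0.0045 -1.    ] grip 0.0851 F [ 0.8 -0.2  0.5] Tq [-0.02 -0.   -0.04] q [ 0.85 -0.01  1.82  0.    1.34 -0.71]
tool-frame total (at target yaw) [-0.5331 -0.0033 -0.401 ] norm 0.667 spin 0.022
```

Request:
send_rows:
  commands:
    - {"dp": [-0.032,-0.001,-0.024],"spin": 0}
    - {"dp": [-0.032,-0.001,-0.024],"spin": 0}
    - {"dp": [-0.032,-0.001,-0.024],"spin": 0}
    - {"dp": [-0.032,0,-0.024],"spin": 0}
    - {"dp": [-0.032,0,-0.024],"spin": 0}
    - {"dp": [-0.032,0,-0.024],"spin": 0}
    - {"dp": [-0.032,0,-0.024],"spin": 0}
    - {"dp": [-0.032,0,-0.024],"spin": 0}
    - {"dp": [-0.032,0,-0.024],"spin": 0}
    - {"dp": [-0.032,0,-0.024],"spin": 0}
    - {"dp": [-0.032,0,-0.024],"spin": 0}
    - {"dp": [-0.032,0,-0.024],"spin": 0}
    - {"dp": [-0.032,0,-0.024],"spin": 0}
    - {"dp": [-0.032,0,-0.024],"spin": 0}
    - {"dp": [-0.032,0,-0.024],"spin": 0}

```text
t: 1.85
eef_pos: [0.5867, -0.0762, 0.2261]
tcp_rot: [-1.562, 0.004, 1.56]
contact_force: [0.2, 1.0, 0.0]
grip_width: 0.0853
```

```bash
python3 go.py .608 -.1135 .18 88
```

```text
t 1.85 p [ 0.5867 -0.0762  0.2261] yaw 89.37 tilt [-0.0088 -0.0037 -1.    ] grip 0.0853 F [0.2 1.  0. ] Tq [-0.    0.02 -0.02] q [-0.33  0.23  1.56 -0.01  1.36 -1.88]
tool-frame total (at target yaw) [-0.0366  0.0461 -0.0225] norm 0.063 spin 0.024
```

Request:
send_rows:
  commands:
    - {"dp": [-0.018,0.02,-0.011],"spin": 0.02}
    - {"dp": [-0.012,0.02,-0.008],"spin": 0}
    - {"dp": [0,0,0],"spin": 0}

```text
t: 2.1
eef_pos: [0.6093, -0.117, 0.1843]
tcp_rot: [-1.565, 0.007, 1.531]
contact_force: [-1.2, 0.1, -1.2]
grip_width: 0.0853
```

```bash
python3 go.py .608 -.1135 .12 88
```

```text
t 2.1 p [ 0.6093 -0.117   0.1843] yaw 87.75 tilt [-0.0057 -0.0066 -1.    ] grip 0.0853 F [-1.2  0.1 -1.2] Tq [0.04 0.02 0.03] q [-0.38  0.33  1.53 -0.01  1.29 -1.91]
tool-frame total (at target yaw) [0.0035 0.0643 0.0015] norm 0.064 spin -0.004
```

Request:
send_rows:
  commands:
    - {"dp": [0.003,0.01,0.001],"spin": -0.004}
    - {"dp": [0,0.025,0],"spin": 0}
    - {"dp": [0,0.025,0],"spin": 0}
    - {"dp": [0,0,0],"spin": 0}

```text
t: 2.43
eef_pos: [0.607, -0.1123, 0.1222]
tcp_rot: [-1.565, 0.006, 1.536]
contact_force: [-0.9, 0.1, -1.4]
grip_width: 0.0853
```

```bash
python3 go.py .608 -.1135 .072 88
python3 - <<'E'
from h import *
s=cap('side');t=cap('top')
crop(s,290,410,130,290,4,'s1.png');crop(t,320,480,130,220,5,'t1.png')
E
```

```text
t 2.43 p [ 0.607  -0.1123  0.1222] yaw 87.99 tilt [-0.0063 -0.0053 -1.    ] grip 0.0853 F [-0.9  0.1 -1.4] Tq [0.05 0.03 0.02] q [-0.37  0.39  1.58 -0.01  1.18 -1.9 ]
tool-frame total (at target yaw) [-0.0012  0.0502 -0.001 ] norm 0.05 spin -0.0
```

View pics/s1.png

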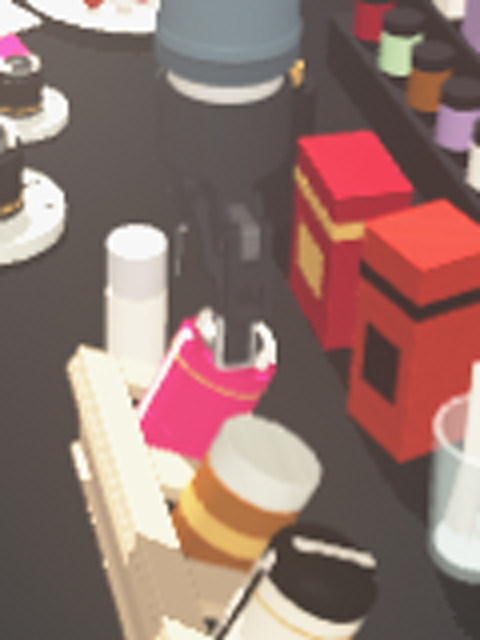

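View pics/t1.png

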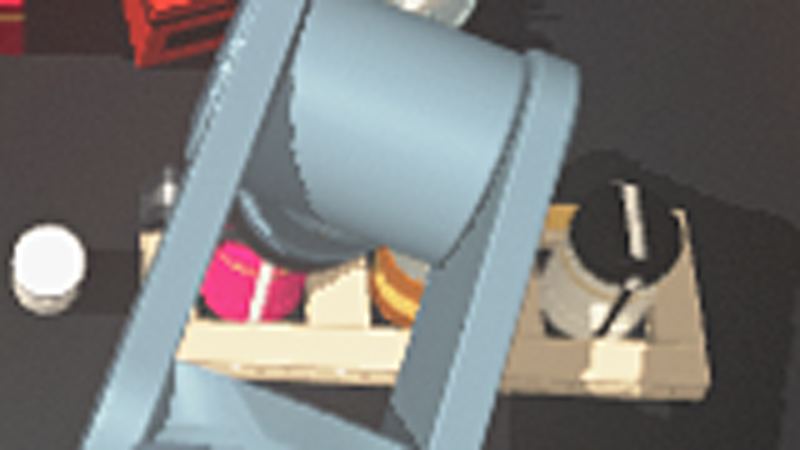

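Request:
send_rows:
  commands:
    - {"dp": [-0.001,0.017,-0.001],"spin": 0}
    - {"dp": [0,0.017,0],"spin": 0}
    - {"dp": [0,0.015,0],"spin": 0}
    - {"dp": [0,0,0],"spin": 0}

```text
t: 2.87
eef_pos: [0.6163, -0.1133, 0.0874]
tcp_rot: [-1.585, 0.012, 1.54]
contact_force: [-0.9, 0.2, 0.3]
grip_width: 0.0853
```

```bash
python3 go.py .608 -.1135 .072 88
```

```text
t 2.87 p [ 0.6163 -0.1133  0.0874] yaw 88.25 tilt [ 0.0137 -0.0127 -0.9998] grip 0.0853 F [-0.9  0.2  0.3] Tq [-0.01  0.04 -0.03] q [-0.37  0.44  1.59 -0.01  1.1  -1.9 ]
tool-frame total (at target yaw) [-0.0005  0.0154  0.0083] norm 0.017 spin 0.004
```

Run:
```python
from h import *
s=cap('side');
crop(s,290,410,130,290,5,'s2.png');print(get_state())
```

```text
{'t': 2.9167, 'qpos': array([-0.36719766,  0.43750402,  1.58660817, -0.0077399 ,  1.09744882,
       -1.90421721]), 'joint_velocities': array([-0.0042049 , -0.02209915, -0.02690104, -0.0005739 ,  0.00502647,
       -0.00208616]), 'joint_torque': array([-4.33820095e-01, -5.02562499e+01, -2.90550596e+01, -9.15455958e-02,
       -1.87519449e-01,  3.10173746e-04]), 'eef_pos': array([ 0.61750012, -0.1136569 ,  0.08930923]), 'tcp_rot': array([-1.5874369 ,  0.01312673,  1.54036972]), 'contact_force': array([-0.08225993,  0.47094902,  1.69598262]), 'torque': array([ 0.00119355, -0.01442133, -0.01781923]), 'grip_width': 0.08518102989009473}
```

View pics/s2.png

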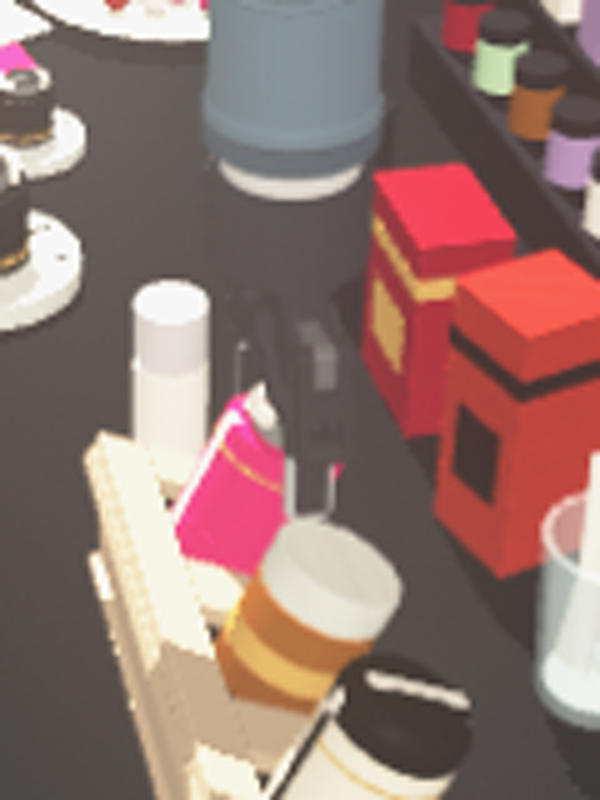

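Request:
send_rows:
  commands:
    - {"dp": [0,0,0],"spin": 0}

```text
t: 3.0
eef_pos: [0.6185, -0.1136, 0.0915]
tcp_rot: [-1.59, 0.014, 1.541]
contact_force: [-0.0, 0.8, 0.6]
grip_width: 0.0855
```

```bash
python3 go.py .608 -.1135 .072 88
```

```text
t 3.0 p [ 0.6185 -0.1136  0.0915] yaw 88.29 tilt [ 0.0186 -0.0145 -0.9997] grip 0.0855 F [-0.   0.8  0.6] Tq [-0.03  0.03  0.02] q [-0.37  0.44  1.59 -0.01  1.1  -1.9 ]
tool-frame total (at target yaw) [-0.0003  0.0195  0.0105] norm 0.022 spin 0.005
```

Run:
```python
from h import *
s=cap('side','s3.png');t=cap('top','t3.png');a=get_state();print(a['joint_torque'].round(2),a['joint_velocities'].round(3),a['eef_pos'],a['contact_force'],a['torque'])
```

```text
[ 8.000e-02 -5.238e+01 -3.067e+01 -2.000e-02 -5.000e-02  0.000e+00] [-0.003  0.008  0.007  0.001 -0.008 -0.001] [ 0.6188462  -0.113764    0.09173407] [ 0.05232243 -0.15513304  0.61078147] [ 0.03059442 -0.0250507   0.05452999]
```

View pics/s3.png

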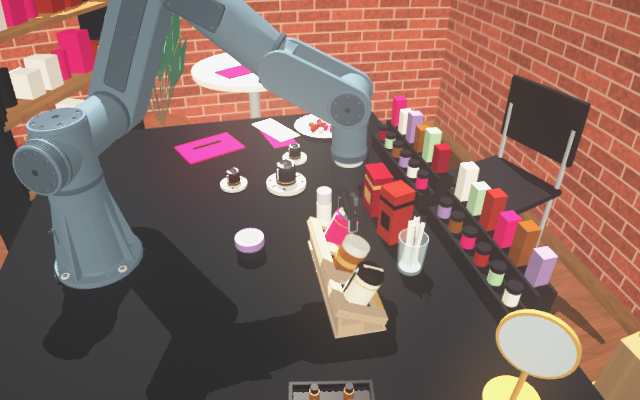

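View pics/t3.png

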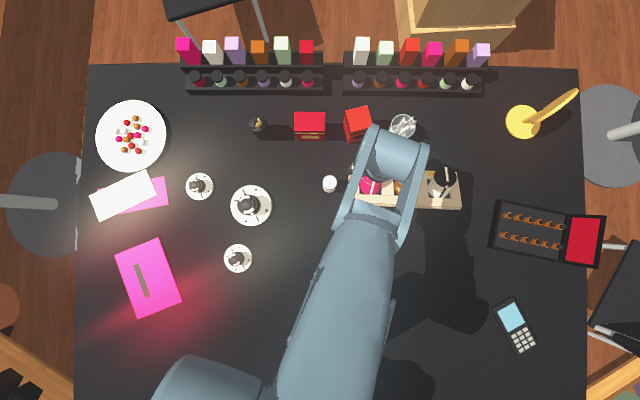

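Run:
```python
from h import *
s=load('side');P=cloud(s)
crop(s,325,375,165,255,9,'s4.png')
for v in range(168,252,3):
    print(v,' '.join('%4d/%4d'%(P[v,u,2]*1000,P[v,u,1]*1000) if np.isfinite(P[v,u,2]) else '   .     ' for u in range(330,372,3)))
```

```text
168   -1/ 323  254/-118  258/-127  262/-136  263/-138  264/-141  263/-142  263/-143  264/-146  262/-143  261/-144  258/-140  120/  90  122/  85
171   -2/ 304  246/-117  251/-128  256/-138  256/-139  258/-144  259/-148  257/-145  260/-151  258/-149  254/-144  250/-139  112/  88  121/  71
174   -1/ 283  240/-120  245/-131  248/-137  248/-138  250/-143  251/-146  251/-148  252/-150  249/-147  247/-145  240/-136  105/  83  117/  61
177    0/ 264  230/-118  237/-131  239/-135  241/-139  243/-145  243/-146  243/-148  244/-149  242/-148  239/-144  234/-138   94/  85  107/  62
180   -3/ 250  222/-116  228/-128  233/-137  236/-143  237/-147  235/-145  237/-150  236/-149  236/-150  232/-145  227/-139   82/  88  100/  59
183    0/ 226   -2/ 229  220/-128  225/-137  226/-140  230/-148  229/-148  230/-150  227/-148  226/-147  224/-146   12/ 184   76/  82   92/  56
186    0/ 210    0/ 208  160/ -45  194/-100  219/-141  219/-142  222/-149  221/-148  219/-147  218/-147    0/ 188   52/ 106   66/  81   82/  55
189  117/  10   -1/ 192  151/ -46  187/-102  187/-104  200/-126  212/-145  211/-145  213/-15
[... 2231 characters left out ...]
-137   77/-140   78/-143   78/-144  122/-199  122/-201  119/-198    .       114/-196  108/-190    0/ -59   -1/ -60   -1/ -61
240   66/-134   70/-140   67/-139   70/-144   68/-143  122/-210  124/-214  122/-213  117/-208  114/-206  110/-202  105/-198   -1/ -72   -2/ -72
243   71/-150   60/-139   61/-143   59/-141  112/-206  119/-216  125/-224  121/-222  118/-219  116/-219  112/-215  105/-209  104/-209   -1/ -86
246   67/-157   65/-157   62/-154   60/-154  108/-211  114/-221  116/-224  122/-233  120/-232  116/-228  112/-226  109/-224  105/-220  103/-219
249   71/-172   66/-169   61/-164   96/-206  104/-217  111/-227  111/-229  116/-235  118/-240  116/-239  115/-239  110/-234  107/-233  105/-232
```

View pics/s4.png

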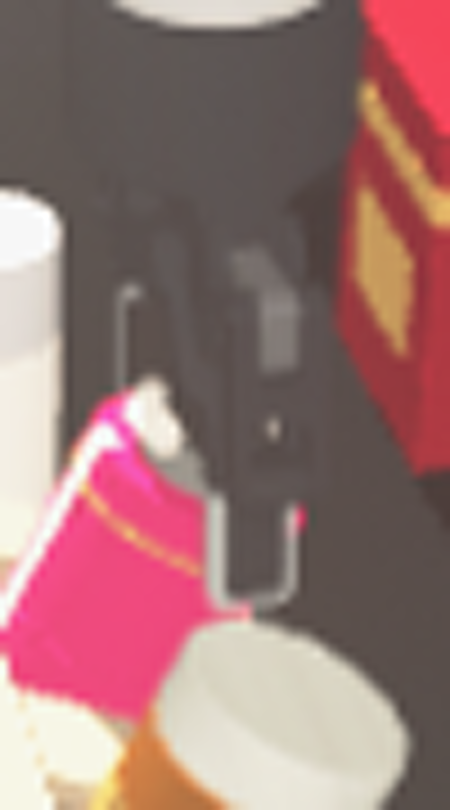

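Request:
send_rows:
  commands:
    - {"dp": [0,0,0.01],"spin": 0.004}
    - {"dp": [0,0,0],"spin": 0}

```text
t: 3.27
eef_pos: [0.6102, -0.1137, 0.0944]
tcp_rot: [-1.594, 0.015, 1.537]
contact_force: [-0.2, 0.3, 0.1]
grip_width: 0.0856
```

```bash
python3 go.py .608 -.1135 .072 88
```

```text
t 3.27 p [ 0.6102 -0.1137  0.0944] yaw 88.08 tilt [ 0.0231 -0.0162 -0.9996] grip 0.0856 F [-0.2  0.3  0.1] Tq [ 0.05  0.02 -0.02] q [-0.37  0.41  1.61 -0.01  1.09 -1.91]
tool-frame total (at target yaw) [0.0001 0.0224 0.0022] norm 0.023 spin 0.001
```

Request:
send_rows:
  commands:
    - {"dp": [0,0.005,0],"spin": 0}

```text
t: 3.35
eef_pos: [0.6119, -0.1143, 0.0917]
tcp_rot: [-1.598, 0.017, 1.537]
contact_force: [0.7, -0.4, 0.6]
grip_width: 0.0857
```

```bash
python3 go.py .608 -.1135 .072 88
```

```text
t 3.35 p [ 0.6119 -0.1143  0.0917] yaw 88.07 tilt [ 0.0271 -0.0177 -0.9995] grip 0.0857 F [ 0.7 -0.4  0.6] Tq [-0.01 -0.   -0.06] q [-0.37  0.42  1.61 -0.01  1.08 -1.91]
tool-frame total (at target yaw) [0.0007 0.0197 0.0039] norm 0.02 spin 0.001
```

Request:
send_rows:
  commands:
    - {"dp": [0,0,0],"spin": 0}
    - {"dp": [0,0,0],"spin": 0}
    - {"dp": [0,0,0],"spin": 0}

```text
t: 3.6
eef_pos: [0.6126, -0.1145, 0.092]
tcp_rot: [-1.599, 0.017, 1.537]
contact_force: [1.5, -0.5, 0.7]
grip_width: 0.086
```

```bash
python3 go.py .608 -.1135 .072 88;python3 -c "
from h import *
a=get_state();print(a['joint_torque'].round(2),a['joint_velocities'].round(3),a['qpos'].round(4))"
```

```text
t 3.6 p [ 0.6126 -0.1145  0.092 ] yaw 88.07 tilt [ 0.028  -0.0179 -0.9994] grip 0.086 F [ 1.5 -0.5  0.7] Tq [0.04 0.01 0.  ] q [-0.37  0.42  1.61 -0.01  1.08 -1.91]
tool-frame total (at target yaw) [0.0008 0.02   0.0047] norm 0.021 spin 0.001
[-1.000e-02 -5.227e+01 -3.114e+01 -3.000e-02 -1.800e-01 -0.000e+00] [ 0.     0.001 -0.009  0.002 -0.001  0.001] [-0.3715  0.4175  1.6091 -0.0074  1.0825 -1.9055]
```

Request:
send_rows:
  commands:
    - {"dp": [0,-0.01,0],"spin": 0}
    - {"dp": [0,-0.01,0],"spin": 0}
    - {"dp": [0,0,0],"spin": 0}

```text
t: 3.85
eef_pos: [0.6122, -0.1141, 0.1133]
tcp_rot: [-1.598, 0.017, 1.537]
contact_force: [1.0, 0.1, 0.2]
grip_width: 0.0851
```

```bash
python3 go.py .608 -.1135 .072 88
```

```text
t 3.85 p [ 0.6122 -0.1141  0.1133] yaw 88.07 tilt [ 0.0269 -0.0174 -0.9995] grip 0.0851 F [1.  0.1 0.2] Tq [-0.09  0.02 -0.03] q [-0.37  0.39  1.6  -0.01  1.12 -1.91]
tool-frame total (at target yaw) [0.0004 0.0413 0.0042] norm 0.042 spin 0.001
```

Request:
send_rows:
  commands:
    - {"dp": [0,-0.02,0],"spin": 0}
    - {"dp": [0,-0.02,0],"spin": 0}
    - {"dp": [0,0,0],"spin": 0}

```text
t: 4.1
eef_pos: [0.6111, -0.1134, 0.1556]
tcp_rot: [-1.598, 0.017, 1.537]
contact_force: [0.9, -0.6, 1.1]
grip_width: 0.0855
```

```bash
python3 go.py .608 -.1135 .072 88
```

```text
t 4.1 p [ 0.6111 -0.1134  0.1556] yaw 88.07 tilt [ 0.027  -0.0175 -0.9995] grip 0.0855 F [ 0.9 -0.6  1.1] Tq [ 0.02 -0.04  0.03] q [-0.37  0.34  1.58 -0.01  1.2  -1.91]
tool-frame total (at target yaw) [-0.0002  0.0836  0.0031] norm 0.084 spin 0.001
```

Run:
```python
from h import *
for n in('side','top'):
    P=cloud(load(n))   # at TCP .0917
    m=(P[...,0]>.60)&(P[...,0]<.84)&(P[...,1]>-.32)&(P[...,1]<.06)&(P[...,2]>.14)
    q=P[m]
    for z0 in np.arange(.14,.5,.03):
        k=q[(q[:,2]>=z0)&(q[:,2]<z0+.03)]
        if len(k)>3: print(n,round(z0,2),len(k),'x',np.percentile(k[:,0],[1,50,99]).round(3),'y',np.percentile(k[:,1],[1,50,99]).round(3))
```

```text
side 0.14 619 x [0.602 0.745 0.793] y [-0.219 -0.09  -0.041]
side 0.17 241 x [0.6   0.607 0.634] y [-0.187 -0.178 -0.087]
side 0.2 241 x [0.601 0.614 0.645] y [-0.182 -0.15  -0.127]
side 0.23 224 x [0.6   0.622 0.65 ] y [-0.152 -0.147 -0.129]
side 0.26 242 x [0.601 0.621 0.65 ] y [-0.152 -0.144 -0.121]
side 0.29 252 x [0.601 0.62  0.651] y [-0.151 -0.147 -0.126]
side 0.32 252 x [0.601 0.62  0.646] y [-0.151 -0.146 -0.13 ]
side 0.35 125 x [0.6   0.618 0.648] y [-0.176 -0.148 -0.129]
side 0.38 239 x [0.6   0.616 0.669] y [-0.183 -0.177 -0.084]
side 0.41 387 x [0.601 0.624 0.67 ] y [-0.182 -0.175 -0.075]
side 0.44 567 x [0.6   0.618 0.658] y [-0.176 -0.085 -0.055]
side 0.47 13 x [0.6   0.604 0.61 ] y [-0.062 -0.054 -0.045]
top 0.14 579 x [0.608 0.76  0.796] y [-0.219 -0.071 -0.037]
top 0.17 23 x [0.603 0.611 0.63 ] y [-0.084 -0.043 -0.041]
top 0.2 41 x [0.606 0.622 0.633] y [-0.077 -0.049 -0.044]
top 0.23 6 x [0.601 0.605 0.608] y [-0.078 -0.076 -0.076]
top 0.41 228 x [0.602 0.642 0.672] y [-0.176 -0.101 -0.039]
top 0.44 1447 x [0.601 0.622 0.661] y [-0.172 -0.098 -0.047]
top 0.47 67 x [0.6   0.606 0.616] y [-0.06  -0.051 -0.041]
```

```bash
python3 - <<'E'
from h import *
s=cap('side');crop(s,290,410,130,290,5,'s5.png');cap('top')
E
python3 fit2.py | grep pink
```

```text
top pink px 195
top pink 195 [ 0.6067 -0.1134] [23.5 -4. ] rms 0.0008 axial [-0.0407  0.1732]
side pink px 532
side pink 532 [ 0.6066 -0.1127] [23.6  0.3] rms 0.0012 axial [-0.0393  0.0279]
both pink 727 [ 0.6068 -0.1128] [23.8 -0.3] rms 0.001 axial [-0.04   0.031]
```

View pics/s5.png

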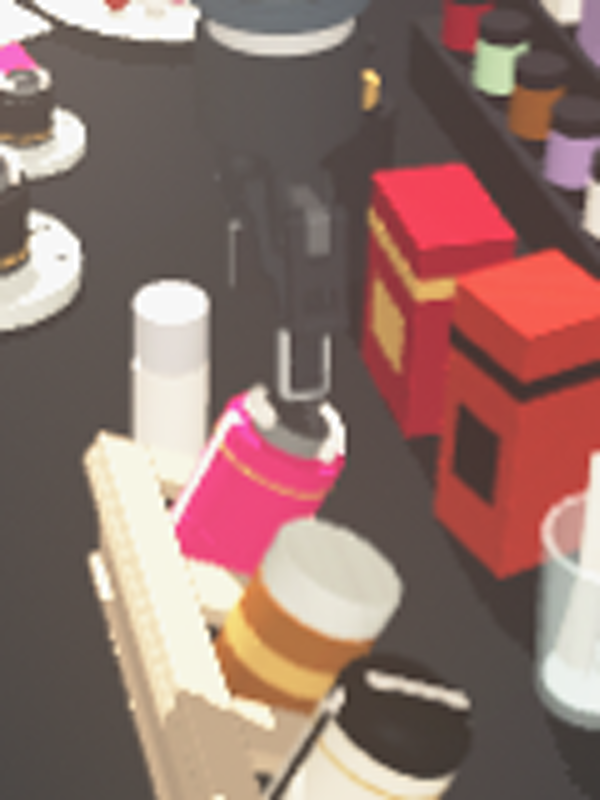

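Request:
send_rows:
  commands:
    - {"dp": [0,0.015,0],"spin": 0}
    - {"dp": [0,0.015,0],"spin": 0}
    - {"dp": [0,0.012,0.001],"spin": 0}
    - {"dp": [0,0,0],"spin": 0}
    - {"dp": [0,0,0],"spin": 0}
  hand: 0.074

```text
t: 4.62
eef_pos: [0.6075, -0.1128, 0.1048]
tcp_rot: [-1.591, 0.014, 1.537]
contact_force: [-0.4, -0.5, 1.0]
grip_width: 0.0741
```

```bash
python3 go.py .610 -.1135 .08 88;python3 - <<'E'
from h import *
s=cap('side');crop(s,325,375,165,255,9,'s6.png')
E
```

```text
t 4.62 p [ 0.6075 -0.1128  0.1048] yaw 88.07 tilt [ 0.0193 -0.0145 -0.9997] grip 0.0741 F [-0.4 -0.5  1. ] Tq [ 0.02 -0.01 -0.02] q [-0.37  0.4   1.61 -0.01  1.11 -1.91]
tool-frame total (at target yaw) [-0.0006  0.0248 -0.0025] norm 0.025 spin 0.001
```

View pics/s6.png

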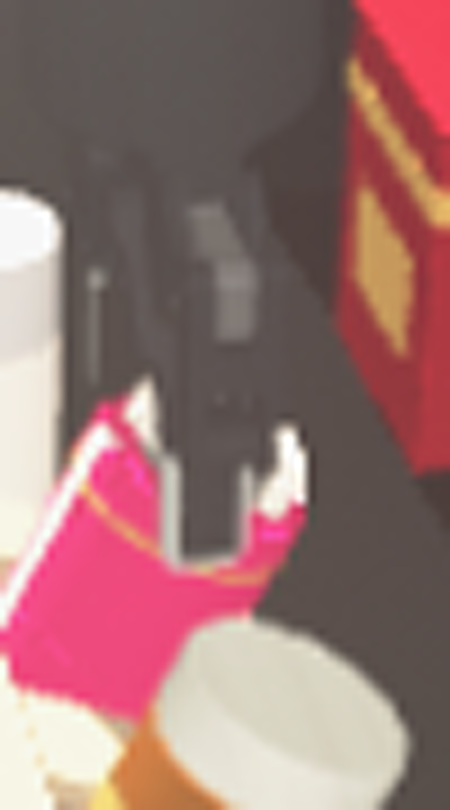

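Request:
send_rows:
  commands:
    - {"dp": [0,0.004,-0.001],"spin": 0}
    - {"dp": [0,0.004,-0.001],"spin": 0}
    - {"dp": [0,0.004,-0.001],"spin": 0}
    - {"dp": [0,0.003,0],"spin": 0}

```text
t: 5.0
eef_pos: [0.612, -0.1134, 0.0902]
tcp_rot: [-1.593, 0.015, 1.537]
contact_force: [-0.6, -0.5, 0.4]
grip_width: 0.0741
```

```bash
python3 go.py .610 -.1132 .08 88
```

```text
t 5.0 p [ 0.612  -0.1134  0.0902] yaw 88.07 tilt [ 0.0213 -0.0152 -0.9997] grip 0.0741 F [-0.6 -0.5  0.4] Tq [-0.02  0.   -0.01] q [-0.37  0.42  1.61 -0.01  1.09 -1.9 ]
tool-frame total (at target yaw) [0.0002 0.0102 0.002 ] norm 0.01 spin 0.001
```

Request:
send_rows:
  commands:
    - {"dp": [0,0.003,0.001],"spin": 0}
    - {"dp": [0,0.003,0.001],"spin": 0}
    - {"dp": [0,0.002,0],"spin": 0}
    - {"dp": [0,0,0],"spin": 0}

```text
t: 5.33
eef_pos: [0.61, -0.1135, 0.081]
tcp_rot: [-1.593, 0.015, 1.537]
contact_force: [1.1, 0.1, -0.6]
grip_width: 0.0738
```

```bash
python3 go.py .610 -.1132 .08 88;python3 - <<'E'
from h import *
s=cap('side');crop(s,325,375,165,255,9,'s7.png')
E
```

```text
t 5.33 p [ 0.61   -0.1135  0.081 ] yaw 88.07 tilt [ 0.0212 -0.0152 -0.9997] grip 0.0738 F [ 1.1  0.1 -0.6] Tq [0.03 0.02 0.01] q [-0.37  0.43  1.61 -0.01  1.07 -1.91]
tool-frame total (at target yaw) [0.0003 0.001  0.    ] norm 0.001 spin 0.001
```

View pics/s7.png

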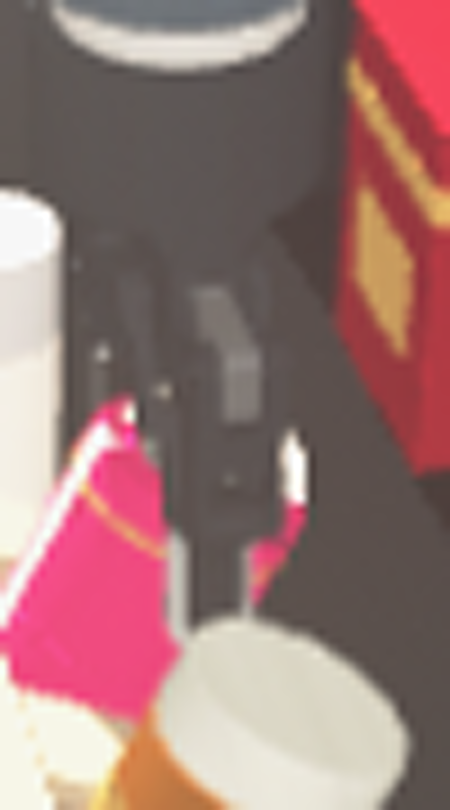

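Request:
send_rows:
  commands:
    - {"dp": [0,0.002,0],"spin": 0}
    - {"dp": [0,0,0],"spin": 0}
    - {"dp": [0,0,0],"spin": 0}
    - {"dp": [0,0,0],"spin": 0}
    - {"dp": [0,0,0],"spin": 0}
    - {"dp": [0,0,0],"spin": 0}
  hand: 0.05
  squeeze: 40

```text
t: 5.88
eef_pos: [0.6106, -0.1137, 0.0795]
tcp_rot: [-1.594, 0.015, 1.537]
contact_force: [-0.8, -0.3, 0.4]
grip_width: 0.061
```

```bash
python3 go.py .610 -.1132 .08 88
```

```text
t 5.88 p [ 0.6106 -0.1137  0.0795] yaw 88.07 tilt [ 0.0226 -0.0156 -0.9996] grip 0.061 F [-0.8 -0.3  0.4] Tq [ 0.06 -0.01  0.02] q [-0.37  0.43  1.61 -0.01  1.07 -1.91]
tool-frame total (at target yaw) [ 0.0005 -0.0005  0.0006] norm 0.001 spin 0.001
```

Request:
send_rows:
  commands:
    - {"dp": [0,-0.004,-0.0019],"spin": 0}
    - {"dp": [0,-0.004,-0.0019],"spin": 0}
    - {"dp": [0,-0.004,-0.0019],"spin": 0}
    - {"dp": [0,-0.004,-0.0019],"spin": 0}
    - {"dp": [0,-0.006,-0.0025],"spin": 0}
    - {"dp": [0,-0.01,0],"spin": 0}
    - {"dp": [0,-0.015,0],"spin": 0}
    - {"dp": [0,-0.015,0],"spin": 0}
    - {"dp": [0,-0.015,0],"spin": 0}
    - {"dp": [0,0,0],"spin": 0}

```text
t: 6.72
eef_pos: [0.6199, -0.1126, 0.1637]
tcp_rot: [-1.593, 0.015, 1.537]
contact_force: [0.4, 0.8, -0.0]
grip_width: 0.0612
```

```bash
python3 go.py .46 .08 .19 88;python3 - <<'E'
from h import *
s=cap('side');crop(s,270,430,130,330,4,'s8.png')
E
```

```text
t 6.72 p [ 0.6199 -0.1126  0.1637] yaw 88.08 tilt [ 0.0216 -0.0153 -0.9997] grip 0.0612 F [ 0.4  0.8 -0. ] Tq [-0.01 -0.06  0.  ] q [-0.36  0.35  1.54 -0.01  1.23 -1.9 ]
tool-frame total (at target yaw) [ 0.1869 -0.0263  0.1665] norm 0.252 spin 0.001
```

View pics/s8.png

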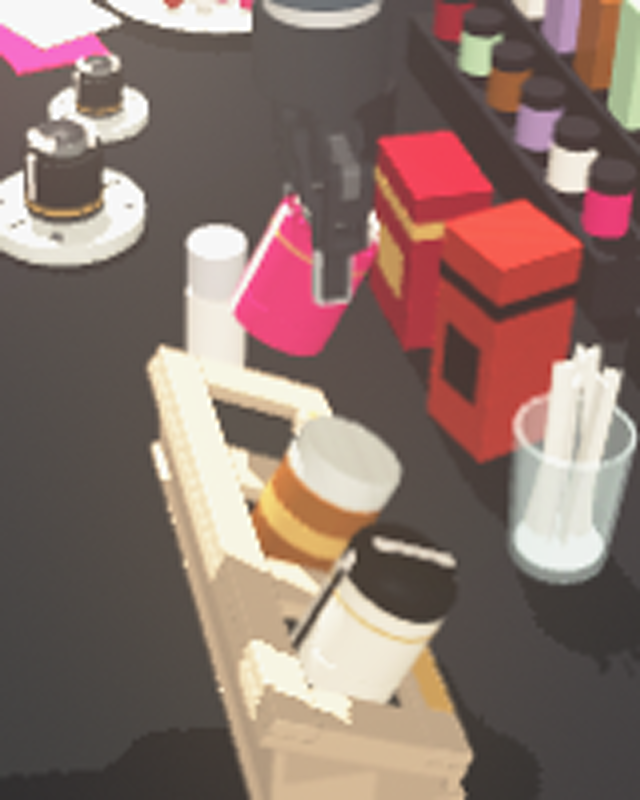

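Request:
send_rows:
  commands:
    - {"dp": [0,-0.015,0.01],"spin": 0}
    - {"dp": [0,-0.015,0.02],"spin": 0}
    - {"dp": [0.01,-0.012,0.02],"spin": 0}
    - {"dp": [0.02,0,0.02],"spin": 0}
    - {"dp": [0.02,0,0.02],"spin": 0}
    - {"dp": [0.02,0,0.02],"spin": 0}
    - {"dp": [0.02,0,0.02],"spin": 0}
    - {"dp": [0.02,0,0.02],"spin": 0}
    - {"dp": [0.02,0,0.01],"spin": 0}
    - {"dp": [0.02,0,0.005],"spin": 0}
    - {"dp": [0.015,0,0],"spin": 0}
    - {"dp": [0,0,0],"spin": 0}

```text
t: 7.77
eef_pos: [0.4462, 0.0648, 0.1916]
tcp_rot: [-1.582, 0.012, 1.533]
contact_force: [-0.5, -0.6, -1.5]
grip_width: 0.0612
```

```bash
python3 go.py .44 .08 .06 88;python3 - <<'E'
from h import *
s=cap('side');crop(s,210,370,100,300,4,'s9.png')
E
```

```text
t 7.77 p [0.4462 0.0648 0.1916] yaw 87.82 tilt [ 0.0102 -0.0126 -0.9999] grip 0.0612 F [-0.5 -0.6 -1.5] Tq [ 0.04  0.05 -0.04] q [-0.11 -0.07  1.95 -0.01  1.25 -1.64]
tool-frame total (at target yaw) [0.015  0.1316 0.0067] norm 0.133 spin -0.003
```

View pics/s9.png

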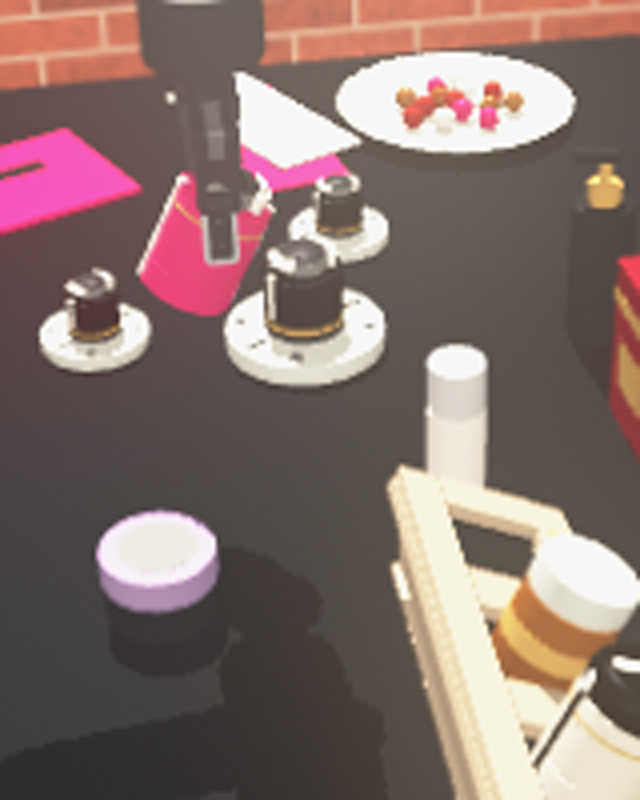

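Request:
send_rows:
  commands:
    - {"dp": [0,0.012,0],"spin": 0}
    - {"dp": [0,0.018,0],"spin": 0}
    - {"dp": [0,0.018,0],"spin": 0}
    - {"dp": [0,0.018,0],"spin": 0}
    - {"dp": [0,0.018,0],"spin": 0}
    - {"dp": [0,0.018,0],"spin": 0}
    - {"dp": [0,0.012,0],"spin": 0}
    - {"dp": [0,0.006,0],"spin": 0}
    - {"dp": [0,0,0],"spin": 0}

```text
t: 8.57
eef_pos: [0.4493, 0.0549, 0.0653]
tcp_rot: [-1.582, 0.017, 1.531]
contact_force: [-1.1, -0.4, -0.6]
grip_width: 0.0609
```

```bash
python3 go.py .44 .065 .046 88
```

```text
t 8.57 p [0.4493 0.0549 0.0653] yaw 87.74 tilt [ 0.0107 -0.0171 -0.9998] grip 0.0609 F [-1.1 -0.4 -0.6] Tq [-0.01  0.07 -0.01] q [-0.13  0.14  2.04 -0.02  0.95 -1.65]
tool-frame total (at target yaw) [0.0098 0.0193 0.0096] norm 0.024 spin -0.005
```

Request:
send_rows:
  commands:
    - {"dp": [0,0.005,0],"spin": 0}
    - {"dp": [0,0.005,0],"spin": 0}
    - {"dp": [0,0.004,0],"spin": 0}
    - {"dp": [0,0.003,0],"spin": 0}
    - {"dp": [0,0.002,0],"spin": 0}

```text
t: 8.98
eef_pos: [0.4519, 0.0529, 0.0469]
tcp_rot: [-1.586, 0.017, 1.53]
contact_force: [0.7, -0.7, -1.6]
grip_width: 0.0611
```

```bash
python3 go.py .44 .065 .043 88
```

```text
t 8.98 p [0.4519 0.0529 0.0469] yaw 87.67 tilt [ 0.0148 -0.0181 -0.9997] grip 0.0611 F [ 0.7 -0.7 -1.6] Tq [ 0.03 -0.01 -0.05] q [-0.13  0.18  2.04 -0.02  0.9  -1.65]
tool-frame total (at target yaw) [0.0116 0.0039 0.0123] norm 0.017 spin -0.006
```

Request:
send_rows:
  commands:
    - {"dp": [0,0.003,0],"spin": 0}
    - {"dp": [0,0.003,0],"spin": 0}
    - {"dp": [0,0.002,0.0035],"spin": 0}
    - {"dp": [0,0.002,0.0035],"spin": 0}
    - {"dp": [0,0.002,0.0035],"spin": 0}
    - {"dp": [0,0.002,0.0035],"spin": 0}
  squeeze: 20

```text
t: 9.48
eef_pos: [0.4514, 0.053, 0.0417]
tcp_rot: [-1.613, 0.018, 1.53]
contact_force: [0.6, 1.1, 9.8]
grip_width: 0.0612
```

```bash
python3 go.py .44 .065 .043 88;python3 - <<'E'
from h import *
s=cap('side');crop(s,230,310,140,240,6,'s10.png')
E
```

```text
t 9.48 p [0.4514 0.053  0.0417] yaw 87.68 tilt [ 0.041  -0.0194 -0.999 ] grip 0.0612 F [0.6 1.1 9.8] Tq [ 0.31 -0.34  0.03] q [-0.14  0.17  2.07 -0.02  0.86 -1.65]
tool-frame total (at target yaw) [ 0.0115 -0.0013  0.0118] norm 0.017 spin -0.006
```

View pics/s10.png

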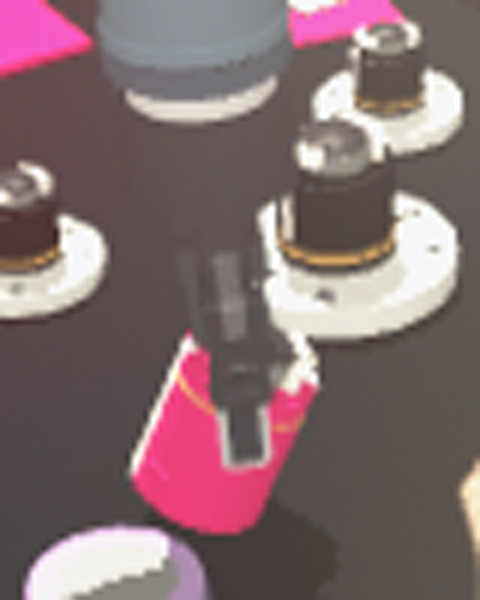

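Request:
send_rows:
  commands:
    - {"dp": [0,0,0],"spin": 0}
    - {"dp": [0,0,0],"spin": 0}
    - {"dp": [0,0,0],"spin": 0}
    - {"dp": [0,0,0],"spin": 0}
  hand: 0.068

```text
t: 9.87
eef_pos: [0.4532, 0.0531, 0.0432]
tcp_rot: [-1.617, 0.018, 1.531]
contact_force: [-1.0, 0.2, 0.4]
grip_width: 0.0676
```

```bash
python3 go.py .44 .065 .043 88;python3 - <<'E'
from h import *
s=cap('side');crop(s,230,310,140,240,6,'s11.png')
E
```

```text
t 9.87 p [0.4532 0.0531 0.0432] yaw 87.72 tilt [ 0.0458 -0.02   -0.9988] grip 0.0676 F [-1.   0.2  0.4] Tq [-0.01 -0.01 -0.01] q [-0.13  0.17  2.06 -0.02  0.86 -1.65]
tool-frame total (at target yaw) [0.0114 0.0002 0.0136] norm 0.018 spin -0.005
```

View pics/s11.png

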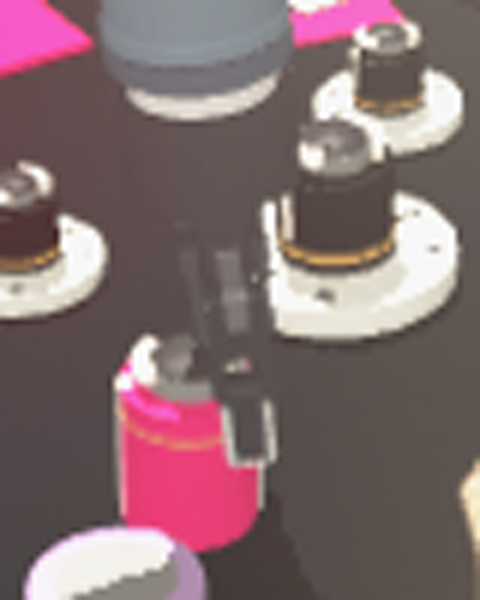

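```bash
cat > jfit.py <<'E'
from h import *
from scipy.optimize import least_squares
import sys
def jarfit(d,box,col='pink',free=True):
    P=cloud(d);H=cv2.cvtColor(d['pixels'],cv2.COLOR_BGR2HSV).astype(int)
    (x0,x1),(y0,y1),(z0,z1)=box
    m=(P[...,0]>x0)&(P[...,0]<x1)&(P[...,1]>y0)&(P[...,1]<y1)&(P[...,2]>z0)&(P[...,2]<z1)
    m&=(abs(H[...,0]-168)<12)&(H[...,1]>120) if col=='pink' else (H[...,2]>120)&(H[...,1]<80)
    q=P[m]; zc=(z0+z1)/2
    def f(p):
        a=np.array([p[2],p[3],1]);a/=np.linalg.norm(a)
        v=q-[p[0],p[1],zc];return np.linalg.norm(v-np.outer(v@a,a),axis=1)-.031
    r=least_squares(f,[(x0+x1)/2,(y0+y1)/2,0,0],loss='soft_l1',f_scale=.001)
    print(len(q),'axis at z=%.3f'%zc,r.x[:2].round(4),'lean rad',r.x[2:].round(3),'med',np.median(abs(r.fun)).round(4),'zmin/max',np.percentile(q[:,2],[1,99]).round(4))
    return r.x
if __name__=='__main__':
    jarfit(load(sys.argv[1]),tuple(tuple(float(v) for v in a.split(',')) for a in sys.argv[2:5]),*(sys.argv[5:6]))
E
python3 jfit.py side .37,.48 0,.11 .015,.075
```

```text
368 axis at z=0.045 [0.4287 0.0524] lean rad [ 0.089 -0.005] med 0.0011 zmin/max [0.0156 0.0746]
```

Request:
send_rows:
  commands:
    - {"dp": [0,0,0.006],"spin": 0}
    - {"dp": [0,0,0.006],"spin": 0}
    - {"dp": [0,0.002,0.006],"spin": 0}
    - {"dp": [0,0.002,0.005],"spin": 0}
    - {"dp": [0,0.002,0],"spin": 0}
    - {"dp": [0,0.002,0],"spin": 0}
  hand: 0.074

```text
t: 10.42
eef_pos: [0.4263, 0.0542, 0.0323]
tcp_rot: [-1.614, 0.018, 1.531]
contact_force: [0.1, -0.5, -0.5]
grip_width: 0.074
```

```bash
python3 go.py .429 .0525 .034 88
```

```text
t 10.42 p [0.4263 0.0542 0.0323] yaw 87.73 tilt [ 0.0428 -0.0197 -0.9989] grip 0.074 F [ 0.1 -0.5 -0.5] Tq [ 0.03  0.02 -0.01] q [-0.14  0.14  2.13 -0.02  0.83 -1.66]
tool-frame total (at target yaw) [-0.0016 -0.0017 -0.0028] norm 0.004 spin -0.005
```

Request:
send_rows:
  commands:
    - {"dp": [0,0,0],"spin": 0}
    - {"dp": [0,0,0],"spin": 0}
    - {"dp": [0,0,0],"spin": 0}
    - {"dp": [0,0,0],"spin": 0}
    - {"dp": [0,0.002,0],"spin": 0}
    - {"dp": [0,0.002,-0.0035],"spin": 0}
    - {"dp": [0,0.002,-0.0035],"spin": 0}
    - {"dp": [0,0.002,-0.0035],"spin": 0}
  hand: 0.05
  squeeze: 50

```text
t: 11.08
eef_pos: [0.4305, 0.0546, 0.0323]
tcp_rot: [-1.591, 0.018, 1.536]
contact_force: [-27.4, -1.6, 51.0]
grip_width: 0.0609
```

```bash
python3 go.py .429 .0525 .034 88
```

```text
t 11.08 p [0.4305 0.0546 0.0323] yaw 87.99 tilt [ 0.0196 -0.019  -0.9996] grip 0.0609 F [-27.4  -1.6  51. ] Tq [-0.13  4.07  0.01] q [-0.14  0.16  2.1  -0.02  0.86 -1.66]
tool-frame total (at target yaw) [-0.0021 -0.0017  0.0015] norm 0.003 spin -0.0
```

Request:
send_rows:
  commands:
    - {"dp": [0,0,-0.003],"spin": 0}
    - {"dp": [0,0,-0.003],"spin": 0}
    - {"dp": [-0.003,0,-0.002],"spin": 0}
    - {"dp": [-0.003,0,0],"spin": 0}

```text
t: 11.42
eef_pos: [0.4393, 0.0483, 0.0339]
tcp_rot: [-1.592, 0.019, 1.537]
contact_force: [-0.4, 0.4, -0.9]
grip_width: 0.0614
```

```bash
python3 go.py .429 .0525 .034 88
```

```text
t 11.42 p [0.4393 0.0483 0.0339] yaw 88.08 tilt [ 0.0202 -0.0194 -0.9996] grip 0.0614 F [-0.4  0.4 -0.9] Tq [ 0.06  0.   -0.05] q [-0.15  0.18  2.08 -0.02  0.86 -1.67]
tool-frame total (at target yaw) [ 0.0038 -0.0001  0.0105] norm 0.011 spin 0.001
```

Request:
send_rows:
  commands:
    - {"dp": [0,0.003,0],"spin": 0}
    - {"dp": [-0.003,0.002,-0.003],"spin": 0}
    - {"dp": [-0.003,0.001,-0.003],"spin": 0}

```text
t: 11.67
eef_pos: [0.4436, 0.0446, 0.0324]
tcp_rot: [-1.584, 0.013, 1.537]
contact_force: [-5.7, 4.2, 10.5]
grip_width: 0.0608
```

```bash
python3 go.py .429 .0525 .034 88
```

```text
t 11.67 p [0.4436 0.0446 0.0324] yaw 88.04 tilt [ 0.0129 -0.0131 -0.9998] grip 0.0608 F [-5.7  4.2 10.5] Tq [0.77 0.75 0.05] q [-0.16  0.19  2.07 -0.01  0.87 -1.69]
tool-frame total (at target yaw) [ 0.0074 -0.0016  0.0148] norm 0.017 spin 0.001
```

Request:
send_rows:
  commands:
    - {"dp": [0,0.002,0],"spin": 0}
    - {"dp": [-0.004,0.002,-0.003],"spin": 0}
    - {"dp": [-0.004,0.001,-0.003],"spin": 0}
    - {"dp": [-0.002,0,-0.001],"spin": 0}

```text
t: 12.0
eef_pos: [0.451, 0.0363, 0.0329]
tcp_rot: [-1.582, 0.008, 1.537]
contact_force: [-0.5, -0.6, -1.2]
grip_width: 0.0611
```

```bash
python3 go.py .429 .0525 .034 88;python3 - <<'E'
from h import *
s=cap('side');crop(s,230,310,140,240,6,'s12.png')
E
python3 jfit.py side .37,.50 0,.11 .015,.07
```

```text
t 12.0 p [0.451  0.0363 0.0329] yaw 88.06 tilt [ 0.0112 -0.0087 -0.9999] grip 0.0611 F [-0.5 -0.6 -1.2] Tq [ 0.03 -0.01 -0.01] q [-0.18  0.2   2.05 -0.01  0.88 -1.71]
tool-frame total (at target yaw) [ 0.0155 -0.0011  0.0225] norm 0.027 spin 0.001
265 axis at z=0.043 [0.4506 0.0364] lean rad [ 0.057 -0.016] med 0.001 zmin/max [0.0154 0.069 ]
```

View pics/s12.png

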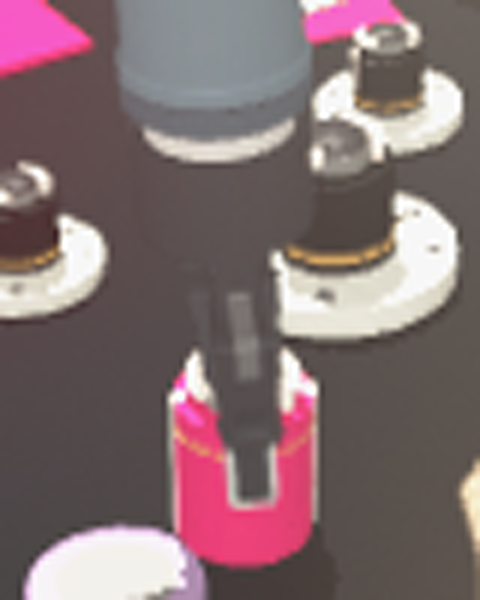

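Request:
send_rows:
  commands:
    - {"dp": [0,-0.01,0],"spin": 0}
    - {"dp": [0,-0.02,0],"spin": 0}
    - {"dp": [0,-0.025,0],"spin": 0}
    - {"dp": [0,-0.025,0],"spin": 0}
    - {"dp": [0.01,-0.025,-0.003],"spin": 0}
    - {"dp": [0.02,-0.01,-0.007],"spin": 0}
    - {"dp": [0.02,0,-0.007],"spin": 0}
    - {"dp": [0.02,0,-0.007],"spin": 0}
    - {"dp": [0.02,0,-0.007],"spin": 0}
    - {"dp": [0.02,0,-0.007],"spin": 0}
    - {"dp": [0.02,0,-0.007],"spin": 0}
    - {"dp": [0.02,0,-0.007],"spin": 0}
    - {"dp": [0.02,0,-0.007],"spin": 0}
    - {"dp": [0.015,0,-0.005],"spin": 0}
    - {"dp": [0.008,0,-0.002],"spin": 0}
    - {"dp": [0,0,0],"spin": 0}

```text
t: 13.38
eef_pos: [0.5202, 0.2338, 0.1507]
tcp_rot: [-1.571, 0.01, 1.529]
contact_force: [1.0, 0.3, -1.7]
grip_width: 0.061
```

Request:
send_rows:
  commands:
    - {"dp": [0,0,0],"spin": 0.06}
    - {"dp": [0,0,0],"spin": 0.11}
    - {"dp": [0,0,0],"spin": 0.11}
    - {"dp": [0,0,0],"spin": 0.11}
    - {"dp": [0,0,0],"spin": 0.11}
    - {"dp": [0,0,0],"spin": 0.11}
    - {"dp": [0,0,0],"spin": 0.11}
    - {"dp": [0,0,0],"spin": 0.11}
    - {"dp": [0,0,0],"spin": 0.11}
    - {"dp": [0,0,0],"spin": 0.08}
    - {"dp": [0,0,0],"spin": 0}

```text
t: 14.3
eef_pos: [0.5138, 0.223, 0.148]
tcp_rot: [-1.581, 0.018, 0.454]
contact_force: [-0.5, 0.3, -1.0]
grip_width: 0.0612
```

```bash
python3 go.py .5285 .2422 .12 23.6;python3 - <<'E'
from h import *
s=cap('side');crop(s,230,350,80,220,5,'s13.png');t=cap('top');crop(t,180,320,140,260,5,'t13.png')
E
python3 jfit.py side .47,.59 .17,.3 .13,.18
```

```text
t 14.3 p [0.5138 0.223  0.148 ] yaw 26.0 tilt [-0.0113 -0.017  -0.9998] grip 0.0612 F [-0.5  0.3 -1. ] Tq [ 0.01 -0.05 -0.02] q [ 0.21  0.25  1.7  -0.02  1.2  -0.24]
tool-frame total (at target yaw) [0.0212 0.028  0.0117] norm 0.037 spin 0.042
224 axis at z=0.155 [0.5137 0.2233] lean rad [ 0.019 -0.017] med 0.0011 zmin/max [0.1309 0.1791]
```

View pics/s13.png

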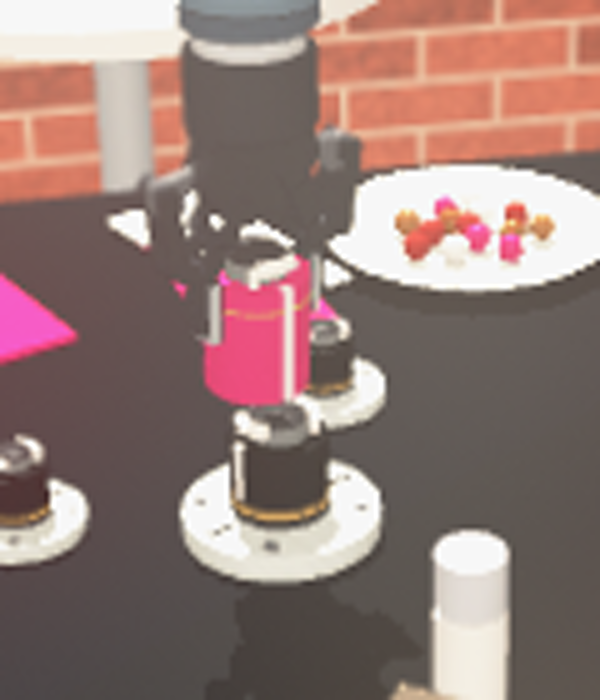

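View pics/t13.png

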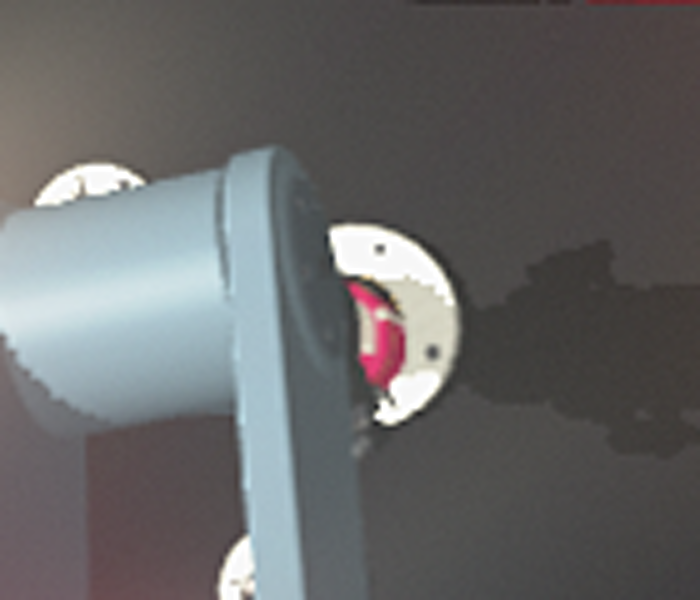

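Run:
```python
from h import *
from scipy.optimize import least_squares
for n in('side',):
    d=load(n);P=cloud(d)
    m=(abs(P[...,0]-.5285)<.04)&(abs(P[...,1]-.242)<.04)&(P[...,2]>.028)&(P[...,2]<.066)
    q=P[m]
    for r0 in(.031,.030):
        f=lambda p:np.hypot(q[:,0]-p[0],q[:,1]-p[1])-r0
        r=least_squares(f,[.5285,.242],loss='soft_l1',f_scale=.001);print(n,len(q),r0,r.x,np.median(abs(r.fun)))
    r=least_squares(lambda p:np.hypot(q[:,0]-p[0],q[:,1]-p[1])-p[2],[.5285,.242,.031],loss='soft_l1',f_scale=.001);print(r.x)
    # disc rim via edge: front rim side surface z .004-.015
    m=(np.hypot(P[...,0]-.5285,P[...,1]-.242)<.068)&(P[...,2]>.004)&(P[...,2]<.014)
    q=P[m]; q=q[np.hypot(q[:,0]-.5285,q[:,1]-.242)>.056]
    r=least_squares(lambda p:np.hypot(q[:,0]-p[0],q[:,1]-p[1])-.062,[.5285,.242],loss='soft_l1',f_scale=.001);print('rim',len(q),r.x,np.median(abs(r.fun)))
```

```text
side 217 0.031 [0.52737649 0.24330555] 0.0014499904215932516
side 217 0.03 [0.5271466  0.24214247] 0.0013916963909008928
[0.5273604  0.24322255 0.03092839]
rim 107 [0.52705643 0.2433592 ] 0.0012673885355109493
```

Request:
send_rows:
  commands:
    - {"dp": [0.005,0,0.003],"spin": 0.02}
    - {"dp": [0.008,0,0.004],"spin": 0.02}
    - {"dp": [0.006,0,0.003],"spin": 0}
    - {"dp": [0,0,0],"spin": 0}

```text
t: 14.73
eef_pos: [0.5275, 0.2403, 0.1477]
tcp_rot: [-1.582, 0.017, 0.421]
contact_force: [-1.2, 0.0, -1.9]
grip_width: 0.0611
```

```bash
python3 go.py .528 .2427 .125 23.6
```

```text
t 14.73 p [0.5275 0.2403 0.1477] yaw 24.15 tilt [-0.0113 -0.0169 -0.9998] grip 0.0611 F [-1.2  0.  -1.9] Tq [-0.03 -0.   -0.02] q [ 0.23  0.29  1.65 -0.01  1.21 -0.19]
tool-frame total (at target yaw) [0.0015 0.0227 0.002 ] norm 0.023 spin 0.01
```

Request:
send_rows:
  commands:
    - {"dp": [0.0015,0.004,0.002],"spin": 0.01}
    - {"dp": [0,0.006,0],"spin": 0}
    - {"dp": [0,0.006,0],"spin": 0}
    - {"dp": [0,0.004,0],"spin": 0}
    - {"dp": [0,0,0],"spin": 0}

```text
t: 15.15
eef_pos: [0.5271, 0.2427, 0.1248]
tcp_rot: [-1.582, 0.019, 0.414]
contact_force: [-0.9, 0.2, -2.1]
grip_width: 0.0612
```

```bash
python3 go.py .528 .2427 .103 23.6;python3 - <<'E'
from h import *
s=cap('side');crop(s,250,330,110,210,7,'s14.png')
E
python3 jfit.py side .47,.59 .17,.31 .1,.155
```

```text
t 15.15 p [0.5271 0.2427 0.1248] yaw 23.72 tilt [-0.0127 -0.0176 -0.9998] grip 0.0612 F [-0.9  0.2 -2.1] Tq [-0.01  0.03 -0.02] q [ 0.23  0.32  1.67 -0.02  1.17 -0.17]
tool-frame total (at target yaw) [ 0.0008  0.0218 -0.0003] norm 0.022 spin 0.002
264 axis at z=0.128 [0.5272 0.2435] lean rad [ 0.011 -0.027] med 0.0013 zmin/max [0.1003 0.1546]
```

View pics/s14.png

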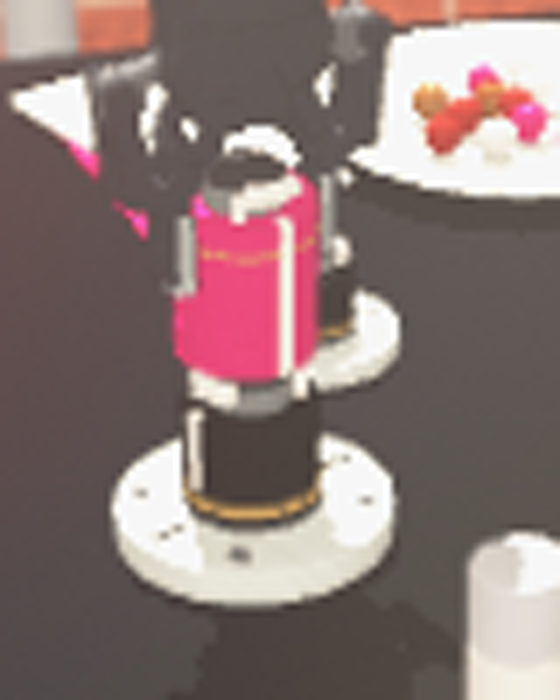

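Request:
send_rows:
  commands:
    - {"dp": [0,0.004,0],"spin": 0}
    - {"dp": [0,0.004,0],"spin": 0}
    - {"dp": [0,0.003,0],"spin": 0}
    - {"dp": [0,0.003,0],"spin": 0}

```text
t: 15.53
eef_pos: [0.5275, 0.2423, 0.1106]
tcp_rot: [-1.582, 0.017, 0.414]
contact_force: [0.1, 0.0, -1.1]
grip_width: 0.0608
```

```bash
python3 go.py .528 .2427 .103 23.6
```

```text
t 15.53 p [0.5275 0.2423 0.1106] yaw 23.71 tilt [-0.0113 -0.0173 -0.9998] grip 0.0608 F [ 0.1  0.  -1.1] Tq [ 0.03 -0.    0.04] q [ 0.23  0.34  1.67 -0.02  1.14 -0.17]
tool-frame total (at target yaw) [0.0007 0.0076 0.0002] norm 0.008 spin 0.002
```

Past the flange tops with no force. Continue down.

Request:
send_rows:
  commands:
    - {"dp": [0,0.003,0],"spin": 0}
    - {"dp": [0,0.002,0],"spin": 0}
    - {"dp": [0,0.002,0],"spin": 0}

```text
t: 15.78
eef_pos: [0.5273, 0.242, 0.1026]
tcp_rot: [-1.582, 0.018, 0.414]
contact_force: [-0.2, -0.2, 1.9]
grip_width: 0.0607
```

```bash
python3 go.py .528 .2427 .103 23.6
```

```text
t 15.78 p [0.5273 0.242  0.1026] yaw 23.71 tilt [-0.0116 -0.0174 -0.9998] grip 0.0607 F [-0.2 -0.2  1.9] Tq [ 0.09 -0.01 -0.01] q [ 0.23  0.35  1.68 -0.02  1.13 -0.17]
tool-frame total (at target yaw) [ 0.0009 -0.0004  0.0003] norm 0.001 spin 0.002
```

Request:
send_rows:
  commands:
    - {"dp": [0,0,0],"spin": 0}
    - {"dp": [0,0,0],"spin": 0}
    - {"dp": [0,0,0],"spin": 0}
  hand: 0.068

```text
t: 16.03
eef_pos: [0.5276, 0.2421, 0.1026]
tcp_rot: [-1.582, 0.017, 0.414]
contact_force: [0.1, 0.0, 0.4]
grip_width: 0.0677
```

```bash
python3 go.py .528 .2427 .103 23.6;python3 - <<'E'
from h import *
s=cap('side');crop(s,250,330,110,210,7,'s15.png')
E
python3 jfit.py side .47,.59 .17,.31 .078,.135
```

```text
t 16.03 p [0.5276 0.2421 0.1026] yaw 23.71 tilt [-0.0112 -0.0173 -0.9998] grip 0.0677 F [0.1 0.  0.4] Tq [ 0.04  0.01 -0.05] q [ 0.23  0.35  1.68 -0.02  1.13 -0.17]
tool-frame total (at target yaw) [ 0.0006 -0.0004  0.0004] norm 0.001 spin 0.002
259 axis at z=0.107 [0.5267 0.2444] lean rad [ 0.009 -0.003] med 0.0014 zmin/max [0.0786 0.1346]
```

View pics/s15.png

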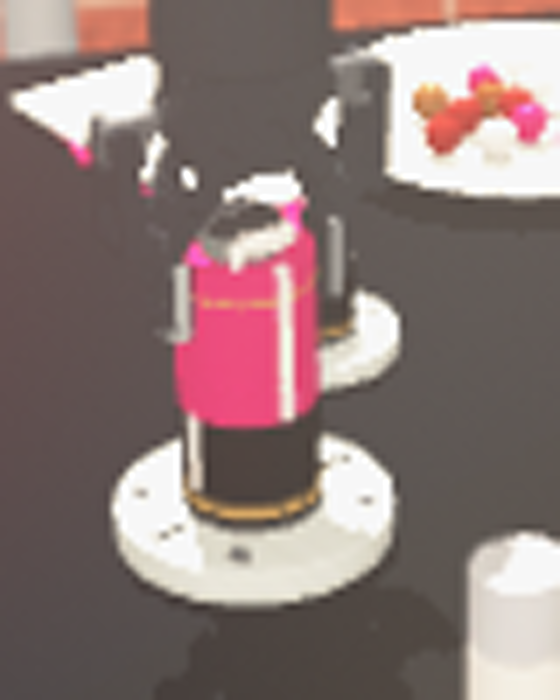

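Request:
send_rows:
  commands:
    - {"dp": [0,0,0],"spin": 0}
    - {"dp": [0,0,0],"spin": 0}
    - {"dp": [0,0,0],"spin": 0}
    - {"dp": [0,0,0],"spin": 0.06}
    - {"dp": [0,0,0],"spin": 0.08}
    - {"dp": [0,0,0],"spin": 0.08}
    - {"dp": [0,0,0],"spin": 0.08}
    - {"dp": [0,0,0],"spin": 0.08}
  hand: 0.05
  squeeze: 25

```text
t: 16.75
eef_pos: [0.5275, 0.2424, 0.1031]
tcp_rot: [-1.587, 0.011, 0.019]
contact_force: [-1.3, -0.0, 1.0]
grip_width: 0.0613
```

```bash
python3 go.py .5275 .2425 .103 -61.4
```

```text
t 16.75 p [0.5275 0.2424 0.1031] yaw 1.12 tilt [-0.011  -0.0167 -0.9998] grip 0.0613 F [-1.3 -0.   1. ] Tq [ 0.07  0.19 -0.  ] q [ 0.23  0.35  1.68 -0.02  1.13  0.22]
tool-frame total (at target yaw) [-0.0001  0.0001  0.0001] norm 0.0 spin 1.091
```

Request:
send_rows:
  commands:
    - {"dp": [0,0,0],"spin": 0.09}
    - {"dp": [0,0,0],"spin": 0.09}
    - {"dp": [0,0,0],"spin": 0.09}
    - {"dp": [0,0,0],"spin": 0.09}
    - {"dp": [0,0,0],"spin": 0.09}
    - {"dp": [0,0,0],"spin": 0.09}
    - {"dp": [0,0,0],"spin": 0.09}
    - {"dp": [0,0,0],"spin": 0.09}
    - {"dp": [0,0,0],"spin": 0.09}
    - {"dp": [0,0,0],"spin": 0.06}

```text
t: 17.58
eef_pos: [0.5246, 0.2432, 0.1035]
tcp_rot: [-1.594, -0.002, -0.896]
contact_force: [-0.7, 1.1, 1.3]
grip_width: 0.0615
```

```bash
python3 go.py .5275 .2425 .103 -61.4
```

```text
t 17.58 p [0.5246 0.2432 0.1035] yaw -51.32 tilt [-0.0168 -0.016  -0.9997] grip 0.0615 F [-0.7  1.1  1.3] Tq [0.1  0.17 0.04] q [ 0.24  0.35  1.68 -0.01  1.14  1.14]
tool-frame total (at target yaw) [0.002  0.0005 0.0022] norm 0.003 spin 0.176
```

Request:
send_rows:
  commands:
    - {"dp": [0.001,0,0.001],"spin": 0.05}
    - {"dp": [0.001,0,0.001],"spin": 0.05}
    - {"dp": [0,0,0],"spin": 0.05}

```text
t: 17.83
eef_pos: [0.5266, 0.2431, 0.1036]
tcp_rot: [-1.595, -0.005, -1.054]
contact_force: [-0.5, -0.9, 1.3]
grip_width: 0.0619
```

```bash
python3 go.py .5275 .2425 .103 -61.4
```

```text
t 17.83 p [0.5266 0.2431 0.1036] yaw -60.39 tilt [-0.0184 -0.0158 -0.9997] grip 0.0619 F [-0.5 -0.9  1.3] Tq [-0.23  0.04  0.05] q [ 0.23  0.35  1.67 -0.01  1.14  1.29]
tool-frame total (at target yaw) [0.001  0.0006 0.0005] norm 0.001 spin 0.018
```

Request:
send_rows:
  commands:
    - {"dp": [0,0,0],"spin": 0.05}
    - {"dp": [0,0,0],"spin": 0.05}

```text
t: 18.0
eef_pos: [0.5265, 0.2426, 0.1036]
tcp_rot: [-1.595, -0.008, -1.156]
contact_force: [-1.2, -0.9, 1.3]
grip_width: 0.061
```

```bash
python3 go.py .5275 .2425 .103 -61.4
```

```text
t 18.0 p [0.5265 0.2426 0.1036] yaw -66.26 tilt [-0.0185 -0.0174 -0.9997] grip 0.061 F [-1.2 -0.9  1.3] Tq [-0.25  0.34  0.92] q [ 0.23  0.35  1.67 -0.01  1.14  1.4 ]
tool-frame total (at target yaw) [0.0006 0.0006 0.0008] norm 0.001 spin -0.085
```

Request:
send_rows:
  commands:
    - {"dp": [0,0,0],"spin": 0.05}
    - {"dp": [0,0,0],"spin": 0}

```text
t: 18.17
eef_pos: [0.527, 0.2412, 0.1037]
tcp_rot: [-1.594, -0.013, -1.21]
contact_force: [-0.1, 0.7, -0.5]
grip_width: 0.0612
```

```bash
python3 go.py .5275 .2425 .103 -61.4;python3 - <<'E'
from h import *
s=cap('side');crop(s,250,330,110,210,8,'s16.png')
E
```

```text
t 18.17 p [0.527  0.2412 0.1037] yaw -69.33 tilt [-0.0176 -0.0205 -0.9996] grip 0.0612 F [-0.1  0.7 -0.5] Tq [ 0.01 -0.13 -0.25] q [ 0.23  0.35  1.67 -0.02  1.14  1.45]
tool-frame total (at target yaw) [-0.0009  0.0007  0.0011] norm 0.002 spin -0.138
```

View pics/s16.png

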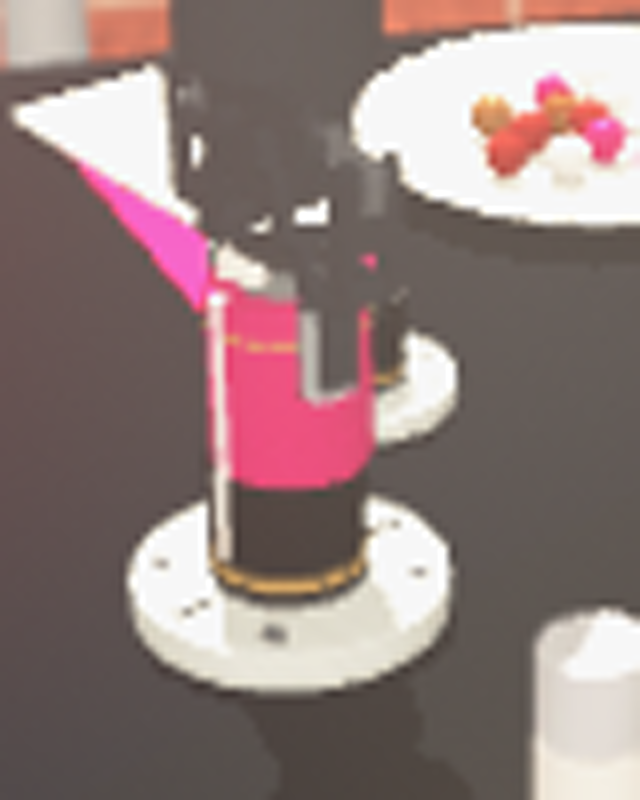

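Request:
send_rows:
  commands:
    - {"dp": [0,0,0],"spin": 0}
    - {"dp": [0,0,0],"spin": 0}
    - {"dp": [0,0,0],"spin": 0}
    - {"dp": [0,-0.008,0],"spin": 0}
    - {"dp": [0,-0.015,0],"spin": 0}
    - {"dp": [0,-0.025,0],"spin": 0}
    - {"dp": [0,-0.03,0],"spin": 0}
    - {"dp": [0,-0.03,0],"spin": 0}
    - {"dp": [0,0,0],"spin": 0}
  hand: 0.082

```text
t: 18.97
eef_pos: [0.5269, 0.2443, 0.2165]
tcp_rot: [-1.6, -0.01, -1.202]
contact_force: [0.6, 0.1, 1.3]
grip_width: 0.082
```

```bash
python3 go.py .5985 -.3129 .21 88;python3 - <<'E'
from h import *
s=cap('side');crop(s,250,330,110,210,8,'s17.png')
E
```

```text
t 18.97 p [0.5269 0.2443 0.2165] yaw -68.89 tilt [-0.0234 -0.0193 -0.9995] grip 0.082 F [0.6 0.1 1.3] Tq [ 0.03 -0.06  0.01] q [ 0.24  0.23  1.58 -0.01  1.36  1.44]
tool-frame total (at target yaw) [-0.5544  0.0065 -0.091 ] norm 0.562 spin -2.738
```

View pics/s17.png

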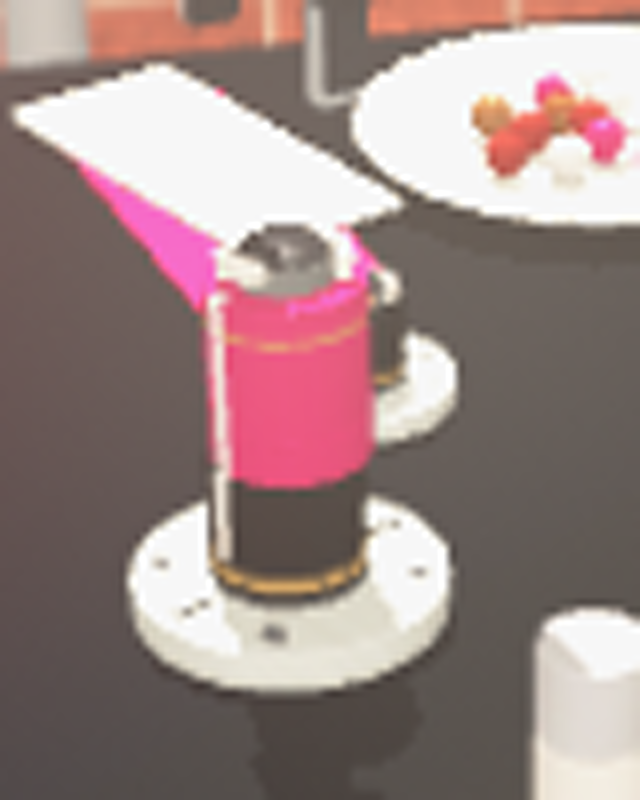

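Request:
send_rows:
  commands:
    - {"dp": [0,0,0],"spin": 0.1}
    - {"dp": [0,0,0],"spin": 0.1}
    - {"dp": [0,0,0],"spin": 0.1}
    - {"dp": [0,0,0],"spin": 0.1}
    - {"dp": [0.02,0,0.003],"spin": 0}
    - {"dp": [0.035,0,0.006],"spin": 0}
    - {"dp": [0.035,0,0.006],"spin": 0}
    - {"dp": [0.035,0,0.006],"spin": 0}
    - {"dp": [0.035,0,0.006],"spin": 0}
    - {"dp": [0.035,0,0.006],"spin": 0}
    - {"dp": [0.035,0,0.006],"spin": 0}
    - {"dp": [0.035,0,0.006],"spin": 0}
    - {"dp": [0.035,0,0.006],"spin": 0}
    - {"dp": [0.035,0,0.006],"spin": 0}
    - {"dp": [0.035,0,0.006],"spin": 0}
    - {"dp": [0.035,0,0.006],"spin": 0}
    - {"dp": [0.035,0,0.006],"spin": 0}
    - {"dp": [0.035,0,0.006],"spin": 0}
    - {"dp": [0.025,0,0.004],"spin": 0}
    - {"dp": [0,0,0],"spin": 0}

```text
t: 20.68
eef_pos: [0.5799, -0.2769, 0.206]
tcp_rot: [-1.616, -0.013, -1.609]
contact_force: [0.0, -0.0, 0.3]
grip_width: 0.0821
```

```bash
python3 go.py .6036 -.3137 .17 -92
```

```text
t 20.68 p [ 0.5799 -0.2769  0.206 ] yaw -92.18 tilt [-0.0452 -0.0116 -0.9989] grip 0.0821 F [ 0.  -0.   0.3] Tq [0. 0. 0.] q [-0.61  0.37  1.42 -0.04  1.38  1.  ]
tool-frame total (at target yaw) [0.0359 0.036  0.025 ] norm 0.057 spin -0.003
```

Request:
send_rows:
  commands:
    - {"dp": [0.012,0.01,0.009],"spin": 0}
    - {"dp": [0.014,0.015,0.009],"spin": 0}
    - {"dp": [0.009,0.01,0.007],"spin": 0}
    - {"dp": [0,0,0],"spin": 0}
  hand: 0.075

```text
t: 21.02
eef_pos: [0.6008, -0.3142, 0.1662]
tcp_rot: [-1.619, -0.01, -1.611]
contact_force: [-1.0, 0.6, 0.2]
grip_width: 0.0752
```

```bash
python3 go.py .6036 -.3137 .13 -92;python3 - <<'E'
from h import *
s=cap('side');crop(s,310,430,160,320,5,'s18.png')
E
```

```text
t 21.02 p [ 0.6008 -0.3142  0.1662] yaw -92.31 tilt [-0.0482 -0.0078 -0.9988] grip 0.0752 F [-1.   0.6  0.2] Tq [0.03 0.02 0.  ] q [-0.64  0.49  1.34 -0.04  1.34  0.98]
tool-frame total (at target yaw) [-0.0006  0.0362  0.0028] norm 0.036 spin -0.005
```

View pics/s18.png

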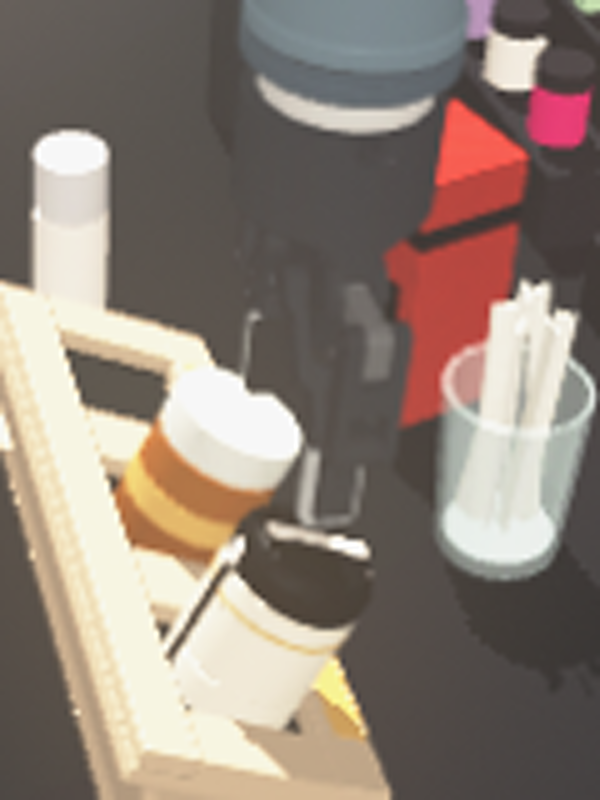

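Request:
send_rows:
  commands:
    - {"dp": [0,0.008,0.001],"spin": 0}
    - {"dp": [0,0.01,0.001],"spin": 0}
    - {"dp": [0,0.01,0.001],"spin": 0}
    - {"dp": [0,0.008,0.001],"spin": 0}
    - {"dp": [0,0.006,0.001],"spin": 0}
    - {"dp": [0,0.004,0],"spin": 0}
    - {"dp": [0,0,0],"spin": 0}

```text
t: 21.65
eef_pos: [0.6031, -0.3085, 0.1168]
tcp_rot: [-1.62, -0.007, -1.607]
contact_force: [0.0, -0.1, 0.2]
grip_width: 0.075
```

```bash
python3 go.py .6036 -.3137 .08 -92
```

```text
t 21.65 p [ 0.6031 -0.3085  0.1168] yaw -92.05 tilt [-0.0493 -0.0057 -0.9988] grip 0.075 F [ 0.  -0.1  0.2] Tq [-0.05 -0.01 -0.01] q [-0.63  0.54  1.38 -0.04  1.26  0.99]
tool-frame total (at target yaw) [0.0052 0.0368 0.0007] norm 0.037 spin -0.001
```

Request:
send_rows:
  commands:
    - {"dp": [0.005,0,0],"spin": 0}
    - {"dp": [0,0.005,0.001],"spin": 0}
    - {"dp": [0,0.007,0.001],"spin": 0}
    - {"dp": [0,0.007,0],"spin": 0}
    - {"dp": [0,0.005,0],"spin": 0}
    - {"dp": [0,0.004,0],"spin": 0}
    - {"dp": [0,0,0],"spin": 0}

```text
t: 22.23
eef_pos: [0.6042, -0.315, 0.0869]
tcp_rot: [-1.618, -0.009, -1.607]
contact_force: [-0.8, 0.5, -0.2]
grip_width: 0.0748
```

```bash
python3 go.py .6036 -.3137 .08 -92
```

```text
t 22.23 p [ 0.6042 -0.315   0.0869] yaw -92.07 tilt [-0.0476 -0.007  -0.9988] grip 0.0748 F [-0.8  0.5 -0.2] Tq [ 0.03 -0.05 -0.02] q [-0.64  0.58  1.38 -0.04  1.22  0.98]
tool-frame total (at target yaw) [-0.0013  0.0069 -0.0006] norm 0.007 spin -0.001
```

Request:
send_rows:
  commands:
    - {"dp": [-0.001,0.003,0],"spin": 0}
    - {"dp": [0,0.003,0],"spin": 0}
    - {"dp": [0,0,0],"spin": 0}
    - {"dp": [0,0,0],"spin": 0}
    - {"dp": [0,0,0],"spin": 0}
    - {"dp": [0,0,0],"spin": 0}
    - {"dp": [0,0,0],"spin": 0}
  hand: 0.05
  squeeze: 40

```text
t: 22.82
eef_pos: [0.6055, -0.3136, 0.0827]
tcp_rot: [-1.615, -0.009, -1.607]
contact_force: [0.0, 0.6, 0.3]
grip_width: 0.0606
```

```bash
python3 go.py .6036 -.3137 .08 -92
```

```text
t 22.82 p [ 0.6055 -0.3136  0.0827] yaw -92.06 tilt [-0.0445 -0.0074 -0.999 ] grip 0.0606 F [0.  0.6 0.3] Tq [ 0.1   0.09 -0.  ] q [-0.64  0.58  1.38 -0.03  1.21  0.98]
tool-frame total (at target yaw) [ 0.0002  0.0027 -0.0019] norm 0.003 spin -0.001
```

Request:
send_rows:
  commands:
    - {"dp": [0,-0.004,0.0018],"spin": 0}
    - {"dp": [0,-0.004,0.0018],"spin": 0}
    - {"dp": [0,-0.004,0.0018],"spin": 0}
    - {"dp": [0,-0.004,0.0018],"spin": 0}
    - {"dp": [0,-0.006,0.002],"spin": 0}
    - {"dp": [0,-0.01,0],"spin": 0}
    - {"dp": [0,-0.015,0],"spin": 0}
    - {"dp": [0,-0.02,0],"spin": 0}
    - {"dp": [0,-0.02,0],"spin": 0}
    - {"dp": [0,-0.02,0],"spin": 0}
    - {"dp": [0,-0.015,0],"spin": 0}
    - {"dp": [0,0,0],"spin": 0}

```text
t: 23.82
eef_pos: [0.6209, -0.3123, 0.2131]
tcp_rot: [-1.618, -0.007, -1.606]
contact_force: [0.3, -0.2, -2.0]
grip_width: 0.061
```

```bash
python3 go.py .44 .08 .19 -92;python3 - <<'E'
from h import *
s=cap('side');crop(s,270,430,130,330,4,'s19.png')
E
```

```text
t 23.82 p [ 0.6209 -0.3123  0.2131] yaw -92.04 tilt [-0.0472 -0.0057 -0.9989] grip 0.061 F [ 0.3 -0.2 -2. ] Tq [-0.05 -0.07 -0.02] q [-0.62  0.49  1.25 -0.03  1.44  0.99]
tool-frame total (at target yaw) [-0.3857  0.0231 -0.1945] norm 0.433 spin -0.001
```

View pics/s19.png

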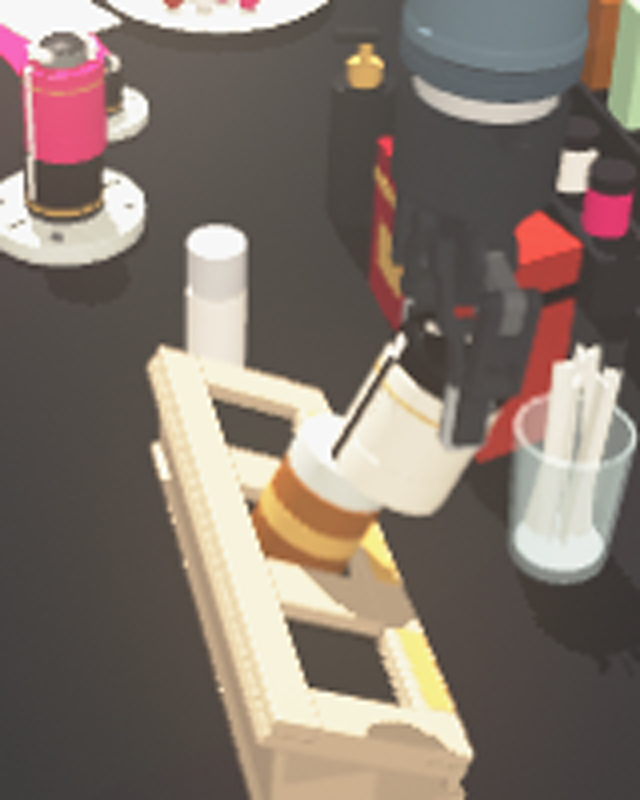

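Request:
send_rows:
  commands:
    - {"dp": [-0.015,0,-0.008],"spin": 0}
    - {"dp": [-0.027,0,-0.014],"spin": 0}
    - {"dp": [-0.027,0,-0.014],"spin": 0}
    - {"dp": [-0.027,0,-0.014],"spin": 0}
    - {"dp": [-0.027,0,-0.014],"spin": 0}
    - {"dp": [-0.027,0,-0.014],"spin": 0}
    - {"dp": [-0.027,0,-0.014],"spin": 0}
    - {"dp": [-0.027,0,-0.014],"spin": 0}
    - {"dp": [-0.027,0,-0.014],"spin": 0}
    - {"dp": [-0.027,0,-0.014],"spin": 0}
    - {"dp": [-0.027,0,-0.014],"spin": 0}
    - {"dp": [-0.027,0,-0.014],"spin": 0}
    - {"dp": [-0.02,0,-0.01],"spin": 0}
    - {"dp": [-0.01,0,-0.005],"spin": 0}
    - {"dp": [0,0,0],"spin": 0}

```text
t: 25.12
eef_pos: [0.4378, 0.0522, 0.2029]
tcp_rot: [-1.639, -0.001, -1.611]
contact_force: [0.3, 0.4, -2.4]
grip_width: 0.0613
```

```bash
python3 go.py .46 .05 .06 -92;python3 - <<'E'
from h import *
s=cap('side');crop(s,210,370,80,280,4,'s20.png')
E
python3 jfit.py side .37,.54 -.06,.13 .12,.21 cream
```

```text
t 25.12 p [0.4378 0.0522 0.2029] yaw -92.33 tilt [-0.068   0.0019 -0.9977] grip 0.0613 F [ 0.3  0.4 -2.4] Tq [-0.02 -0.08 -0.02] q [-0.15 -0.05  1.91 -0.01  1.35  1.47]
tool-frame total (at target yaw) [0.0014 0.1429 0.0223] norm 0.145 spin -0.006
365 axis at z=0.165 [0.4109 0.0543] lean rad [ 0.483 -0.053] med 0.001 zmin/max [0.1627 0.2097]
```

View pics/s20.png

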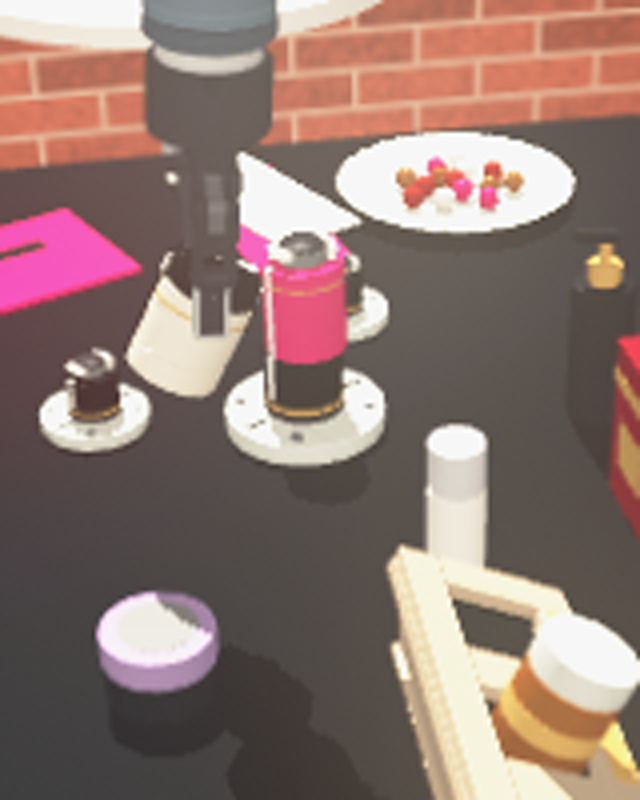

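Request:
send_rows:
  commands:
    - {"dp": [0,0.012,0.003],"spin": 0}
    - {"dp": [0,0.018,0.004],"spin": 0}
    - {"dp": [0,0.018,0.004],"spin": 0}
    - {"dp": [0,0.018,0.004],"spin": 0}
    - {"dp": [0,0.018,0.004],"spin": 0}
    - {"dp": [0,0.016,0.004],"spin": 0}
    - {"dp": [0,0.012,0.002],"spin": 0}
    - {"dp": [0,0.008,0],"spin": 0}
    - {"dp": [0,0,0],"spin": 0}

```text
t: 25.92
eef_pos: [0.4627, 0.0396, 0.0755]
tcp_rot: [-1.633, -0.007, -1.618]
contact_force: [-0.7, 0.1, -2.5]
grip_width: 0.0608
```

```bash
python3 go.py .46 .05 .046 -92
```

```text
t 25.92 p [0.4627 0.0396 0.0755] yaw -92.73 tilt [-0.0621 -0.0037 -0.9981] grip 0.0608 F [-0.7  0.1 -2.5] Tq [-0.02 -0.06  0.  ] q [-0.16  0.19  1.95 -0.02  1.06  1.47]
tool-frame total (at target yaw) [-0.0103  0.0295 -0.0031] norm 0.031 spin -0.013
```

Request:
send_rows:
  commands:
    - {"dp": [0,0.005,0],"spin": 0}
    - {"dp": [0,0.006,0],"spin": 0}
    - {"dp": [0,0.005,0],"spin": 0}
    - {"dp": [0,0.004,0],"spin": 0}
    - {"dp": [0,0.003,0],"spin": 0}
    - {"dp": [0,0.003,0],"spin": 0}
    - {"dp": [0,0.003,0],"spin": 0}

```text
t: 26.5
eef_pos: [0.4636, 0.0374, 0.0464]
tcp_rot: [-1.628, -0.008, -1.62]
contact_force: [-0.4, -0.4, -2.2]
grip_width: 0.0611
```

```bash
python3 go.py .46 .05 .046 -92
```

```text
t 26.5 p [0.4636 0.0374 0.0464] yaw -92.82 tilt [-0.0571 -0.0051 -0.9984] grip 0.0611 F [-0.4 -0.4 -2.2] Tq [-0.01 -0.13  0.02] q [-0.17  0.24  1.96 -0.02  0.99  1.46]
tool-frame total (at target yaw) [-0.0125  0.0004 -0.0041] norm 0.013 spin -0.014
```

Request:
send_rows:
  commands:
    - {"dp": [0,0.003,0],"spin": 0}
    - {"dp": [0,0.003,0],"spin": 0}
    - {"dp": [0,0.002,-0.0035],"spin": 0}
    - {"dp": [0,0.002,-0.0035],"spin": 0}
    - {"dp": [0,0.002,-0.0035],"spin": 0}
    - {"dp": [0,0.002,-0.0035],"spin": 0}
  squeeze: 30

```text
t: 27.0
eef_pos: [0.466, 0.0373, 0.0455]
tcp_rot: [-1.593, -0.009, -1.62]
contact_force: [3.6, 1.6, 6.3]
grip_width: 0.0606
```

```bash
python3 go.py .46 .05 .046 -92;python3 - <<'E'
from h import *
s=cap('side');crop(s,230,310,140,240,6,'s21.png')
E
```

```text
t 27.0 p [0.466  0.0373 0.0455] yaw -92.81 tilt [-0.0227 -0.0078 -0.9997] grip 0.0606 F [3.6 1.6 6.3] Tq [ 0.36 -0.8  -0.05] q [-0.17  0.23  1.98 -0.01  0.95  1.46]
tool-frame total (at target yaw) [-0.0125 -0.0005 -0.0065] norm 0.014 spin -0.014
```

View pics/s21.png

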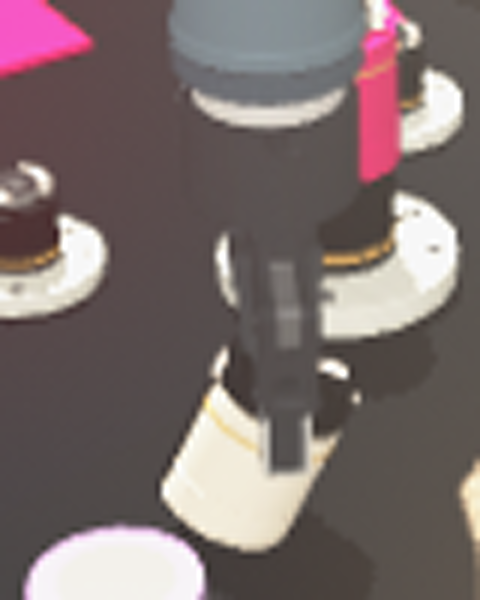

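Request:
send_rows:
  commands:
    - {"dp": [0,0.002,-0.0035],"spin": 0}
    - {"dp": [0,0.002,-0.0035],"spin": 0}
    - {"dp": [0,0.001,-0.001],"spin": 0}

```text
t: 27.3
eef_pos: [0.4656, 0.0371, 0.0456]
tcp_rot: [-1.575, -0.01, -1.62]
contact_force: [-0.5, 0.5, 1.5]
grip_width: 0.0608
```

```bash
python3 go.py .46 .05 .046 -92
```

```text
t 27.3 p [0.4656 0.0371 0.0456] yaw -92.82 tilt [-0.0048 -0.0095 -0.9999] grip 0.0608 F [-0.5  0.5  1.5] Tq [0.14 0.15 0.  ] q [-0.17  0.21  2.   -0.01  0.93  1.46]
tool-frame total (at target yaw) [-0.0127 -0.0004 -0.0061] norm 0.014 spin -0.014
```

Tilt is nearly zero now. Release so the jar settles upright.

Request:
send_rows:
  commands:
    - {"dp": [0,0,0],"spin": 0}
    - {"dp": [0,0,0],"spin": 0}
    - {"dp": [0,0,0],"spin": 0}
    - {"dp": [0,0,0],"spin": 0}
    - {"dp": [0,0,0],"spin": 0}
  hand: 0.07

```text
t: 27.72
eef_pos: [0.4648, 0.0372, 0.0454]
tcp_rot: [-1.576, -0.01, -1.619]
contact_force: [-0.4, -1.1, 0.3]
grip_width: 0.0696
```

```bash
python3 go.py .46 .05 .046 -92;python3 - <<'E'
from h import *
s=cap('side');crop(s,230,310,140,240,6,'s22.png')
E
python3 jfit.py side .38,.51 -.03,.1 .015,.06 cream
```

```text
t 27.72 p [0.4648 0.0372 0.0454] yaw -92.77 tilt [-0.0062 -0.0098 -0.9999] grip 0.0696 F [-0.4 -1.1  0.3] Tq [-0.02  0.    0.03] q [-0.17  0.21  2.   -0.01  0.93  1.46]
tool-frame total (at target yaw) [-0.0126 -0.0006 -0.0052] norm 0.014 spin -0.013
324 axis at z=0.037 [0.436  0.0385] lean rad [ 0.001 -0.031] med 0.0013 zmin/max [0.0158 0.0597]
```

View pics/s22.png

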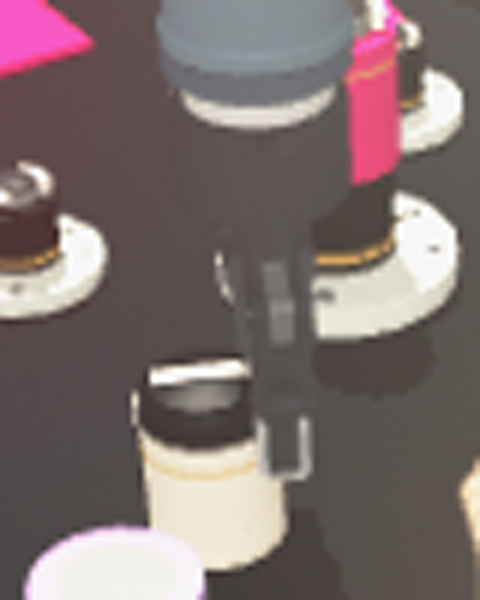

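Request:
send_rows:
  commands:
    - {"dp": [0,-0.008,0],"spin": 0}
    - {"dp": [0,-0.018,0],"spin": 0}
    - {"dp": [0,-0.022,0],"spin": 0}
    - {"dp": [0,-0.022,-0.003],"spin": 0}
    - {"dp": [0,-0.008,-0.008],"spin": -0.1}
    - {"dp": [0,0,-0.008],"spin": -0.11}
    - {"dp": [0,0,-0.006],"spin": -0.11}
    - {"dp": [0,0,0],"spin": -0.11}
    - {"dp": [0,0,0],"spin": -0.11}
    - {"dp": [0,0,0],"spin": -0.11}
    - {"dp": [0,0,0],"spin": -0.11}
    - {"dp": [0,0,0],"spin": -0.11}
    - {"dp": [0,0,0],"spin": -0.11}
    - {"dp": [0,0,0],"spin": -0.11}
    - {"dp": [0,0,0],"spin": -0.11}
    - {"dp": [0,0,0],"spin": -0.11}
    - {"dp": [0,0,0],"spin": -0.11}
    - {"dp": [0,0,0],"spin": -0.11}
    - {"dp": [0,0,0],"spin": -0.11}
    - {"dp": [0,0,0],"spin": -0.11}
  hand: 0.08

```text
t: 29.43
eef_pos: [0.4383, 0.0372, 0.137]
tcp_rot: [-1.58, 0.007, 0.215]
contact_force: [0.0, 0.5, -0.7]
grip_width: 0.0797
```

```bash
python3 go.py .436 .0385 .12 23.6;python3 - <<'E'
from h import *
s=cap('side');crop(s,230,310,140,240,8,'s23.png');t=cap('top');crop(t,230,330,190,270,7,'t23.png')
E
python3 jfit.py side .38,.51 -.03,.1 .015,.06 cream
```

```text
t 29.43 p [0.4383 0.0372 0.137 ] yaw 12.3 tilt [-0.0049 -0.0106 -0.9999] grip 0.0797 F [ 0.   0.5 -0.7] Tq [ 0.02 -0.01 -0.01] q [-0.18 -0.01  2.02 -0.01  1.14 -0.39]
tool-frame total (at target yaw) [-0.0016  0.017   0.0021] norm 0.017 spin -0.197
325 axis at z=0.037 [0.4365 0.0382] lean rad [-0.01  -0.014] med 0.001 zmin/max [0.0155 0.0594]
```

View pics/s23.png

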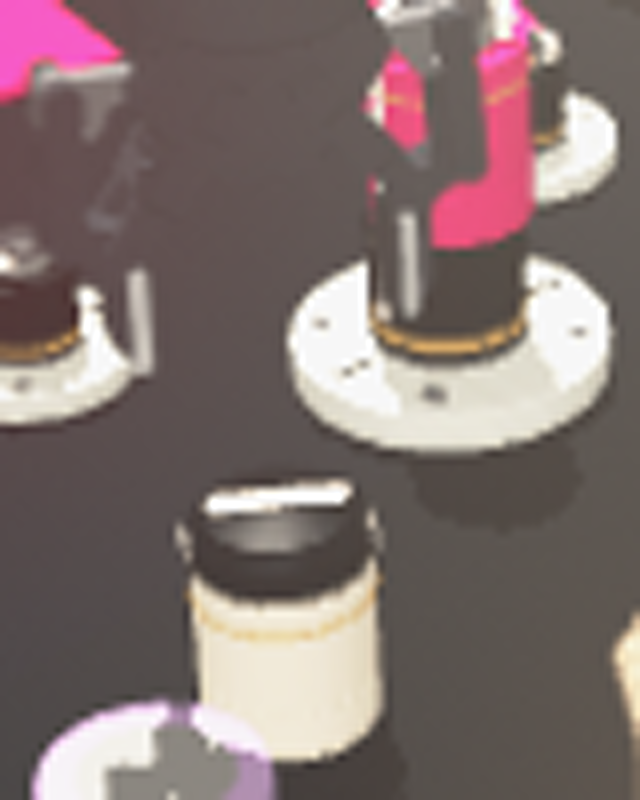

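View pics/t23.png

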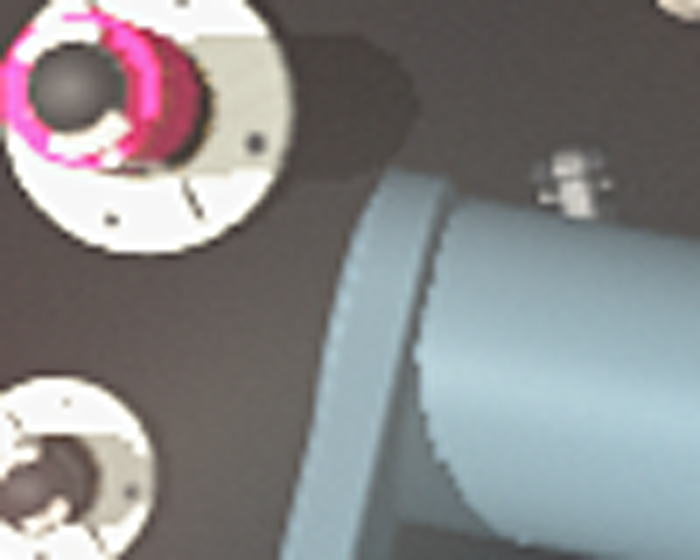

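Run:
```python
from h import *
d=load('side')
for uv,z in(([(255.6,203.5),(273.75,201.25)],.083),([(230+184/8,140+540/8),(230+374/8,140+525/8)],.065)):
    m=onz(d,uv,z);print(m.round(4),m.mean(0),np.degrees(np.arctan2(*(m[1]-m[0])[1::-1])))
d=load('top')
# pink tower neck yaw (top) flange
```

```text
[[0.4141 0.0373 0.083 ]
 [0.462  0.0373 0.083 ]] [0.43801432 0.03730173 0.083     ] 0.10931864030735808
[[0.407  0.0469 0.065 ]
 [0.4698 0.0418 0.065 ]] [0.4384026  0.04439014 0.065     ] -4.627853392961495
```

Request:
send_rows:
  commands:
    - {"dp": [-0.001,0.008,0.001],"spin": 0}
    - {"dp": [0,0.012,0],"spin": 0}
    - {"dp": [0,0.012,0],"spin": 0}
    - {"dp": [0,0.008,0],"spin": 0}
    - {"dp": [0,0,0],"spin": 0}
  hand: 0.078

```text
t: 29.95
eef_pos: [0.4372, 0.0376, 0.0955]
tcp_rot: [-1.581, 0.004, 0.193]
contact_force: [-0.2, -0.0, 0.2]
grip_width: 0.0778
```

```bash
python3 go.py .4368 .038 .035
```

```text
t 29.95 p [0.4372 0.0376 0.0955] yaw 11.08 tilt [-0.0024 -0.0111 -0.9999] grip 0.0778 F [-0.2 -0.   0.2] Tq [ 0.05  0.06 -0.02] q [-0.18  0.06  2.05 -0.01  1.03 -0.36]
tool-frame total (at target yaw) [-0.0003  0.0605  0.0005] norm 0.061 spin 0.0
```

Request:
send_rows:
  commands:
    - {"dp": [0,0.008,0],"spin": 0}
    - {"dp": [0,0.012,0],"spin": 0}
    - {"dp": [0,0.012,0],"spin": 0}
    - {"dp": [0,0.01,0],"spin": 0}
    - {"dp": [0,0.007,0],"spin": 0}
    - {"dp": [0,0.004,0],"spin": 0}
    - {"dp": [0,0,0],"spin": 0}

```text
t: 30.53
eef_pos: [0.4377, 0.0369, 0.0395]
tcp_rot: [-1.582, 0.003, 0.186]
contact_force: [-0.1, -0.0, -0.2]
grip_width: 0.078
```

```bash
python3 go.py .4368 .038 .035
```

```text
t 30.53 p [0.4377 0.0369 0.0395] yaw 10.68 tilt [-0.0011 -0.0113 -0.9999] grip 0.078 F [-0.1 -0.  -0.2] Tq [ 0.01 -0.06  0.02] q [-0.18  0.17  2.07 -0.01  0.9  -0.36]
tool-frame total (at target yaw) [-0.0007  0.0045  0.0012] norm 0.005 spin 0.0
```

Request:
send_rows:
  commands:
    - {"dp": [0,0.002,0.001],"spin": 0}
    - {"dp": [0,0,0],"spin": 0}
    - {"dp": [0,0,0],"spin": 0}
    - {"dp": [0,0,0],"spin": 0}
    - {"dp": [0,0,0],"spin": 0}
    - {"dp": [0,0,0],"spin": 0}
    - {"dp": [0,0,0],"spin": 0}
  hand: 0.05
  squeeze: 40

```text
t: 31.12
eef_pos: [0.4381, 0.038, 0.0384]
tcp_rot: [-1.582, 0.002, 0.186]
contact_force: [-0.0, -0.4, -1.9]
grip_width: 0.0607
```

```bash
python3 go.py .4368 .038 .035;python3 - <<'E'
from h import *
s=cap('side');crop(s,230,310,140,240,8,'s24.png')
E
python3 jfit.py side .38,.51 -.03,.1 .015,.06 cream
```

```text
t 31.12 p [0.4381 0.038  0.0384] yaw 10.64 tilt [ 3.000e-04 -1.150e-02 -9.999e-01] grip 0.0607 F [-0.  -0.4 -1.9] Tq [ 0.06 -0.03  0.02] q [-0.18  0.17  2.07 -0.01  0.89 -0.35]
tool-frame total (at target yaw) [-0.0013  0.0034  0.0002] norm 0.004 spin 0.0
347 axis at z=0.037 [0.4374 0.0381] lean rad [-0.025 -0.016] med 0.0012 zmin/max [0.0153 0.0595]
```

View pics/s24.png

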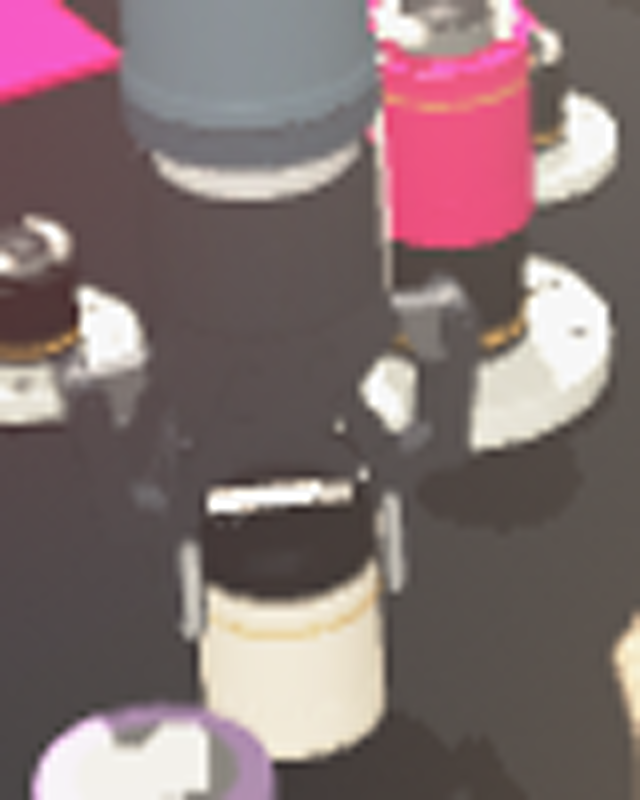

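Request:
send_rows:
  commands:
    - {"dp": [0,-0.01,0],"spin": 0}
    - {"dp": [0,-0.02,0],"spin": 0}
    - {"dp": [0,-0.025,0],"spin": 0}
    - {"dp": [0,-0.025,0],"spin": 0}
    - {"dp": [0,-0.025,0],"spin": 0}
    - {"dp": [0,-0.025,0],"spin": 0}
    - {"dp": [0,-0.025,0],"spin": 0}
    - {"dp": [0,-0.02,0],"spin": 0}
    - {"dp": [0,-0.01,0],"spin": 0}
    - {"dp": [0,0,0],"spin": 0}

```text
t: 32.0
eef_pos: [0.4352, 0.0408, 0.2373]
tcp_rot: [-1.581, 0.004, 0.186]
contact_force: [-0.4, 0.0, -1.8]
grip_width: 0.0606
```

Request:
send_rows:
  commands:
    - {"dp": [0,0,0],"spin": 0.06}
    - {"dp": [0,0,0],"spin": 0.1}
    - {"dp": [0,0,0],"spin": 0.1}
    - {"dp": [0,0,0],"spin": 0.1}
    - {"dp": [0,0,0],"spin": 0.1}
    - {"dp": [0,0,0],"spin": 0.1}
    - {"dp": [0,0,0],"spin": 0.1}
    - {"dp": [0,0,0],"spin": 0.1}
    - {"dp": [0,0,0],"spin": 0.1}
    - {"dp": [0,0,0],"spin": 0.1}
    - {"dp": [0,0,0],"spin": 0.1}
    - {"dp": [0,0,0],"spin": 0.04}
    - {"dp": [0,0,0],"spin": 0}

```text
t: 33.08
eef_pos: [0.4282, 0.0421, 0.232]
tcp_rot: [-1.585, -0.001, -0.97]
contact_force: [-0.4, -0.2, -2.2]
grip_width: 0.0608
```

```bash
python3 go.py .5275 .2427 .225 -53.8
```

```text
t 33.08 p [0.4282 0.0421 0.232 ] yaw -55.57 tilt [-0.0115 -0.0091 -0.9999] grip 0.0608 F [-0.4 -0.2 -2.2] Tq [ 0.01  0.   -0.03] q [-0.17 -0.15  1.94 -0.01  1.36  0.8 ]
tool-frame total (at target yaw) [-0.1032  0.007   0.1987] norm 0.224 spin -0.031
```

Request:
send_rows:
  commands:
    - {"dp": [-0.004,0,0.008],"spin": -0.01}
    - {"dp": [-0.008,0,0.015],"spin": -0.01}
    - {"dp": [-0.008,0,0.015],"spin": -0.01}
    - {"dp": [-0.008,0,0.015],"spin": 0}
    - {"dp": [-0.008,0,0.015],"spin": 0}
    - {"dp": [-0.008,0,0.015],"spin": 0}
    - {"dp": [-0.008,0,0.015],"spin": 0}
    - {"dp": [-0.008,0,0.015],"spin": 0}
    - {"dp": [-0.008,0,0.015],"spin": 0}
    - {"dp": [-0.008,0,0.015],"spin": 0}
    - {"dp": [-0.008,0,0.015],"spin": 0}
    - {"dp": [-0.008,0,0.015],"spin": 0}
    - {"dp": [-0.005,0,0.01],"spin": 0}
    - {"dp": [0,0,0],"spin": 0}

```text
t: 34.25
eef_pos: [0.5187, 0.2458, 0.2223]
tcp_rot: [-1.591, 0.006, -0.911]
contact_force: [-0.5, 0.6, -2.2]
grip_width: 0.061
```

```bash
python3 go.py .5275 .2427 .225 -53.8;python3 - <<'E'
from h import *
s=cap('side');crop(s,240,340,50,200,5,'s25.png')
E
python3 jfit.py side .46,.59 .17,.31 .195,.245 cream;python3 jfit.py side .47,.59 .17,.31 .078,.135
```

```text
t 34.25 p [0.5187 0.2458 0.2223] yaw -52.2 tilt [-0.0199 -0.0072 -0.9998] grip 0.061 F [-0.5  0.6 -2.2] Tq [-0.03  0.01 -0.01] q [ 0.24  0.2   1.6  -0.    1.36  1.15]
tool-frame total (at target yaw) [ 0.0077 -0.0027  0.0053] norm 0.01 spin 0.028
327 axis at z=0.220 [0.5194 0.2461] lean rad [0.015 0.016] med 0.0013 zmin/max [0.1961 0.2447]
291 axis at z=0.107 [0.5297 0.2429] lean rad [0.004 0.024] med 0.0014 zmin/max [0.0786 0.1346]
```

View pics/s25.png

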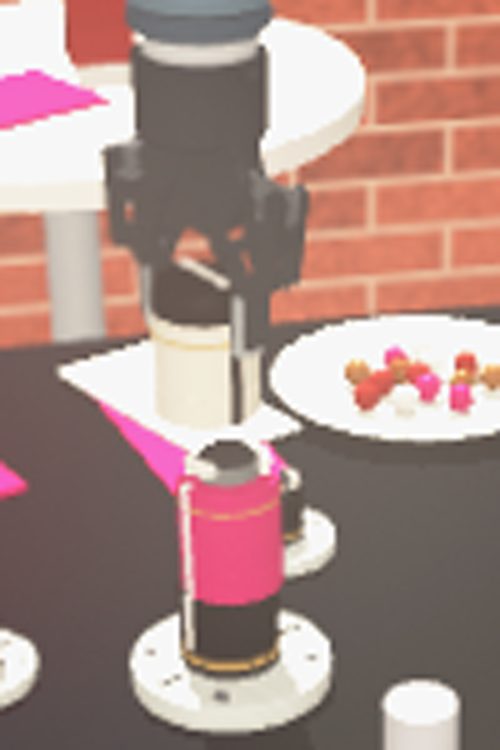

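Run:
```python
from h import *
from scipy.optimize import least_squares
d=load('side');P=cloud(d);H=cv2.cvtColor(d['pixels'],cv2.COLOR_BGR2HSV).astype(int)
reg=(abs(P[...,0]-.5285)<.045)&(abs(P[...,1]-.242)<.045)
for z0,z1 in((.078,.105),(.105,.135),(.08,.138),(.03,.066)):
    q=P[reg&(P[...,2]>z0)&(P[...,2]<z1)]
    r=least_squares(lambda p:np.hypot(q[:,0]-p[0],q[:,1]-p[1])-.031,[.528,.242],loss='soft_l1',f_scale=.001);print(z0,z1,len(q),r.x.round(4))
q=P[reg&(P[...,2]>.1435)&(P[...,2]<.165)];print('neck',len(q),q.mean(0),q.max(0),q.min(0))
# jar cream straight
q=P[(abs(P[...,0]-.519)<.045)&(abs(P[...,1]-.246)<.045)&(P[...,2]>.188)&(P[...,2]<.215)]
r=least_squares(lambda p:np.hypot(q[:,0]-p[0],q[:,1]-p[1])-.031,[.519,.246],loss='soft_l1',f_scale=.001);print('cream low',len(q),r.x.round(4))
```

```text
0.078 0.105 170 [0.5295 0.2426]
0.105 0.135 189 [0.5294 0.2429]
0.08 0.138 369 [0.5295 0.2428]
0.03 0.066 205 [0.5271 0.2431]
neck 139 [0.52876024 0.23328196 0.15306428] [0.55607625 0.26136596 0.16102673] [0.50258441 0.21149912 0.14352761]
cream low 188 [0.5191 0.246 ]
```

Request:
send_rows:
  commands:
    - {"dp": [0.003,0,0.002],"spin": 0.014}
    - {"dp": [0.004,0,0.003],"spin": 0.014}
    - {"dp": [0.002,0.003,0.002],"spin": 0}
    - {"dp": [0,0.005,0],"spin": 0}
    - {"dp": [0,0.004,0],"spin": 0}
    - {"dp": [0,0,0],"spin": 0}

```text
t: 34.8
eef_pos: [0.5294, 0.2386, 0.2083]
tcp_rot: [-1.594, 0.005, -0.943]
contact_force: [0.6, -0.2, -2.6]
grip_width: 0.061
```

```bash
python3 go.py .529 .2427 .1805 -53.8;python3 - <<'E'
from h import *
from scipy.optimize import least_squares
s=cap('side');crop(s,250,330,70,190,6,'s26.png')
P=cloud(s)
for z0,z1,c in((.175,.2,(.529,.2427)),(.2,.225,(.529,.2427)),(.08,.138,(.529,.2427))):
    q=P[(abs(P[...,0]-c[0])<.04)&(abs(P[...,1]-c[1])<.04)&(P[...,2]>z0)&(P[...,2]<z1)]
    r=least_squares(lambda p:np.hypot(q[:,0]-p[0],q[:,1]-p[1])-.031,c,loss='soft_l1',f_scale=.001);print(z0,len(q),r.x.round(4))
E
```

```text
t 34.8 p [0.5294 0.2386 0.2083] yaw -54.05 tilt [-0.0219 -0.0094 -0.9997] grip 0.061 F [ 0.6 -0.2 -2.6] Tq [ 0.01  0.06 -0.05] q [ 0.22  0.23  1.6  -0.    1.34  1.17]
tool-frame total (at target yaw) [-0.0035  0.0278  0.0021] norm 0.028 spin -0.004
0.175 166 [0.5301 0.2392]
0.2 169 [0.5311 0.2386]
0.08 370 [0.5293 0.2429]
```

View pics/s26.png

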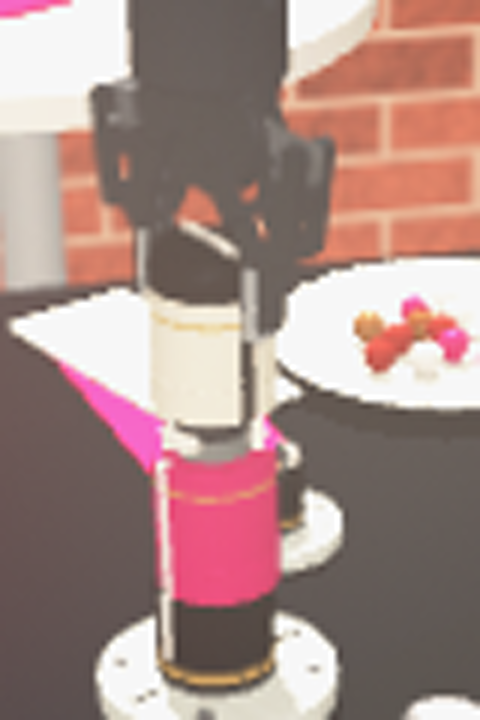

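Request:
send_rows:
  commands:
    - {"dp": [-0.002,0,0.001],"spin": 0}
    - {"dp": [-0.002,0.002,0.001],"spin": 0}
    - {"dp": [0,0.003,0],"spin": 0}
    - {"dp": [0,0,0],"spin": 0}

```text
t: 35.18
eef_pos: [0.5284, 0.2432, 0.2034]
tcp_rot: [-1.594, 0.005, -0.944]
contact_force: [-0.2, 0.0, -2.0]
grip_width: 0.0609
```

```bash
python3 go.py .529 .2425 .1805 -53.8
```

```text
t 35.18 p [0.5284 0.2432 0.2034] yaw -54.08 tilt [-0.0214 -0.0092 -0.9997] grip 0.0609 F [-0.2  0.  -2. ] Tq [ 0.04 -0.03 -0.03] q [ 0.23  0.24  1.6  -0.    1.33  1.17]
tool-frame total (at target yaw) [0.0009 0.0229 0.0001] norm 0.023 spin -0.005
```

Request:
send_rows:
  commands:
    - {"dp": [0.0005,0.003,0],"spin": 0}
    - {"dp": [0,0.003,0],"spin": 0}
    - {"dp": [0,0.003,0],"spin": 0}
    - {"dp": [0,0.003,0],"spin": 0}

```text
t: 35.52
eef_pos: [0.5287, 0.2431, 0.1911]
tcp_rot: [-1.592, 0.005, -0.943]
contact_force: [-0.2, 0.4, -2.2]
grip_width: 0.0607
```

```bash
python3 go.py .529 .2425 .1805 -53.8
```

```text
t 35.52 p [0.5287 0.2431 0.1911] yaw -54.03 tilt [-0.02   -0.0089 -0.9998] grip 0.0607 F [-0.2  0.4 -2.2] Tq [-0. -0. -0.] q [ 0.23  0.25  1.61 -0.    1.3   1.17]
tool-frame total (at target yaw) [ 0.0007  0.0106 -0.0001] norm 0.011 spin -0.004
```

Request:
send_rows:
  commands:
    - {"dp": [0,0.003,0],"spin": 0}
    - {"dp": [0,0.003,0],"spin": 0}

```text
t: 35.68
eef_pos: [0.5285, 0.243, 0.1842]
tcp_rot: [-1.592, 0.005, -0.943]
contact_force: [0.1, -0.3, -2.4]
grip_width: 0.0609
```

```bash
python3 go.py .529 .2425 .1805 -53.8
```

```text
t 35.68 p [0.5285 0.243  0.1842] yaw -54.03 tilt [-0.0203 -0.0089 -0.9998] grip 0.0609 F [ 0.1 -0.3 -2.4] Tq [ 0.02 -0.04  0.01] q [ 0.23  0.26  1.62 -0.    1.29  1.17]
tool-frame total (at target yaw) [0.0007 0.0037 0.0001] norm 0.004 spin -0.004
```

Request:
send_rows:
  commands:
    - {"dp": [0,0.002,0],"spin": 0}
    - {"dp": [0,0.002,0],"spin": 0}

```text
t: 35.85
eef_pos: [0.529, 0.2426, 0.1801]
tcp_rot: [-1.592, 0.003, -0.943]
contact_force: [1.9, -2.4, 5.7]
grip_width: 0.0604
```

```bash
python3 go.py .529 .2425 .1805 -53.8
```

```text
t 35.85 p [0.529  0.2426 0.1801] yaw -54.03 tilt [-0.0189 -0.0097 -0.9998] grip 0.0604 F [ 1.9 -2.4  5.7] Tq [-0.7  -0.41  0.01] q [ 0.23  0.26  1.62 -0.01  1.28  1.17]
tool-frame total (at target yaw) [ 0.0001 -0.0004 -0.0001] norm 0.0 spin -0.004
```

Seated at the expected height with light contact. Release briefly to let it settle, and look.

Request:
send_rows:
  commands:
    - {"dp": [0,0,0],"spin": 0}
    - {"dp": [0,0,0],"spin": 0}
    - {"dp": [0,0,0],"spin": 0}
  hand: 0.068

```text
t: 36.1
eef_pos: [0.5296, 0.2428, 0.1807]
tcp_rot: [-1.59, 0.003, -0.943]
contact_force: [0.1, -0.1, 0.9]
grip_width: 0.068
```

```bash
python3 go.py .529 .2425 .1805 -53.8;python3 - <<'E'
from h import *
from scipy.optimize import least_squares
s=cap('side');crop(s,250,330,70,190,6,'s27.png')
P=cloud(s)
for z0,z1,c in((.15,.2,(.529,.2427)),(.08,.138,(.529,.2427))):
    q=P[(abs(P[...,0]-c[0])<.04)&(abs(P[...,1]-c[1])<.04)&(P[...,2]>z0)&(P[...,2]<z1)]
    r=least_squares(lambda p:np.hypot(q[:,0]-p[0],q[:,1]-p[1])-.031,c,loss='soft_l1',f_scale=.001);print(z0,len(q),r.x.round(4))
E
```

```text
t 36.1 p [0.5296 0.2428 0.1807] yaw -54.04 tilt [-0.0176 -0.009  -0.9998] grip 0.068 F [ 0.1 -0.1  0.9] Tq [-0.01 -0.   -0.02] q [ 0.23  0.26  1.62 -0.    1.28  1.17]
tool-frame total (at target yaw) [-0.0001  0.0002 -0.0006] norm 0.001 spin -0.004
0.15 334 [0.5295 0.241 ]
0.08 366 [0.5296 0.2422]
```

View pics/s27.png

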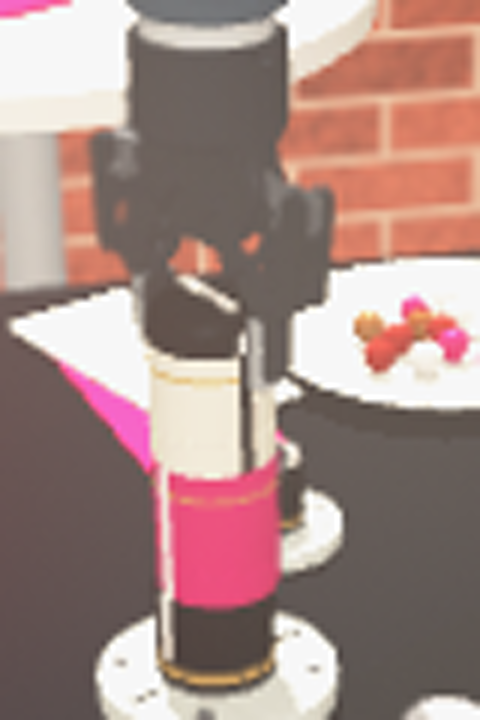

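Request:
send_rows:
  commands:
    - {"dp": [0,0,0],"spin": 0}
    - {"dp": [0,0,0],"spin": 0}
    - {"dp": [0,0,0],"spin": 0}
    - {"dp": [0,0,0],"spin": 0.06}
    - {"dp": [0,0,0],"spin": 0.08}
    - {"dp": [0,0,0],"spin": 0.08}
    - {"dp": [0,0,0],"spin": 0.08}
    - {"dp": [0,0,0],"spin": 0.08}
  hand: 0.05
  squeeze: 25

```text
t: 36.82
eef_pos: [0.5283, 0.2435, 0.1813]
tcp_rot: [-1.592, -0.003, -1.337]
contact_force: [-0.2, 0.2, -0.2]
grip_width: 0.0613
```

```bash
python3 go.py .5292 .242 .1805 -138.8
```

```text
t 36.82 p [0.5283 0.2435 0.1813] yaw -76.6 tilt [-0.0201 -0.008  -0.9998] grip 0.0613 F [-0.2  0.2 -0.2] Tq [ 0.14 -0.13  0.09] q [ 0.23  0.26  1.62 -0.    1.29  1.57]
tool-frame total (at target yaw) [0.0003 0.0008 0.0017] norm 0.002 spin 1.086
```

Request:
send_rows:
  commands:
    - {"dp": [0,0,0],"spin": 0.08}
    - {"dp": [0,0,0],"spin": 0.08}
    - {"dp": [0,0,0],"spin": 0.08}
    - {"dp": [0,0,0],"spin": 0.08}
    - {"dp": [0,0,0],"spin": 0.08}
    - {"dp": [0,0,0],"spin": 0.08}

```text
t: 37.32
eef_pos: [0.5288, 0.245, 0.1815]
tcp_rot: [-1.587, -0.01, -1.841]
contact_force: [0.4, 0.7, -0.4]
grip_width: 0.0615
```

```bash
python3 go.py .5292 .242 .1805 -138.8
```

```text
t 37.32 p [0.5288 0.245  0.1815] yaw -105.48 tilt [-0.018  -0.0049 -0.9998] grip 0.0615 F [ 0.4  0.7 -0.4] Tq [ 0.15 -0.13  0.12] q [ 0.23  0.26  1.62 -0.    1.28  2.07]
tool-frame total (at target yaw) [0.0017 0.001  0.0025] norm 0.003 spin 0.581
```

Request:
send_rows:
  commands:
    - {"dp": [0.001,0.0005,0],"spin": 0.08}
    - {"dp": [0.001,0,0],"spin": 0.08}
    - {"dp": [0,0,0],"spin": 0.08}
    - {"dp": [0,0,0],"spin": 0.08}
    - {"dp": [0,0,0],"spin": 0.08}
    - {"dp": [0,0,0],"spin": 0.06}

```text
t: 37.82
eef_pos: [0.5286, 0.2449, 0.1817]
tcp_rot: [-1.582, -0.012, -2.325]
contact_force: [-0.2, 0.9, -0.8]
grip_width: 0.0612
```

```bash
python3 go.py .5292 .242 .1805 -138.8
```

```text
t 37.82 p [0.5286 0.2449 0.1817] yaw -133.22 tilt [-0.0163 -0.0014 -0.9999] grip 0.0612 F [-0.2  0.9 -0.8] Tq [ 0.23 -0.2   0.04] q [0.23 0.26 1.62 0.   1.28 2.55]
tool-frame total (at target yaw) [0.0014 0.0012 0.0026] norm 0.003 spin 0.097
```

Request:
send_rows:
  commands:
    - {"dp": [0,0,0],"spin": 0.05}
    - {"dp": [0,0,0],"spin": 0.05}
    - {"dp": [0,0,0],"spin": 0.05}

```text
t: 38.07
eef_pos: [0.5284, 0.2443, 0.1817]
tcp_rot: [-1.578, -0.015, -2.482]
contact_force: [0.6, -2.8, 0.3]
grip_width: 0.061
```

```bash
python3 go.py .5292 .242 .1805 -138.8
```

```text
t 38.07 p [0.5284 0.2443 0.1817] yaw -142.22 tilt [-0.0164 -0.0032 -0.9999] grip 0.061 F [ 0.6 -2.8  0.3] Tq [-0.4   0.03  0.47] q [0.23 0.26 1.62 0.   1.28 2.71]
tool-frame total (at target yaw) [0.0009 0.0012 0.0022] norm 0.003 spin -0.06
```

Request:
send_rows:
  commands:
    - {"dp": [0,0,0],"spin": 0.05}
    - {"dp": [0,0,0],"spin": 0.05}

```text
t: 38.23
eef_pos: [0.5285, 0.2437, 0.1818]
tcp_rot: [-1.575, -0.016, -2.585]
contact_force: [0.5, -0.4, -0.2]
grip_width: 0.061
```

```bash
python3 go.py .5292 .242 .1805 -138.8;python3 - <<'E'
from h import *
s=cap('side');crop(s,250,330,70,190,6,'s28.png')
E
```

```text
t 38.23 p [0.5285 0.2437 0.1818] yaw -148.1 tilt [-0.0162 -0.0049 -0.9999] grip 0.061 F [ 0.5 -0.4 -0.2] Tq [-0.07 -0.14  0.89] q [ 0.23  0.26  1.62 -0.    1.28  2.81]
tool-frame total (at target yaw) [0.0006 0.0013 0.0018] norm 0.002 spin -0.162
```

View pics/s28.png

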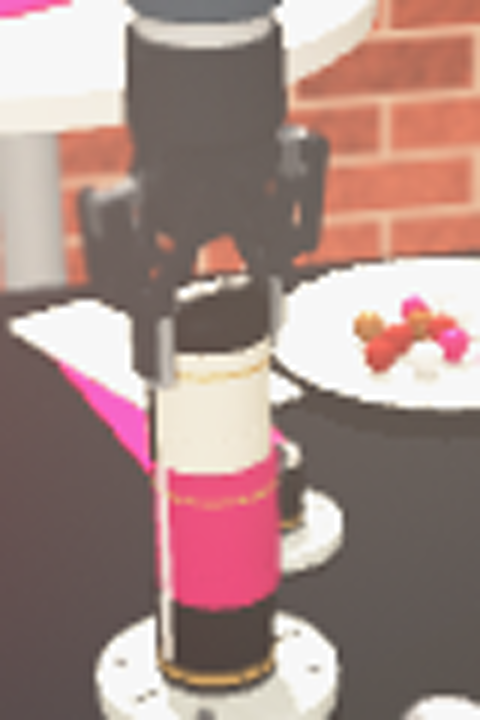

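Request:
send_rows:
  commands:
    - {"dp": [0,0,0],"spin": 0}
    - {"dp": [0,0,0],"spin": 0.05}
    - {"dp": [0,0,0],"spin": 0.03}
  squeeze: 35

```text
t: 38.53
eef_pos: [0.5285, 0.2436, 0.1819]
tcp_rot: [-1.573, -0.017, -2.664]
contact_force: [-0.3, -1.4, -0.7]
grip_width: 0.0611
```

```bash
python3 go.py .5292 .242 .1805 -138.8
```

```text
t 38.53 p [0.5285 0.2436 0.1819] yaw -152.62 tilt [-0.0158 -0.0056 -0.9999] grip 0.0611 F [-0.3 -1.4 -0.7] Tq [-0.03 -0.08  1.13] q [ 0.23  0.26  1.62 -0.    1.28  2.89]
tool-frame total (at target yaw) [0.0006 0.0014 0.0017] norm 0.002 spin -0.241
```

Request:
send_rows:
  commands:
    - {"dp": [0,0,0],"spin": 0}
    - {"dp": [0,0,0],"spin": 0}
    - {"dp": [0,0,0],"spin": 0}
    - {"dp": [0,0,0],"spin": 0}
  hand: 0.08

```text
t: 38.87
eef_pos: [0.5283, 0.2441, 0.1819]
tcp_rot: [-1.574, -0.017, -2.66]
contact_force: [-1.1, 0.4, 0.1]
grip_width: 0.08
```

```bash
python3 go.py .5292 .242 .1805 -138.8;python3 - <<'E'
from h import *
s=cap('side');crop(s,250,330,70,190,6,'s29.png')
E
```

```text
t 38.87 p [0.5283 0.2441 0.1819] yaw -152.4 tilt [-0.0162 -0.0047 -0.9999] grip 0.08 F [-1.1  0.4  0.1] Tq [-0.05 -0.02 -0.01] q [ 0.23  0.26  1.62 -0.    1.28  2.89]
tool-frame total (at target yaw) [0.0007 0.0014 0.0021] norm 0.003 spin -0.237
```

View pics/s29.png

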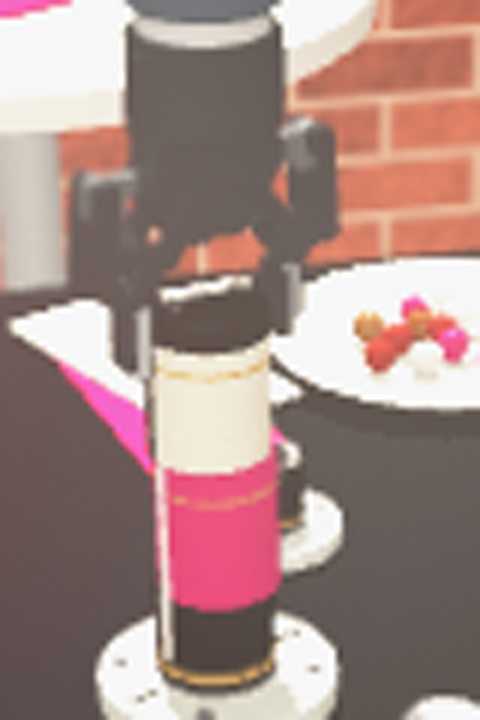

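Request:
send_rows:
  commands:
    - {"dp": [0,-0.008,0],"spin": 0}
    - {"dp": [0,-0.015,0],"spin": 0}
    - {"dp": [0,-0.02,0],"spin": 0}
    - {"dp": [0,-0.025,0],"spin": 0}
    - {"dp": [0,-0.025,0],"spin": 0}
    - {"dp": [0,-0.02,0],"spin": 0}
    - {"dp": [0.02,-0.01,-0.01],"spin": 0}
    - {"dp": [0.03,0,-0.015],"spin": 0}
    - {"dp": [0.03,0,-0.015],"spin": 0}
    - {"dp": [0.03,0,-0.015],"spin": 0}
    - {"dp": [0.03,0,-0.015],"spin": 0}
    - {"dp": [0.02,0,-0.01],"spin": 0}
    - {"dp": [0,0,0],"spin": 0}

```text
t: 40.0
eef_pos: [0.3461, 0.2402, 0.3211]
tcp_rot: [-1.574, -0.01, -2.659]
contact_force: [-0.7, 1.1, -0.2]
grip_width: 0.0799
```

```bash
python3 go.py .5292 .242 .1805 -138.8;python3 - <<'E'
from h import *
s=cap('side','s30f.png');crop(s,250,330,90,210,6,'s30.png');t=cap('top','t30f.png');crop(t,200,300,150,250,6,'t30.png')
E
```

```text
t 40.0 p [0.3461 0.2402 0.3211] yaw -152.35 tilt [-0.01   -0.0014 -0.9999] grip 0.0799 F [-0.7  1.1 -0.2] Tq [ 0.02 -0.01  0.01] q [ 0.32 -0.24  1.84  0.    1.55  2.98]
tool-frame total (at target yaw) [-0.1389  0.1406  0.1192] norm 0.231 spin -0.236
```

View pics/s30.png

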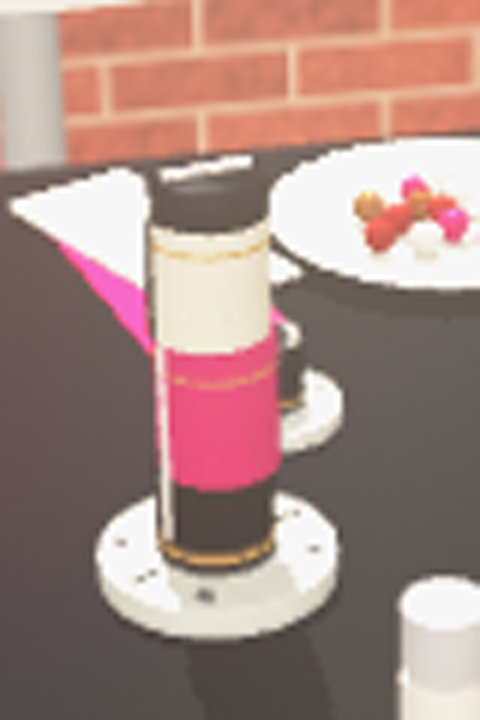

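View pics/t30.png

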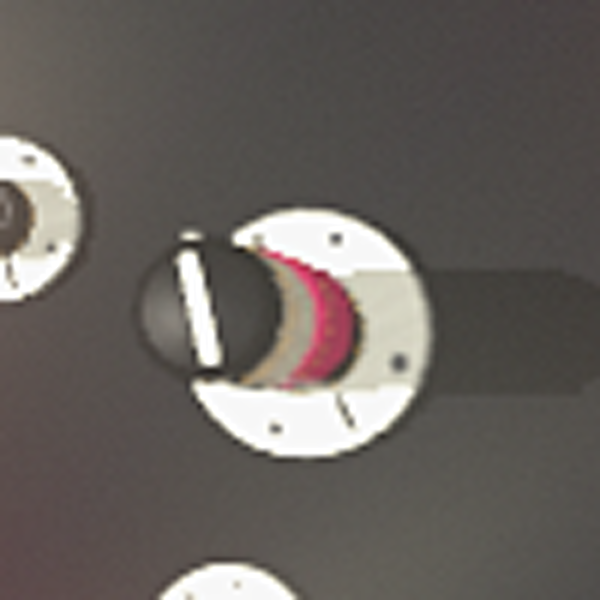

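View pics/t30f.png

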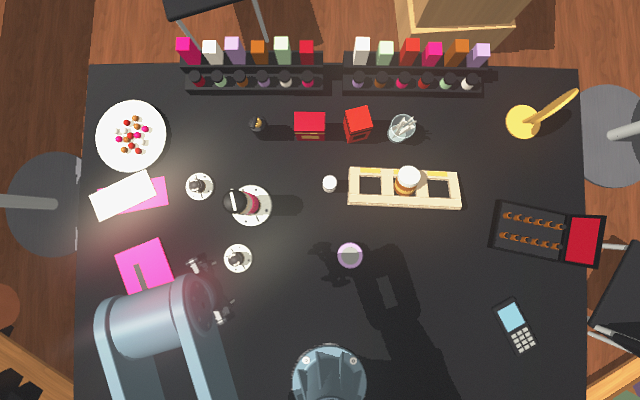

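Run:
```python
from h import *
from scipy.optimize import least_squares
t=load('top');s=load('side')
# dome line by brightness in top
g=cv2.cvtColor(t['pixels'],cv2.COLOR_BGR2GRAY); 
sub=g[188:216,222:246]; v,u=np.nonzero(sub>150); 
lab=cv2.connectedComponents((sub>140).astype(np.uint8))[1]
for k in range(1,lab.max()+1):
    v,u=np.nonzero(lab==k)
    if len(v)<15: continue
    w=sub[v,u].astype(float); p=np.c_[u+222,v+188].astype(float); c=p.mean(0); d=np.linalg.svd(p-c)[2][0]
    L=(p-c)@d; e=np.array([c+d*L.min(),c+d*L.max()]); m=onz(t,e,.225); dd=m[1]-m[0]
    print(k,len(v),e.round(1).tolist(),m.round(4).tolist(),'len',np.linalg.norm(dd).round(4),'yaw',np.degrees(np.arctan2(dd[1],dd[0])).round(1))
for n,d in(('top',t),('side',s)):
    P=cloud(d)
    q=P[(abs(P[...,0]-.529)<.04)&(abs(P[...,1]-.243)<.045)&(P[...,2]>.2)];print(n,'top z',np.percentile(q[:,2],[50,90,99]).round(4), q[q[:,2]>np.percentile(q[:,2],90)].mean(0).round(4))
P=cloud(s)
for z0,z1 in((.03,.066),(.076,.105),(.105,.136),(.148,.175),(.175,.205)):
    q=P[(abs(P[...,0]-.529)<.04)&(abs(P[...,1]-.2427)<.04)&(P[...,2]>z0)&(P[...,2]<z1)]
    r=least_squares(lambda p:np.hypot(q[:,0]-p[0],q[:,1]-p[1])-.031,(.529,.243),loss='soft_l1',f_scale=.001);print(z0,len(q),r.x.round(4))
crop(s,258,308,95,205,7,'s31.png')
```

```text
2 24 [[238.9, 188.9], [245.2, 189.6]] [[0.5603, 0.2306, 0.225], [0.5585, 0.2149, 0.225]] len 0.0157 yaw -96.3
3 77 [[230.6, 191.9], [234.8, 210.3]] [[0.5526, 0.251, 0.225], [0.5073, 0.2393, 0.225]] len 0.0467 yaw -165.5
5 43 [[245.7, 212.2], [232.2, 215.0]] [[0.5028, 0.2123, 0.225], [0.4956, 0.2454, 0.225]] len 0.0339 yaw 102.4
top top z [0.2244 0.2276 0.2294] [0.5281 0.2435 0.2284]
side top z [0.2195 0.2266 0.2289] [0.528  0.2417 0.2276]
0.03 198 [0.5267 0.2429]
0.076 172 [0.5297 0.2403]
0.105 196 [0.5295 0.2404]
0.148 173 [0.5272 0.2444]
0.175 204 [0.5277 0.2452]
```

View pics/s31.png

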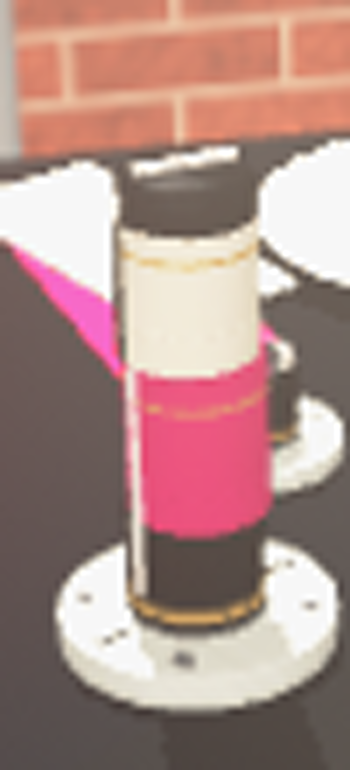

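Run:
```python
import cv2,numpy as np
a=cv2.imread('pics/top0.png'); b=cv2.imread('pics/t23.png')
x=cv2.resize(a[187:222,232:267],None,fx=14,fy=14,interpolation=cv2.INTER_CUBIC)
y=cv2.resize(b[0:200,0:200],None,fx=2.5,fy=2.5,interpolation=cv2.INTER_CUBIC)
cv2.imwrite('pics/cmp.png',np.hstack([cv2.resize(x,(390,390)),cv2.resize(y,(390,390))]))
```

```text
(no output)
```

View pics/cmp.png

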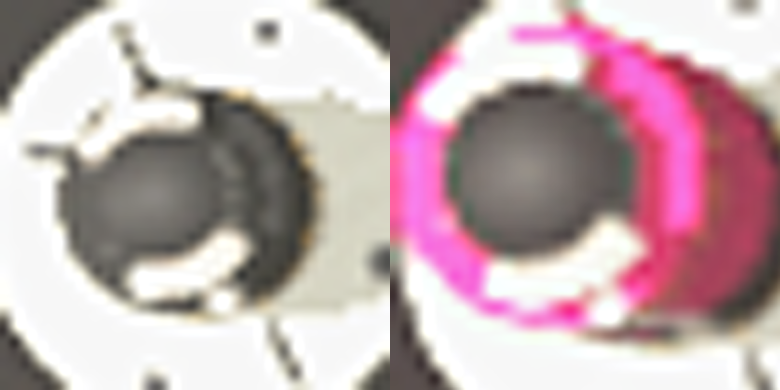

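Request:
send_rows:
  commands:
    - {"dp": [-0.015,0,0.007],"spin": 0}
    - {"dp": [-0.025,0,0.012],"spin": 0}
    - {"dp": [-0.028,0,0.014],"spin": 0}
    - {"dp": [-0.028,0,0.014],"spin": 0}
    - {"dp": [-0.028,0.008,0.014],"spin": 0}
    - {"dp": [-0.022,0.01,0.011],"spin": 0}
    - {"dp": [-0.01,0.008,0.005],"spin": 0}
    - {"dp": [0,0,0],"spin": 0}
  hand: 0.08

```text
t: 40.77
eef_pos: [0.5406, 0.243, 0.2944]
tcp_rot: [-1.571, 0.0, -2.662]
contact_force: [-0.6, -0.1, -0.0]
grip_width: 0.0796
```

```bash
python3 go.py .528 .2445 .265
```

```text
t 40.77 p [0.5406 0.243  0.2944] yaw -152.49 tilt [ 2.e-04  3.e-04 -1.e+00] grip 0.0796 F [-0.6 -0.1 -0. ] Tq [ 0.03 -0.01  0.01] q [0.22 0.17 1.49 0.   1.48 2.88]
tool-frame total (at target yaw) [ 0.0105  0.0294 -0.0072] norm 0.032 spin 0.0
```

Request:
send_rows:
  commands:
    - {"dp": [0.005,0.008,-0.003],"spin": 0}
    - {"dp": [0.005,0.012,-0.004],"spin": 0}
    - {"dp": [0,0.008,0],"spin": 0}
    - {"dp": [0,0,0],"spin": 0}

```text
t: 41.1
eef_pos: [0.5288, 0.2435, 0.2632]
tcp_rot: [-1.572, -0.002, -2.664]
contact_force: [-1.0, 0.2, -0.1]
grip_width: 0.0798
```

```bash
python3 go.py .528 .2445 .181
```

```text
t 41.1 p [0.5288 0.2435 0.2632] yaw -152.62 tilt [-2.5e-03 -4.0e-04 -1.0e+00] grip 0.0798 F [-1.   0.2 -0.1] Tq [ 0.02  0.03 -0.01] q [0.23 0.17 1.55 0.   1.42 2.89]
tool-frame total (at target yaw) [ 0.0003  0.0822 -0.0013] norm 0.082 spin 0.0
```

Request:
send_rows:
  commands:
    - {"dp": [0,0.01,-0.001],"spin": 0}
    - {"dp": [0,0.013,0],"spin": 0}
    - {"dp": [0,0.013,0],"spin": 0}
    - {"dp": [0,0.013,0],"spin": 0}
    - {"dp": [0,0.012,0],"spin": 0}
    - {"dp": [0,0.009,0],"spin": 0}
    - {"dp": [0,0.006,0],"spin": 0}
    - {"dp": [0,0.003,0],"spin": 0}
    - {"dp": [0,0,0],"spin": 0}

```text
t: 41.85
eef_pos: [0.5276, 0.246, 0.1823]
tcp_rot: [-1.57, 0.004, -2.661]
contact_force: [-0.7, -0.4, 0.5]
grip_width: 0.0801
```

```bash
python3 go.py .528 .2445 .181
```

```text
t 41.85 p [0.5276 0.246  0.1823] yaw -152.46 tilt [ 0.0043  0.0013 -1.    ] grip 0.0801 F [-0.7 -0.4  0.5] Tq [ 0.02  0.01 -0.02] q [0.23 0.24 1.64 0.   1.26 2.89]
tool-frame total (at target yaw) [0.0003 0.0013 0.0015] norm 0.002 spin 0.0
```

Request:
send_rows:
  commands:
    - {"dp": [0,0,0],"spin": 0}
    - {"dp": [0,0,0],"spin": 0}
    - {"dp": [0,0,0],"spin": 0}
    - {"dp": [0,0,0],"spin": 0}
    - {"dp": [0.001,0,0.001],"spin": -0.06}
    - {"dp": [0.001,0,0.001],"spin": -0.06}
    - {"dp": [0,0.001,0.001],"spin": -0.06}
    - {"dp": [0,0.001,0],"spin": -0.06}
    - {"dp": [0,0,0],"spin": 0}
  hand: 0.05
  squeeze: 25

```text
t: 42.6
eef_pos: [0.5291, 0.2425, 0.1831]
tcp_rot: [-1.567, 0.008, -2.411]
contact_force: [-0.0, -0.7, -2.1]
grip_width: 0.0615
```

```bash
python3 go.py .528 .2425 .181
```

```text
t 42.6 p [0.5291 0.2425 0.1831] yaw -138.13 tilt [ 0.0088  0.0021 -1.    ] grip 0.0615 F [-0.  -0.7 -2.1] Tq [0.04 0.01 0.06] q [0.23 0.24 1.64 0.   1.25 2.64]
tool-frame total (at target yaw) [ 0.0008  0.0021 -0.0007] norm 0.002 spin 0.0
```

Request:
send_rows:
  commands:
    - {"dp": [0,0,0],"spin": 0}
    - {"dp": [0,0,0],"spin": 0}
    - {"dp": [0,0,0],"spin": 0}
  hand: 0.07

```text
t: 42.85
eef_pos: [0.53, 0.2428, 0.1844]
tcp_rot: [-1.566, 0.01, -2.416]
contact_force: [-0.7, 0.6, 0.0]
grip_width: 0.07
```

```bash
cat > chk.py <<'E'
from h import *
from scipy.optimize import least_squares
import sys
s=cap('side');crop(s,258,308,95,205,7,sys.argv[1]);P=cloud(s)
for nm,z0,z1 in(('black',.03,.066),('pink',.076,.105),('pink',.105,.136),('cream',.148,.175),('cream',.175,.205)):
    q=P[(abs(P[...,0]-.529)<.04)&(abs(P[...,1]-.2427)<.04)&(P[...,2]>z0)&(P[...,2]<z1)]
    r=least_squares(lambda p:np.hypot(q[:,0]-p[0],q[:,1]-p[1])-.031,(.529,.243),loss='soft_l1',f_scale=.001);print(nm,z0,len(q),r.x.round(4))
E
python3 chk.py s32.png; python3 go.py .528 .2425 .181
```

```text
black 0.03 208 [0.5271 0.243 ]
pink 0.076 178 [0.5295 0.2402]
pink 0.105 200 [0.5295 0.2406]
cream 0.148 173 [0.5294 0.2409]
cream 0.175 200 [0.5286 0.2407]
t 42.9 p [0.53   0.2427 0.1845] yaw -138.4 tilt [ 0.0112  0.0028 -0.9999] grip 0.0699 F [ 0.9 -0.2  0.5] Tq [-0.04 -0.01 -0.05] q [0.23 0.24 1.64 0.   1.25 2.64]
tool-frame total (at target yaw) [ 0.0017  0.0035 -0.0012] norm 0.004 spin 0.0
```

View pics/s32.png

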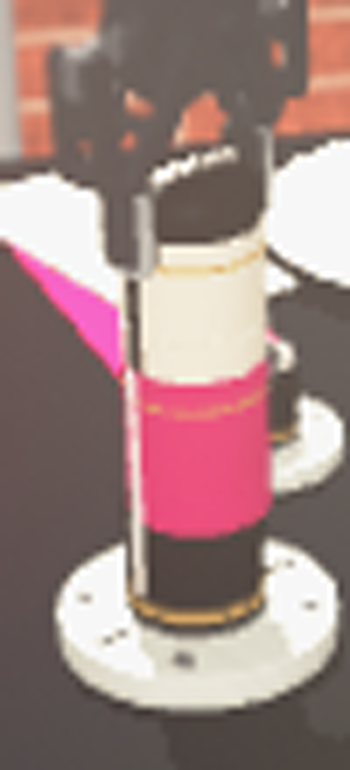

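Request:
send_rows:
  commands:
    - {"dp": [0.0018,0.002,0.001],"spin": 0}
    - {"dp": [0,0.001,0],"spin": 0}
    - {"dp": [0,0,0],"spin": 0}
    - {"dp": [0,0,0],"spin": 0}
    - {"dp": [0,0,0],"spin": 0}
  hand: 0.05
  squeeze: 20

```text
t: 43.32
eef_pos: [0.53, 0.2408, 0.1835]
tcp_rot: [-1.564, 0.012, -2.417]
contact_force: [0.3, 0.6, 1.0]
grip_width: 0.0616
```

```bash
python3 go.py .529 .2408 .182
```

```text
t 43.32 p [0.53   0.2408 0.1835] yaw -138.51 tilt [ 0.0137  0.0033 -0.9999] grip 0.0616 F [0.3 0.6 1. ] Tq [-0.03  0.05  0.05] q [0.22 0.23 1.65 0.   1.25 2.64]
tool-frame total (at target yaw) [ 0.0008  0.0015 -0.0007] norm 0.002 spin 0.0
```

Request:
send_rows:
  commands:
    - {"dp": [0,0.0005,0],"spin": 0.03}

```text
t: 43.4
eef_pos: [0.5303, 0.2407, 0.1834]
tcp_rot: [-1.564, 0.013, -2.448]
contact_force: [-1.1, -0.2, 5.7]
grip_width: 0.061
```

```bash
python3 go.py .529 .2408 .182
```

```text
t 43.4 p [0.5303 0.2407 0.1834] yaw -140.23 tilt [ 0.0145  0.0033 -0.9999] grip 0.061 F [-1.1 -0.2  5.7] Tq [-0.16  0.27  0.09] q [0.22 0.23 1.65 0.   1.25 2.67]
tool-frame total (at target yaw) [ 0.001   0.0014 -0.0009] norm 0.002 spin 0.0
```

Request:
send_rows:
  commands:
    - {"dp": [0,0.0005,0],"spin": 0.03}

```text
t: 43.48
eef_pos: [0.5307, 0.2407, 0.1835]
tcp_rot: [-1.564, 0.014, -2.479]
contact_force: [-0.6, -1.8, 3.8]
grip_width: 0.0615
```

```bash
python3 go.py .529 .2408 .182
```

```text
t 43.48 p [0.5307 0.2407 0.1835] yaw -142.03 tilt [ 0.0153  0.0032 -0.9999] grip 0.0615 F [-0.6 -1.8  3.8] Tq [-0.29  0.24  0.05] q [ 0.22  0.23  1.65 -0.    1.25  2.7 ]
tool-frame total (at target yaw) [ 0.0012  0.0015 -0.0011] norm 0.002 spin 0.0
```

Request:
send_rows:
  commands:
    - {"dp": [0.0005,0,-0.0005],"spin": 0.03}

```text
t: 43.57
eef_pos: [0.5303, 0.2406, 0.1836]
tcp_rot: [-1.564, 0.015, -2.511]
contact_force: [-0.2, -0.4, -1.2]
grip_width: 0.0612
```

```bash
python3 go.py .529 .2408 .182|head -1
```

```text
t 43.57 p [0.5303 0.2406 0.1836] yaw -143.84 tilt [ 0.0159  0.003  -0.9999] grip 0.0612 F [-0.2 -0.4 -1.2] Tq [-0.08 -0.04 -0.02] q [ 0.22  0.23  1.65 -0.    1.25  2.73]
```

Request:
send_rows:
  commands:
    - {"dp": [0.0005,0,-0.0005],"spin": 0.03}

```text
t: 43.65
eef_pos: [0.5299, 0.2405, 0.1836]
tcp_rot: [-1.564, 0.015, -2.542]
contact_force: [2.4, 0.1, -0.0]
grip_width: 0.0611
```

```bash
python3 go.py .529 .2408 .182|head -1; python3 chk.py s33.png
```

```text
t 43.65 p [0.5299 0.2405 0.1836] yaw -145.65 tilt [ 0.0167  0.0027 -0.9999] grip 0.0611 F [ 2.4  0.1 -0. ] Tq [-0.12 -0.29  0.26] q [ 0.22  0.23  1.65 -0.    1.25  2.77]
black 0.03 206 [0.5273 0.2431]
pink 0.076 180 [0.5294 0.2401]
pink 0.105 195 [0.5289 0.2402]
cream 0.148 179 [0.5301 0.24  ]
cream 0.175 205 [0.5286 0.2399]
```

View pics/s33.png

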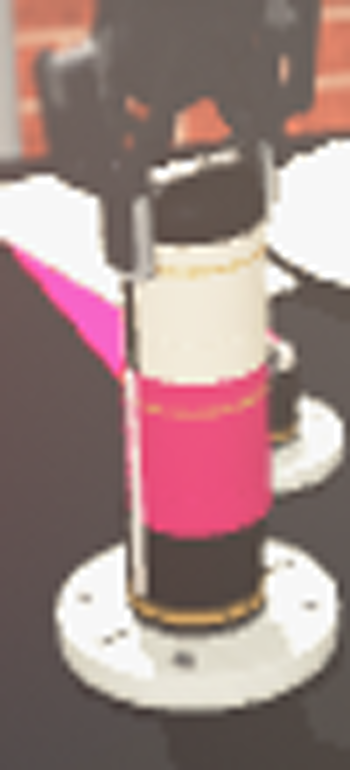

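Run:
```python
from h import *
d=load('side')
for nm,a,b in(('s31',(135,170),(236,154)),('s32',(152,182),(236,153)),('s33',(152,178),(238,155))):
    m=onz(d,[(258+(a[0]+.5)/7,95+(a[1]+.5)/7),(258+(b[0]+.5)/7,95+(b[1]+.5)/7)],.225);dd=m[1]-m[0];print(nm,np.degrees(np.arctan2(dd[1],dd[0])),np.linalg.norm(dd))
```

```text
s31 9.238802298513878 0.043569829605712006
s32 29.363401209946467 0.04399597886808161
s33 21.943103443583055 0.04112297012357704
```

Request:
send_rows:
  commands:
    - {"dp": [0,0,0],"spin": 0}
    - {"dp": [0,0,0],"spin": 0}
    - {"dp": [0,0,0],"spin": 0}
    - {"dp": [0,-0.008,0],"spin": 0}
    - {"dp": [0,-0.015,0],"spin": 0}
    - {"dp": [0,-0.025,0],"spin": 0}
    - {"dp": [0,-0.025,0],"spin": 0}
    - {"dp": [0,-0.025,0],"spin": 0}
    - {"dp": [0.02,-0.01,-0.015],"spin": 0}
    - {"dp": [0.025,0,-0.02],"spin": 0}
    - {"dp": [0.025,0,-0.02],"spin": 0}
    - {"dp": [0.025,0,-0.02],"spin": 0}
    - {"dp": [0.025,0,-0.02],"spin": 0}
    - {"dp": [0.015,0,-0.01],"spin": 0}
    - {"dp": [0,0,0],"spin": 0}
  hand: 0.08

```text
t: 44.95
eef_pos: [0.3509, 0.2502, 0.299]
tcp_rot: [-1.565, 0.018, -2.54]
contact_force: [0.3, 0.5, 0.1]
grip_width: 0.0798
```

```bash
cat > yawt.py <<'E'
from h import *
t=cap('top');g=cv2.cvtColor(t['pixels'],cv2.COLOR_BGR2GRAY)
crop(t,215,270,180,230,10,'t_%d.png'%int(get_state()['t']*100))
sub=g[188:216,222:246]
lab=cv2.connectedComponents((sub>140).astype(np.uint8))[1]
for k in range(1,lab.max()+1):
    v,u=np.nonzero(lab==k)
    if len(v)<15: continue
    p=np.c_[u+222,v+188].astype(float); c=p.mean(0); d=np.linalg.svd(p-c)[2][0]
    L=(p-c)@d; e=np.array([c+d*L.min(),c+d*L.max()]); m=onz(t,e,.225); dd=m[1]-m[0]; dd*=np.sign(dd[0])
    print(k,len(v),'mid',m.mean(0).round(4),'len',np.linalg.norm(dd).round(4),'yaw',np.degrees(np.arctan2(dd[1],dd[0])).round(1))
P=cloud(t);q=P[(np.hypot(P[...,0]-.529,P[...,1]-.241)<.012)&(P[...,2]>.2)];print('top z',np.median(q[:,2]),len(q))
print(get_state()['t'])
E
python3 yawt.py; python3 chk.py s34.png; ls pics|grep t_
```

```text
2 16 mid [0.5603 0.2212 0.225 ] len 0.014 yaw 75.5
3 77 mid [0.5319 0.2402 0.225 ] len 0.0479 yaw 22.9
5 41 mid [0.4985 0.23   0.225 ] len 0.0326 yaw 86.8
top z 0.22607250337090046 74
45.0
black 0.03 198 [0.527 0.243]
pink 0.076 179 [0.5292 0.2401]
pink 0.105 194 [0.5295 0.2404]
cream 0.148 174 [0.5302 0.2403]
cream 0.175 204 [0.5299 0.2403]
t_4500.png
```

View pics/s34.png

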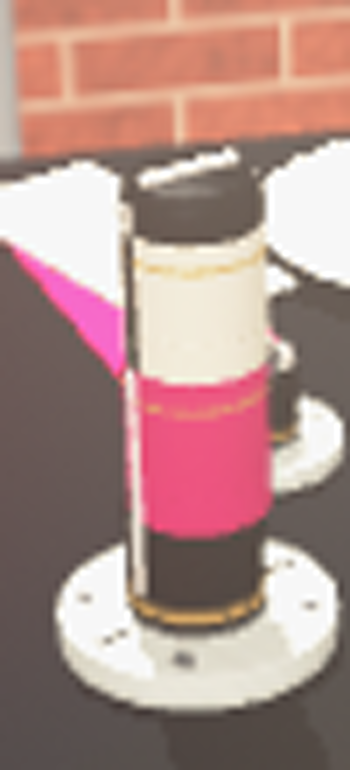

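Run:
```python
from h import *
t=cap('top','t_fin.png');b=cv2.imread('pics/top0.png')
P0=None
d=cv2.absdiff(t['pixels'],b).max(2)
for n,(u,v) in dict(tonic=(330,183),pot=(349,255),amber=(407,177),red=(358,120),wine=(310,122),tumb=(402,128),pump=(257,125)).items():
    print(n,d[v-12:v+12,u-12:u+12].mean().round(1),cloud(t)[v,u].round(3))
```

```text
tonic 1.8 [0.588 0.005 0.121]
pot 48.5 [ 0.386 -0.054  0.053]
amber 0.9 [ 0.607 -0.207  0.118]
red 1.8 [ 0.757 -0.069  0.148]
wine 1.8 [0.756 0.061 0.125]
tumb 1.4 [ 0.772 -0.218  0.009]
pump 2.2 [0.746 0.208 0.13 ]
```

View pics/t_4500.png

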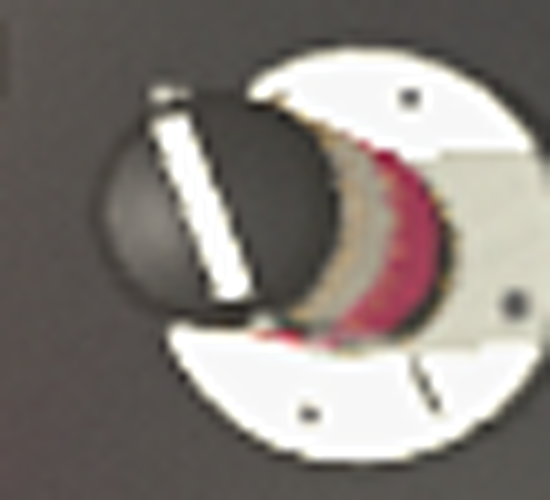

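```bash
python3 -c "
from h import *
print(ticket.finish_job())"
```

```text
the job is handed in; nothing more can be done
None
```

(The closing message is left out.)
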